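Load the spotlight carrier

ROBOT

A 6-joint arm with a two-finger parallel gripper is mounted at the origin on the work surface. World frame = base frame: x ahead of the robot, y to its left, z up, the work surface at z = 0. Lengths are in m, angles in rad, forces in N, time in s.
With the tool pointing down it reaches from about 0.25 to 0.775 m from the base axis. Payload 4 kg.
Tool frame: the origin (TCP) lies between the finger pads; the fingertips stand 14 mm ahead of it and the grasp point (between the pads) lies 5 mm behind it (robot.tips_ahead is the distance from the TCP to the fingertips, in m); z points along the fingers, y is the direction in which the jaws open and shut (so a half turn about z gives the same grasp; the last joint's range is limited). The gripper opens to 94 mm and grips with 3 to 60 N. Pads are 16 mm wide; open, the fingers measure 119 mm over their backs; the gripper's body (75 mm by 177 mm) begins 78 mm behind the grasp point.
Start: joints at [-1.216, 0.087, 1.371, -0, 1.684, -0.103], TCP at [0.243, -0.493, 0.22] pointing down, gripper open.
Joint ranges: [-3.1, 3.1], [-0.76, 2.03], [0.27, 2.55], [-1.08, 4.22], [0.17, 2.65], [-2.57, 2.57]. Speed limits (rad/s): [2.79, 2.79, 3.14, 3.14, 3.14, 3.14].

INTERFACE

Orientations are given as [roll, pitch, yaw] about the fixed x, y, z axes, in that order (R = Rz(yaw) Ry(pitch) Rx(roll)).
In Python, from bench import robot, optics, job gives the robot as it stands.
- The arm moves only by the tool apply_moves, never from a script. Its argument "moves" is a list of rows, each a list of 3 entries, a list of its own where there are three numbers: the shift along the tool's x, y, z in cm, then the turn, a rotation vector about the tool's x, y, z in rad, then the opening, from 0 (shut) to 1 (fully open). In form: [[[tx, ty, tz], [rx, ry, rz], grip], ...]. A call has exactly 10 rows; each row is the pose to reach, as a shift and turn from the pose commanded when the call began, along the tool's axes at that moment; what a row does not reach only later rows make up. A row lasts 1/12 s, in which the tool goes at most 41.7 mm and 7.16 degrees, less where a joint would pass 70% of its speed; a pose out of reach is approached as far as the arm can. A call with a gripper value outside its range is refused whole. The fingers move at their own pace and stop on an object; the grip force is fixed at half the most. Time passes only in rows, so rows that repeat a pose let the fingers close, or fill a call up. It gives the time, the measured TCP pose, the force and the opening at its end, in the units of the state.
- robot.get_obs(): the state, without advancing time (a new reading comes with each control period).
- optics.snapshot(name): name is "side" or "top" or "wrist"; returns the picture (480x640x3 uint8, red, green, blue); there is no depth.
- optics.get_calibration(name): a dict with "fx", "fy", "cx", "cy" (pixels), "k1" (the pictures are not rectified: a ray, as slopes to the right and down, at radius r is drawn at 1 + k1 r^2 times it, then the intrinsics apply), "rvec" (rotation vector, rad) and "tvec" (3), from world to camera coordinates, as OpenCV has them. Camera axes: x right, y down, z forward; pixel columns grow to the right and rows downward; lengths in m; the calibration is good to about 2 mm. A picture is of the moment at which its call begins: read the wrist's pose just before it. get_calibration takes no time and is no camera call; for the wrist camera it gives the pose at the moment of the call.
- job.close_job(): hands the job in, once; it reports no verdict.
The state is a dict: "time": time; "joint_positions": joint angles; "qvel": joint speeds; "joint_torque": joint torques, N m; "tool_pos": TCP position; "ee_rot": TCP orientation; "wrist_force": force on the tool from outside, world axes, zero at the start; "wrist_torque": the same for the moment, N m; "width": finger opening in m.
Only numpy, scipy, OpenCV 4.12 (cv2) and the standard library are available. Lean on these libraries where they do the work, as an engineer would, in place of code of your own. Each camera call takes 0.05 s, during which the arm holds its last target.

TASK

Get this carrier ready for the next station of the lamp line: stand every toppled spotlight head upright, lens up, each centred on a black pad of its own, and slip a white trim ring over the neck of each head until it rests flat on the shoulder. Lay the ceiling bar flat in the carrier's long bay with its driver box on top. Do not disturb the black power box, the pot of screws or the jar of paste; a ring may be left over.

Things in the scene. Friction and masses are not known exactly. Their poses are not given: they have to be found in the camera images.
- spot1: LED spotlight head, 0.25 kg, or absent (None): finned aluminium body 48 x 48 mm, 72 mm long, with a round grey lens neck 38 mm wide, 28 mm long (3 mm chamfer at the tip) on its top; 100 mm overall. Origin on the axis, 50 mm above the foot, 22 mm below the neck's shoulder. z: foot to lens; x, y: square to the sides. Starts toppled, lying on a side of its body
- spot1_seat (a point): point on this head's axis, 29 mm above its origin (7 mm above the shoulder): where the middle of a ring lies once it rests on the shoulder
- spot2: LED spotlight head, 0.25 kg, or absent (None): finned aluminium body 48 x 48 mm, 72 mm long, with a round grey lens neck 38 mm wide, 28 mm long (3 mm chamfer at the tip) on its top; 100 mm overall. Origin on the axis, 50 mm above the foot, 22 mm below the neck's shoulder. z: foot to lens; x, y: square to the sides. Starts toppled, lying on a side of its body
- spot2_seat (a point): point on this head's axis, 29 mm above its origin (7 mm above the shoulder): where the middle of a ring lies once it rests on the shoulder
- spot3: LED spotlight head, 0.25 kg, or absent (None): finned aluminium body 48 x 48 mm, 72 mm long, with a round grey lens neck 38 mm wide, 28 mm long (3 mm chamfer at the tip) on its top; 100 mm overall. Origin on the axis, 50 mm above the foot, 22 mm below the neck's shoulder. z: foot to lens; x, y: square to the sides. Starts toppled, lying on a side of its body
- spot3_seat (a point): point on this head's axis, 29 mm above its origin (7 mm above the shoulder): where the middle of a ring lies once it rests on the shoulder
- ring1: white plastic trim ring, 62 mm outer and 42 mm inner diameter, 14 mm high, 30 g; the same both ways up; any ring fits any head. Starts flat on the bench. Origin at the centre of its underside, z along its axis.
- ring1_mid (a point): centre of this ring, at mid height (7 mm from either face)
- ring2: white plastic trim ring, 62 mm outer and 42 mm inner diameter, 14 mm high, 30 g; the same both ways up; any ring fits any head. Starts flat on the bench. Origin at the centre of its underside, z along its axis.
- ring2_mid (a point): centre of this ring, at mid height (7 mm from either face)
- ring3: white plastic trim ring, 62 mm outer and 42 mm inner diameter, 14 mm high, 30 g; the same both ways up; any ring fits any head. Starts flat on the bench. Origin at the centre of its underside, z along its axis.
- ring3_mid (a point): centre of this ring, at mid height (7 mm from either face)
- bar: white steel ceiling bar, 0.18 kg: flat strip 170 mm long (x), 38 mm wide (y), 5 mm thick, with the driver box 64 mm long (x), 30 mm wide (y), 23 mm high on the middle of its upper face (top 28 mm above the underside). Origin at the centre of the underside, z up out of the driver box. The same either way round.
- carrier: fixed grey line carrier, plate 290 (x) by 190 (y) by 12 mm on the bench; origin under its centre. On its -y half a row of three black rubber pads, flush with the plate; along its +y side a long bay for the ceiling bar, with walls 5 mm thick standing 12 mm above the plate.
- pad1 (a point): centre of a black rubber pad, 80 x 80 mm, at the level of the carrier's top (z = 12 mm); pads stand 100 mm apart along the carrier's x, 42 mm towards its -y side
- pad2 (a point): centre of a black rubber pad, 80 x 80 mm, at the level of the carrier's top (z = 12 mm); pads stand 100 mm apart along the carrier's x, 42 mm towards its -y side
- pad3 (a point): centre of a black rubber pad, 80 x 80 mm, at the level of the carrier's top (z = 12 mm); pads stand 100 mm apart along the carrier's x, 42 mm towards its -y side
- bay (a point): centre of the bay's floor (z = 12 mm, the plate's top), 62 mm towards the carrier's +y side; inside the walls the bay measures 180 mm (x) by 48 mm (y); axes as the carrier's
- powerbox: bystander: black screwdriver power box 90 (x) x 130 x 60 mm, origin under its centre
- jar: bystander: white jar of paste with a black cap, 56 mm wide, 75 mm high, origin under its centre
- screwpot: bystander: white plastic pot, 64 mm wide, 50 mm high, origin under its centre
There are look-alikes about, which are no part of the job. What is shaped like the ring1 but orange or purple is not meant.

How it is judged:
At the end, for the whole second after the job is handed in: Every head stands upright (0.06 rad) within 16 mm of the centre of a pad, at rest, with a ring around its neck down on the shoulder (centre within 5 mm of the seat, flat to 0.1 rad). The bar lies flat on the bay's floor, box up, within 10 mm of its centre and 0.12 rad of its length, at rest (angle between each of spot1, spot2, spot3, bar's own z axis and vertical below 0.06 rad and linear speed of each of spot1, spot2, spot3, bar below 0.02 m/s and ((horizontal distance between spot1 and pad1 below 0.016 m and z of spot1 in the frame of pad1 below 0.054 m) or (horizontal distance between spot1 and pad2 below 0.016 m and z of spot1 in the frame of pad2 below 0.054 m) or (horizontal distance between spot1 and pad3 below 0.016 m and z of spot1 in the frame of pad3 below 0.054 m)) and ((distance between ring1_mid and spot1_seat below 0.005 m and angle between the z axis of ring1 and the z axis of spot1, either way round below 0.1 rad) or (distance between ring2_mid and spot1_seat below 0.005 m and angle between the z axis of ring2 and the z axis of spot1, either way round below 0.1 rad) or (distance between ring3_mid and spot1_seat below 0.005 m and angle between the z axis of ring3 and the z axis of spot1, either way round below 0.1 rad)) and ((horizontal distance between spot2 and pad1 below 0.016 m and z of spot2 in the frame of pad1 below 0.054 m) or (horizontal distance between spot2 and pad2 below 0.016 m and z of spot2 in the frame of pad2 below 0.054 m) or (horizontal distance between spot2 and pad3 below 0.016 m and z of spot2 in the frame of pad3 below 0.054 m)) and ((distance between ring1_mid and spot2_seat below 0.005 m and angle between the z axis of ring1 and the z axis of spot2, either way round below 0.1 rad) or (distance between ring2_mid and spot2_seat below 0.005 m and angle between the z axis of ring2 and the z axis of spot2, either way round below 0.1 rad) or (distance between ring3_mid and spot2_seat below 0.005 m and angle between the z axis of ring3 and the z axis of spot2, either way round below 0.1 rad)) and ((horizontal distance between spot3 and pad1 below 0.016 m and z of spot3 in the frame of pad1 below 0.054 m) or (horizontal distance between spot3 and pad2 below 0.016 m and z of spot3 in the frame of pad2 below 0.054 m) or (horizontal distance between spot3 and pad3 below 0.016 m and z of spot3 in the frame of pad3 below 0.054 m)) and ((distance between ring1_mid and spot3_seat below 0.005 m and angle between the z axis of ring1 and the z axis of spot3, either way round below 0.1 rad) or (distance between ring2_mid and spot3_seat below 0.005 m and angle between the z axis of ring2 and the z axis of spot3, either way round below 0.1 rad) or (distance between ring3_mid and spot3_seat below 0.005 m and angle between the z axis of ring3 and the z axis of spot3, either way round below 0.1 rad)) and distance between bar and bay below 0.01 m and angle between the x axis of bar and the x axis of carrier, either way round below 0.12 rad); the robot touches nothing.
It fails at once if the powerbox was moved more than 25 mm or tipped over (distance of powerbox from where it was at the start of the episode above 0.025 m or angle between powerbox's own z axis and vertical above 0.3 rad).
It fails at once if the screwpot was moved more than 25 mm or tipped over (distance of screwpot from where it was at the start of the episode above 0.025 m or angle between screwpot's own z axis and vertical above 0.3 rad).
It fails at once if the jar was moved more than 25 mm or tipped over (distance of jar from where it was at the start of the episode above 0.025 m or angle between jar's own z axis and vertical above 0.3 rad).
Of spot1, spot2, spot3 only 2 to 3 are there at a start; the rules pass over those that are not, and their reading is None.
At some moment in a run one of ring1, ring2, ring3, bar may be knocked a few centimetres aside while the robot is not near it.
Once in a run the grip may slacken for a moment while it holds something.
It also fails if it takes over 210 s, if anything falls off the work surface, if the arm or the gripper's body presses on something with over 40 N, if the wrist force passes 120 N, or if a joint passes its speed limit or range.

## Working session

There is one attempt and no reset: what is moved stays moved. The work goes in short steps, Python scripts to look and compute and a tool call to move; the robot and the scene stay as the last step left them, time stands still between calls to the robot, and variables do not carry over. Pictures are saved under pics/ and viewed, and the job is handed in when it is done.

Besides the shell and the picture viewer there is one more tool, called after "Request:" by a JSON object that holds its "name" and its "arguments", one argument or row to a line. apply_moves: Moves the arm, as the interface text tells. Its arguments: {"type":"object","properties":{"moves":{"type":"array"}},"required":["moves"]}

```bash
mkdir -p pics; ls; cat > h.py <<'E'
import numpy as np, cv2
from bench import robot, optics, job
from scipy.spatial.transform import Rotation as R
def snap(n,f):
    c=optics.get_calibration(n); im=np.asarray(optics.snapshot(n)); cv2.imwrite('pics/'+f,im[:,:,::-1]); return im,c
E
python3 - <<'E'
from h import *
import pickle
for n in ['side','top','wrist']:
    im,c=snap(n,n+'0.png'); print(n,c); 
    pickle.dump((im,c),open('pics/%s0.pkl'%n,'wb'))
o=robot.get_obs(); print(o)
E
```

```text
pics
side {'fx': 451.97853373848415, 'fy': 451.97853373848415, 'cx': 316.1606332077954, 'cy': 234.87852154396174, 'k1': -0.11022355208017408, 'rvec': array([ 0.10441644, -2.71133694,  1.48566623]), 'tvec': array([0.53884965, 0.09019336, 1.09319393])}
top {'fx': 501.3137035130625, 'fy': 501.3137035130625, 'cx': 321.81234101923076, 'cy': 244.94765977497576, 'k1': 0.044569038086170965, 'rvec': array([ 2.11945259, -2.15514658,  0.17681953]), 'tvec': array([-0.03148695,  0.5555512 ,  1.09015443])}
wrist {'fx': 337.358902114247, 'fy': 337.358902114247, 'cx': 321.42219307118626, 'cy': 243.37295118145394, 'k1': 0.017018134598452975, 'rvec': array([-2.49422701,  1.55150469,  0.18440213]), 'tvec': array([-0.54988146, -0.02434628,  0.38917582])}
{'time': 0.15, 'joint_positions': array([-1.21612758e+00,  8.77977171e-02,  1.37184711e+00, -4.45879117e-06,
        1.68361651e+00, -1.03114187e-01]), 'qvel': array([ 2.20387217e-03, -1.43621335e-03, -4.29470180e-03,  1.62560568e-03,
        4.08095274e-05,  2.04239111e-04]), 'joint_torque': array([ 1.39147745e-03, -3.40647233e+01, -3.02794540e+01,  7.18515669e-02,
        3.05436237e-02, -1.14268423e-04]), 'tool_pos': array([ 0.24293183, -0.49301357,  0.21859665]), 'ee_rot': array([-3.13993238e+00, -1.67352171e-04,  4.57782296e-01]), 'wrist_force': array([-0.08405944, -0.71291834, -1.00257925]), 'wrist_torque': array([-0.0259893 , -0.01992535,  0.01106241]), 'width': 0.09393532826809518}
```

View pics/top0.png

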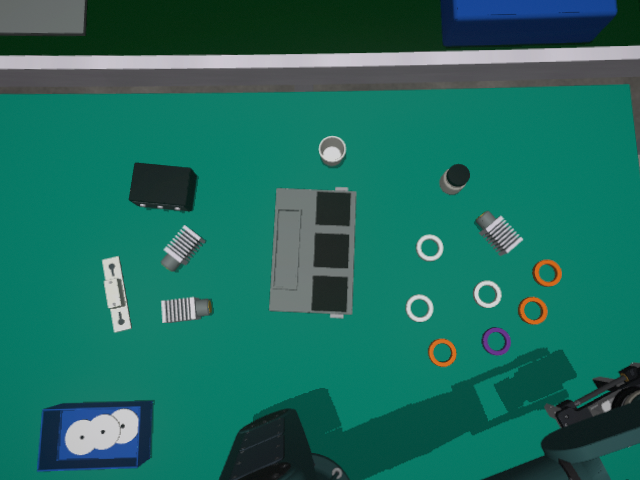

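View pics/side0.png

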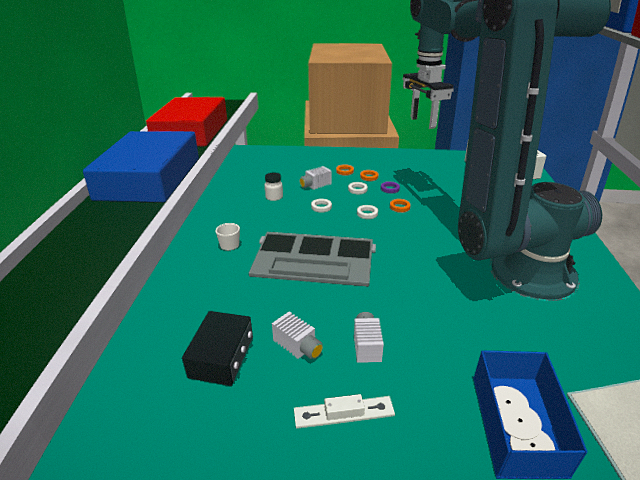

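View pics/wrist0.png

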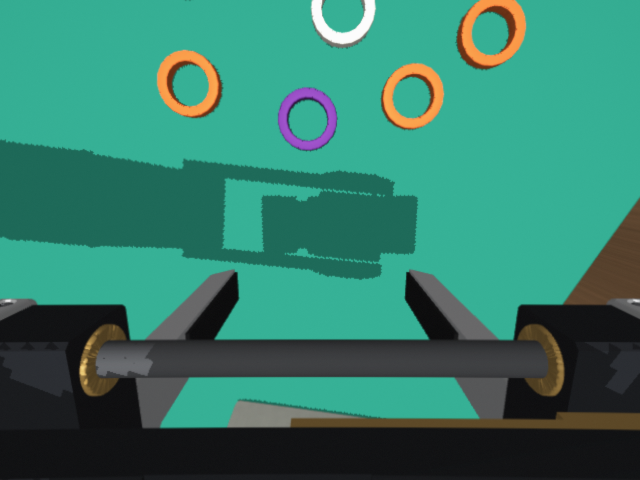

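All three heads, three white rings and the bar (box up) are visible. In the top view the heads are at (185,248), (188,308) and (498,232), the white rings at (430,247), (488,294) and (420,308), the bar at (116,294), and the pads at (333,208), (331,250) and (329,293). Next I'll measure positions.

```bash
cat >> h.py <<'E'
def cam(c):
    Rm=cv2.Rodrigues(c['rvec'])[0]; K=np.array([[c['fx'],0,c['cx']],[0,c['fy'],c['cy']],[0,0,1.]])
    return Rm,np.asarray(c['tvec']),K,np.array([c['k1'],0,0,0,0.])
def ray(c,uv):
    Rm,t,K,D=cam(c); p=cv2.undistortPoints(np.array(uv,float).reshape(-1,1,2),K,D).reshape(-1,2)
    d=np.c_[p,np.ones(len(p))]@Rm; return -Rm.T@t, d/np.linalg.norm(d,axis=1,keepdims=True)
def plane(c,uv,z):
    o,d=ray(c,uv); return o+d*((z-o[2])/d[:,2])[:,None]
def proj(c,P):
    Rm,t,K,D=cam(c); return cv2.projectPoints(np.array(P,float).reshape(-1,1,3),c['rvec'],t,K,D)[0].reshape(-1,2)
def tri(c1,u1,c2,u2):
    o1,d1=ray(c1,u1);o2,d2=ray(c2,u2);d1=d1[0];d2=d2[0]
    A=np.c_[d1,-d2]; s=np.linalg.lstsq(A,o2-o1,rcond=None)[0]
    a=o1+s[0]*d1;b=o2+s[1]*d2; return (a+b)/2,np.linalg.norm(a-b)
def blobs(m,amin=60,amax=1e5):
    n,l,s,ce=cv2.connectedComponentsWithStats(m.astype(np.uint8)); return [(i,s[i],ce[i],l==i) for i in range(1,n) if amin<s[i][4]<amax]
def white(im):
    h=cv2.cvtColor(im,cv2.COLOR_RGB2HSV); return (h[...,1]<60)&(h[...,2]>120)
E
python3 - <<'E'
from h import *
import pickle
D={n:pickle.load(open('pics/%s0.pkl'%n,'rb')) for n in('top','side')}
for n in D:
    im,c=D[n]; h=cv2.cvtColor(im,cv2.COLOR_RGB2HSV)
    print(n,'white/grey')
    nong=(h[...,1]<90)&(h[...,2]>60)
    if n=='top': nong[:100]=0
    for i,s,ce,m in blobs(nong,80,6000):
        cs=cv2.findContours(m.astype(np.uint8),cv2.RETR_EXTERNAL,cv2.CHAIN_APPROX_NONE)[0][0]
        r=cv2.minAreaRect(cs); print(s[:5],'rect',np.round(r[0],1),np.round(r[1],1),round(r[2],1), 'xyz0',np.round(plane(c,r[0],0.0)[0],4))
    print('black')
    for i,s,ce,m in blobs(h[...,2]<50,150,6000):
        cs=cv2.findContours(m.astype(np.uint8),cv2.RETR_EXTERNAL,cv2.CHAIN_APPROX_NONE)[0][0]
        r=cv2.minAreaRect(cs);print(s[:5],np.round(r[0],1),np.round(r[1],1),np.round(r[2],1),np.round(plane(c,r[0],.012)[0],4))
E
python3 - <<'E'
import cv2
t=cv2.imread('pics/top0.png')
a=cv2.resize(t[210:340,90:230],None,fx=4,fy=4,interpolation=cv2.INTER_CUBIC);cv2.imwrite('pics/a.png',a)
a=cv2.resize(t[150:330,400:560],None,fx=3,fy=3,interpolation=cv2.INTER_CUBIC);cv2.imwrite('pics/b.png',a)
E
```

```text
top white/grey
[632 100   8  67 302] rect [635.5 133. ] [66.  7.] 90.0 xyz0 [ 0.8222 -0.7984  0.    ]
[319 136  27  30 642] rect [332.  150.5] [29. 26.] 90.0 xyz0 [ 0.7944 -0.0695  0.    ]
[440 169  26  26 249] rect [450.2 183.9] [23.7 20.2] 39.5 xyz0 [ 0.7056 -0.3511  0.    ]
[ 477  211   46   45 1019] rect [496.8 231.5] [47.  27.9] 46.5 xyz0 [ 0.5877 -0.4536  0.    ]
[161 225  44  46 959] rect [180.  249.5] [26.9 45.6] 40.4 xyz0 [0.5572 0.2917 0.    ]
[416 234  28  27 363] rect [429.5 247. ] [26. 27.] 90.0 xyz0 [ 0.5533 -0.294   0.    ]
[ 102  256   30   77 1389] rect [115.2 294.1] [74.7 20. ] 80.0 xyz0 [0.4558 0.4363 0.    ]
[473 280  29  28 401] rect [487.  293.5] [27. 28.] 90.0 xyz0 [ 0.4425 -0.4203  0.    ]
[406 294  28  28 378] rect [419.5 307.5] [27. 27.] 90.0 xyz0 [ 0.4126 -0.2636  0.    ]
[ 161  297   49   26 1012] rect [185.2 308.8] [22.9 49.2] 83.4 xyz0 [0.4188 0.2755 0.    ]
[588 390  32  26 315] rect [606.2 403.8] [13.5 35.6] 61.9 xyz0 [ 0.1973 -0.6614  0.    ]
[544 404  16  16 115] rect [550.8 411. ] [15.4 11.4] 20.6 xyz0 [ 0.1827 -0.5399  0.    ]
[  65  408   74   47 
[... 3196 characters left out ...]
42  13  37 281] [522.6 159.9] [ 8.1 37.3] 8.1 [-0.18   -0.6849  0.012 ]
[532 182  30  12 189] [546.6 187.3] [29.2 10.5] 2.5 [-0.1912 -0.4572  0.012 ]
[505 185  18  52 373] [514.4 210.8] [ 9. 52.] 12.3 [-0.0322 -0.2858  0.012 ]
[261 235  34  17 420] [277.6 242.9] [31.9 16.2] 5.2 [ 0.6482 -0.0662  0.012 ]
[299 237  34  18 445] [315.4 245.7] [32.1 16.2] 4.1 [ 0.5474 -0.0597  0.012 ]
[338 240  32  18 459] [353.6 248.5] [30.7 16.4] 3.8 [ 0.448  -0.0536  0.012 ]
[503 250  23  19 155] [512.9 257.4] [12.9 22.6] 55.0 [ 0.0422 -0.0398  0.012 ]
[   0  289   63  144 2081] [ 31.  360.5] [ 62. 143.] 0.0 [1.0755 0.3866 0.012 ]
[ 182  311   71   75 3499] [217.2 346.4] [56.5 80.1] 23.0 [0.7111 0.3086 0.012 ]
```

View pics/a.png

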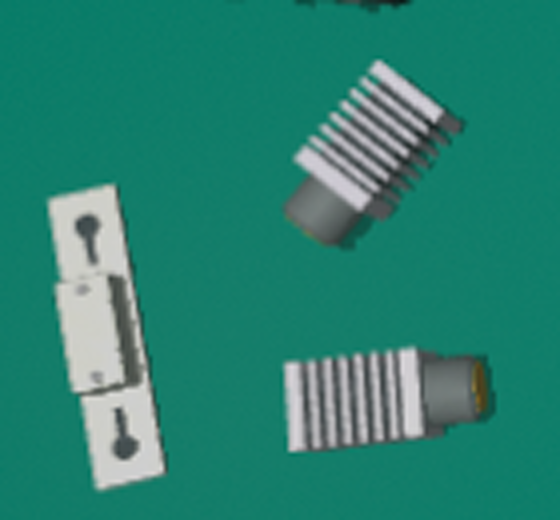

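View pics/b.png

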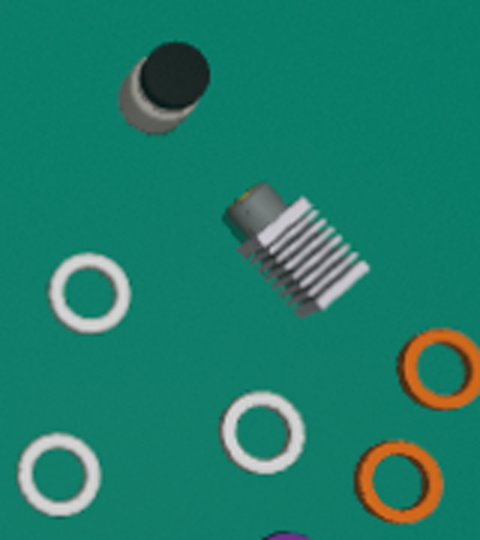

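Head A's lens points lower-left, head B's points right, and head C's points upper-left. I read the top-face corners from the crops and cast them onto z = 48 mm, with a two-view check for the rings and heads.

```bash
python3 - <<'E'
from h import *
import pickle
D={n:pickle.load(open('pics/%s0.pkl'%n,'rb')) for n in('top','side')}
ct=D['top'][1];cs=D['side'][1]
H={'A':[(184.5,225),(201.25,238),(181.75,262.5),(163.75,249.25)],'B':[(161.25,301.25),(163,322.5),(196.25,319.25),(194.5,296.75)],'C':[(522.3,238.7),(507.3,252.7),(486.7,229),(501,216)]}
for k,v in H.items():
    P=plane(ct,v,.048)[:,:2]
    f=(P[0]+P[1])/2;s=(P[2]+P[3])/2; ax=s-f
    print(k,'foot',f,'should',s,'ang',np.arctan2(ax[1],ax[0]),'L',np.linalg.norm(ax),'W',np.linalg.norm(P[0]-P[1]),np.linalg.norm(P[2]-P[3]),'perp ang',np.arctan2(*(P[1]-P[0])[::-1]))
    a=ax/np.linalg.norm(ax); print('   origin',(f+s)/2+a*.014)
    print('   side proj', proj(cs,[np.r_[p,.048] for p in P]).round(0).tolist())
for t,s in (((429.5,247),(321,205)),((487,293.5),(357.5,187.5)),((419.5,307.5),(367,211.5)),((115.2,294.1),(343.4,409))):
    print('ring/bar',tri(ct,t,cs,s),plane(ct,t,.007)[0],plane(cs,s,.007)[0])
s=cv2.imread('pics/side0.png')
a=cv2.resize(s[290:440,260:400],None,fx=4,fy=4,interpolation=cv2.INTER_CUBIC);cv2.imwrite('pics/c.png',a)
a=cv2.resize(s[150:220,290:390],None,fx=6,fy=6,interpolation=cv2.INTER_CUBIC);cv2.imwrite('pics/d.png',a)
E
```

```text
A foot [0.59023237 0.25046969] should [0.53527749 0.29392437] ang 2.4725274129594705 L 0.0700596003951456 W 0.04907018264579547 0.05122458106476661 perp ang -2.2430621416941636
   origin [0.5517733  0.28088057]
   side proj [[272.0, 322.0], [290.0, 310.0], [315.0, 326.0], [297.0, 341.0]]
B foot [0.41128635 0.31293555] should [0.41831001 0.24050731] ang -1.4741245334276016 L 0.07276800145816853 W 0.04673245520868268 0.0495918399125025 perp ang -3.021679695358797
   origin [0.41614948 0.2627868 ]
   side proj [[359.0, 344.0], [384.0, 343.0], [380.0, 317.0], [355.0, 317.0]]
C foot [ 0.5456256 -0.4740046] should [ 0.5995823  -0.43127584] ang 0.6697874784829954 L 0.06882639942394914 W 0.047500921409329155 0.045124952480449794 perp ang 2.289059764954744
   origin [ 0.5835793  -0.44394875]
   side proj [[322.0, 165.0], [331.0, 170.0], [313.0, 175.0], [305.0, 170.0]]
ring/bar (array([ 0.55122283, -0.29271652,  0.00538633]), np.float64(0.002459103455035783)) [ 0.55221453 -0.29241789  0.007     ] [ 0.54976024 -0.28941829  0.007     ]
ring/bar (array([ 0.44085369, -0.41834223,  0.0057237 ]), np.float64(0.002556591030884799)) [ 0.44205378 -0.41802417  0.007     ] [ 0.43962094 -0.41550893  0.007     ]
ring/bar (array([ 0.41152866, -0.26254545,  0.004841  ]), np.float64(0.001798276604967233)) [ 0.41234858 -0.26219582  0.007     ] [ 0.41079216 -0.25858302  0.007     ]
ring/bar (array([0.45662302, 0.43242019, 0.00950408]), np.float64(0.003190548597826437)) [0.45521003 0.43350964 0.007     ] [0.45821126 0.43043467 0.007     ]
```

View pics/c.png

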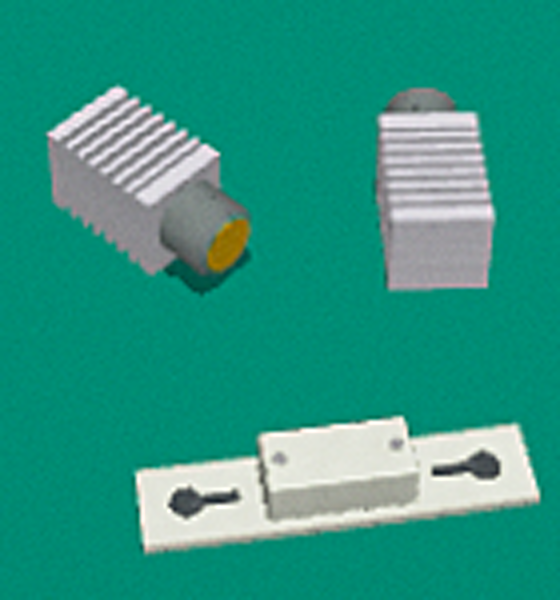

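View pics/d.png

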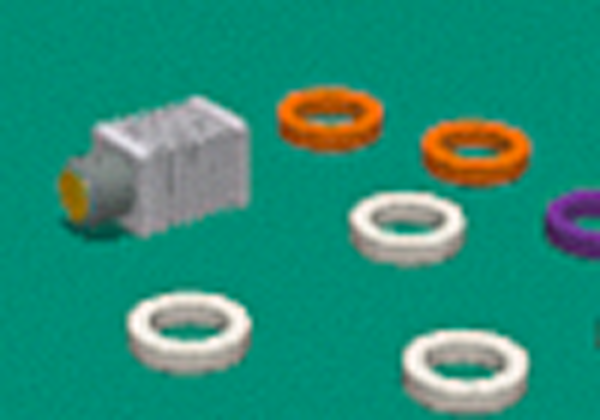

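```bash
cat >> h.py <<'E'
def cur():
    o=robot.get_obs(); return np.asarray(o['tool_pos']),R.from_euler('xyz',o['ee_rot']),o
def go(pos,Rt,label=''):
    p,Rc,o=cur(); d=Rc.inv().apply(np.asarray(pos)-p)*100; rv=(Rc.inv()*Rt).as_rotvec()
    print(label,'shift',d.round(2).tolist(),'turn',rv.round(3).tolist()); return d,rv
def frame(z,y):
    z=np.array(z,float)/np.linalg.norm(z); y=np.array(y,float); y-=z*(y@z); y/=np.linalg.norm(y)
    return R.from_matrix(np.c_[np.cross(y,z),y,z])
def headpick(org,ang,t,sgn=1,back=0.):
    # sgn=1: tool x ~ lens dir ; -1: tool x ~ -lens
    a=np.array([np.cos(ang),np.sin(ang),0]); z=np.array([0,0,-1])*np.cos(t)-a*np.sin(t)
    y=np.cross(z,a*sgn); Rt=frame(z,y)
    return np.asarray(org)+z*(.005-back),Rt
def headplace(org,head,t,sgn=1,back=0.):
    # tool z outward along heading, tilted t below horizontal; head z up
    f=np.array([np.cos(head),np.sin(head),0]); z=f*np.cos(t)-np.array([0,0,1])*np.sin(t)
    x=sgn*(np.array([0,0,1])*np.cos(t)+f*np.sin(t)); Rt=frame(z,np.cross(z,x))
    return np.asarray(org)+z*(.005-back),Rt
def st():
    p,Rc,o=cur(); print('t',round(o['time'],2),'pos',p.round(4),'rot',np.round(o['ee_rot'],3),'w',round(o['width'],4),'F',np.round(o['wrist_force'],1),'j',np.round(o['joint_positions'],2))
E
python3 - <<'E'
from h import *
p,Rc,o=cur(); c=optics.get_calibration('wrist'); Rm,t,K,D=cam(c)
print('cam in tool',Rc.inv().apply(-Rm.T@t-p),'axis',Rc.inv().apply(Rm[2]))
org=[.5836,-.4439,.024]
go(*headpick(org,.69,.35,1,.10),'pre')
E
```

```text
cam in tool [ 0.06674723  0.000497   -0.16503014] axis [-2.32639074e-01  6.66312823e-04  9.72562912e-01]
pre shift [35.9, 9.92, 10.53] turn [-0.042, -0.349, -0.23]
```

Request:
{"name": "apply_moves", "arguments": {
  "moves": [
    [[35.9,9.92,10.53],[-0.042,-0.349,-0.23],1],
    [[35.9,9.92,10.53],[-0.042,-0.349,-0.23],1],
    [[35.9,9.92,10.53],[-0.042,-0.349,-0.23],1],
    [[35.9,9.92,10.53],[-0.042,-0.349,-0.23],1],
    [[35.9,9.92,10.53],[-0.042,-0.349,-0.23],1],
    [[35.9,9.92,10.53],[-0.042,-0.349,-0.23],1],
    [[35.9,9.92,10.53],[-0.042,-0.349,-0.23],1],
    [[35.9,9.92,10.53],[-0.042,-0.349,-0.23],1],
    [[35.9,9.92,10.53],[-0.042,-0.349,-0.23],1],
    [[35.9,9.92,10.53],[-0.042,-0.349,-0.23],1]
  ]
}}

```text
time: 0.98
tool_pos: [0.613, -0.4201, 0.1079]
ee_rot: [-3.136, 0.35, 0.697]
wrist_force: [-1.2, 0.3, -2.1]
width: 0.0943
```

```bash
python3 - <<'E'
from h import *
st(); snap('wrist','w1.png')
go(*headpick([.5836,-.4439,.024],.69,.35,1,.0),'grasp'); st()
E
```

```text
t 0.98 pos [ 0.613  -0.4201  0.1079] rot [-3.136  0.35   0.697] w 0.0943 F [-1.2  0.3 -2.1] j [-0.53  0.67  0.86 -0.33  1.73  0.31]
grasp shift [-0.66, -0.0, 9.66] turn [-0.003, 0.001, 0.007]
t 1.03 pos [ 0.6128 -0.4201  0.1078] rot [-3.136  0.351  0.698] w 0.0941 F [-1.5  1.3 -1. ] j [-0.53  0.67  0.86 -0.33  1.73  0.31]
```

View pics/w1.png

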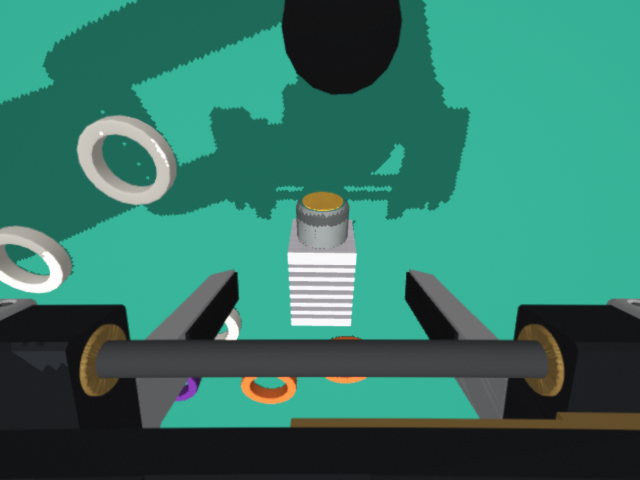

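Head C lies centred between the fingers: its top face spans (290,252)–(356,252) at the shoulder and (291,325)–(352,325) at the foot. The jar stands clear above it.

```bash
python3 - <<'E'
from h import *
c=optics.get_calibration('wrist')
P=plane(c,[(290,252),(356,252),(352,325),(291,325)],.048); s=(P[0]+P[1])/2;f=(P[2]+P[3])/2;a=s-f
print(P,np.linalg.norm(a),np.arctan2(a[1],a[0]),(s+f)/2+a/np.linalg.norm(a)*.014)
E
```

```text
[[ 0.58734694 -0.41328605  0.048     ]
 [ 0.61680584 -0.44833056  0.048     ]
 [ 0.56188614 -0.49526245  0.048     ]
 [ 0.52997452 -0.45743444  0.048     ]] 0.07229304833853362 0.6814734476784166 [ 0.5848764  -0.44475924  0.048     ]
```

Request:
{"name": "apply_moves", "arguments": {
  "moves": [
    [[-0.5,-0.1,4],[0,0,0],1],
    [[-0.55,-0.1,8],[0,0,0],1],
    [[-0.55,-0.1,9.6],[0,0,0],1],
    [[-0.55,-0.1,9.6],[0,0,0],1],
    [[-0.55,-0.1,9.6],[0,0,0],1],
    [[-0.55,-0.1,9.6],[0,0,0],0],
    [[-0.55,-0.1,9.6],[0,0,0],0],
    [[-0.55,-0.1,9.6],[0,0,0],0],
    [[-0.55,-0.1,9.6],[0,0,0],0],
    [[-0.55,-0.1,9.6],[0,0,0],0]
  ]
}}

```text
time: 1.87
tool_pos: [0.5798, -0.4474, 0.0273]
ee_rot: [3.138, 0.35, 0.69]
wrist_force: [-0.2, 0.1, -0.8]
width: 0.064
```

```bash
python3 - <<'E'
from h import *
st()
E
```

```text
t 1.87 pos [ 0.5798 -0.4474  0.0273] rot [3.138 0.35  0.69 ] w 0.064 F [-0.2  0.1 -0.8] j [-0.58  0.67  1.02 -0.34  1.55  0.32]
```

Request:
{"name": "apply_moves", "arguments": {
  "moves": [
    [[0,0,0],[0,0,0],0],
    [[0,0,0],[0,0,0],0],
    [[0,0,0],[0,0,0],0],
    [[0,0,0],[0,0,0],0],
    [[0,0,0],[0,0,0],0],
    [[0,0,0],[0,0,0],0],
    [[0,0,0],[0,0,0],0],
    [[0,0,0],[0,0,0],0],
    [[0,0,0],[0,0,0],0],
    [[0,0,0],[0,0,0],0]
  ]
}}

```text
time: 2.7
tool_pos: [0.5791, -0.4473, 0.026]
ee_rot: [3.14, 0.351, 0.69]
wrist_force: [0.4, 0.7, 1.2]
width: 0.0481
```

```bash
python3 - <<'E'
from h import *
st(); snap('wrist','w2.png')
E
```

```text
t 2.7 pos [ 0.5791 -0.4473  0.026 ] rot [3.14  0.351 0.69 ] w 0.0481 F [0.4 0.7 1.2] j [-0.58  0.67  1.02 -0.34  1.55  0.32]
```

View pics/w2.png

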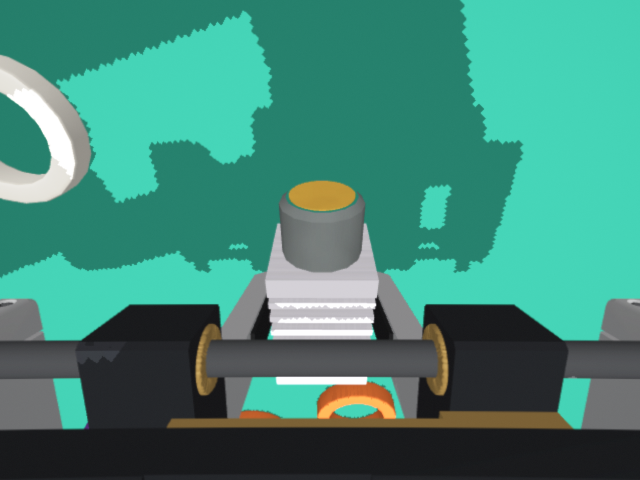

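Gripped: opening is 48.1 mm and the lens (322,195) is ahead. Next: lift, then swing upright to above the far pad.

```bash
cat >> h.py <<'E'
import json
def savehead(org,ang):
    p,Rc,o=cur(); a=np.array([np.cos(ang),np.sin(ang),0])
    off=Rc.inv().apply(np.asarray(org)-p); az=Rc.inv().apply(a); json.dump([off.tolist(),az.tolist()],open('head.json','w')); print('off',off.round(4),'axis in tool',az.round(3))
def placehead(org,heading,label,sgn=1,dz=0):
    off,az=map(np.array,json.load(open('head.json')))
    # tool frame with axis az -> up and tool z heading given
    f=np.array([np.cos(heading),np.sin(heading),0]); up=np.array([0,0,1.])
    # tool-frame triad: az, and component of z perpendicular to az
    zt=np.array([0,0,1.]); zp=zt-az*(az@zt); zp/=np.linalg.norm(zp)
    A=np.c_[az,zp,np.cross(az,zp)]; B=np.c_[up,f,np.cross(up,f)]
    Rt=R.from_matrix(B@A.T); pos=np.asarray(org)+[0,0,dz]-Rt.apply(off)
    d=go(pos,Rt,label); print('  tcp target',pos.round(4),'z dir',Rt.apply([0,0,1]).round(3)); return pos,Rt
E
python3 - <<'E'
from h import *
savehead([.5849,-.4448,.024],.685)
p,Rc,o=cur()
go(p+[-.04,.05,.18],Rc,'lift')
placehead([.648,-.067,.062],-.06,'place+6cm',dz=.08)
E
```

```text
off [ 0.0064  0.0017 -0.0001] axis in tool [ 0.939  0.005 -0.343]
lift shift [-6.09, -6.37, -16.95] turn [0.0, 0.0, 0.0]
place+6cm shift [23.91, -25.18, -20.49] turn [-0.352, 1.488, 0.749]
  tcp target [ 0.646  -0.0652  0.1359] z dir [ 0.938 -0.056 -0.343]
```

Request:
{"name": "apply_moves", "arguments": {
  "moves": [
    [[-1,-1,-3],[0,0,0],0],
    [[-2,-2,-6],[0,0,0],0],
    [[-3,-3,-9],[0,0,0],0],
    [[-4,-4,-12],[0,0,0],0],
    [[-5,-5,-15],[0,0,0],0],
    [[-6,-6,-17],[0,0,0],0],
    [[-6,-6,-17],[0,0,0],0],
    [[-6,-6,-17],[0,0,0],0],
    [[-6,-6,-17],[0,0,0],0],
    [[-6,-6,-17],[0,0,0],0]
  ]
}}

```text
time: 3.58
tool_pos: [0.5414, -0.3993, 0.202]
ee_rot: [-3.137, 0.352, 0.692]
wrist_force: [-0.5, 0.9, -2.0]
width: 0.048
```

```bash
python3 - <<'E'
from h import *
st(); placehead([.648,-.067,.062],-.06,'place+8cm',dz=.08)
E
```

```text
t 3.58 pos [ 0.5414 -0.3993  0.202 ] rot [-3.137  0.352  0.692] w 0.048 F [-0.5  0.9 -2. ] j [-0.56  0.46  0.98 -0.34  1.81  0.26]
place+8cm shift [29.84, -19.07, -3.84] turn [-0.358, 1.492, 0.746]
  tcp target [ 0.646  -0.0652  0.1359] z dir [ 0.938 -0.056 -0.343]
```

Request:
{"name": "apply_moves", "arguments": {
  "moves": [
    [[29.8,-19.1,-3.8],[-0.358,1.492,0.746],0],
    [[29.8,-19.1,-3.8],[-0.358,1.492,0.746],0],
    [[29.8,-19.1,-3.8],[-0.358,1.492,0.746],0],
    [[29.8,-19.1,-3.8],[-0.358,1.492,0.746],0],
    [[29.8,-19.1,-3.8],[-0.358,1.492,0.746],0],
    [[29.8,-19.1,-3.8],[-0.358,1.492,0.746],0],
    [[29.8,-19.1,-3.8],[-0.358,1.492,0.746],0],
    [[29.8,-19.1,-3.8],[-0.358,1.492,0.746],0],
    [[29.8,-19.1,-3.8],[-0.358,1.492,0.746],0],
    [[29.8,-19.1,-3.8],[-0.358,1.492,0.746],0]
  ]
}}

```text
time: 4.42
tool_pos: [0.6444, -0.0615, 0.1344]
ee_rot: [2.963, -0.802, 0.259]
wrist_force: [0.7, 2.2, -2.2]
width: 0.048
```

```bash
python3 - <<'E'
from h import *
st(); placehead([.648,-.067,.062],-.06,'place+8cm',dz=.08)
E
```

```text
t 4.42 pos [ 0.6444 -0.0615  0.1344] rot [ 2.963 -0.802  0.259] w 0.048 F [ 0.7  2.2 -2.2] j [-0.3  -0.12  1.97  0.45  0.55  0.79]
place+8cm shift [0.15, 0.4, 0.01] turn [-0.098, 0.396, 0.201]
  tcp target [ 0.646  -0.0652  0.1359] z dir [ 0.938 -0.056 -0.343]
```

Request:
{"name": "apply_moves", "arguments": {
  "moves": [
    [[0.15,0.4,0],[-0.1,0.396,0.2],0],
    [[0.15,0.4,0],[-0.1,0.396,0.2],0],
    [[0.15,0.4,0],[-0.1,0.396,0.2],0],
    [[0.15,0.4,0],[-0.1,0.396,0.2],0],
    [[0.15,0.4,0],[-0.1,0.396,0.2],0],
    [[0.15,0.4,0],[-0.1,0.396,0.2],0],
    [[0.15,0.4,0],[-0.1,0.396,0.2],0],
    [[0.15,0.4,0],[-0.1,0.396,0.2],0],
    [[0.15,0.4,0],[-0.1,0.396,0.2],0],
    [[0.15,0.4,0],[-0.1,0.396,0.2],0]
  ]
}}

```text
time: 5.25
tool_pos: [0.646, -0.0699, 0.1356]
ee_rot: [3.112, -1.216, -0.037]
wrist_force: [-0.5, -1.2, -1.4]
width: 0.0476
```

```bash
python3 - <<'E'
from h import *
st(); placehead([.648,-.067,.062],-.06,'place',dz=.0); snap('side','s2.png'); snap('top','t2.png')
E
```

```text
t 5.25 pos [ 0.646  -0.0699  0.1356] rot [ 3.112 -1.216 -0.037] w 0.0476 F [-0.5 -1.2 -1.4] j [-0.32 -0.1   2.22  2.23  0.29 -0.78]
place shift [-7.48, -0.56, 2.74] turn [0.008, 0.004, 0.002]
  tcp target [ 0.646  -0.0652  0.0559] z dir [ 0.938 -0.056 -0.343]
```

View pics/s2.png

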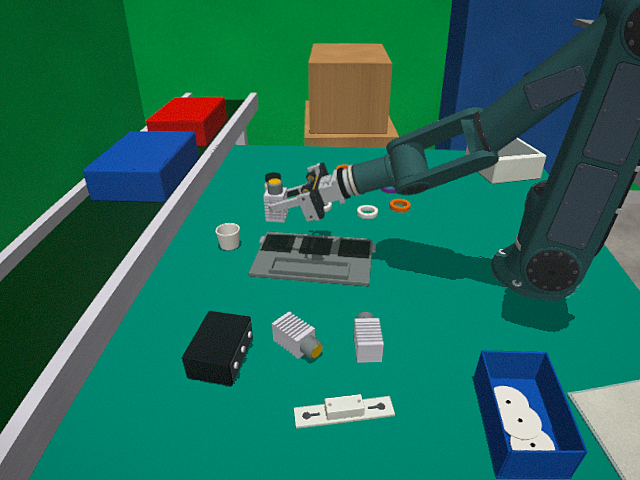

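View pics/t2.png

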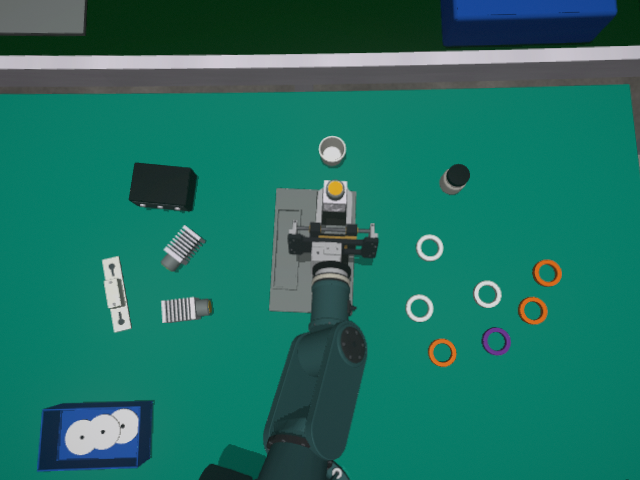

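The head is upright in the gripper above the far pad: lens at (335,188) in the top view, pot clear. I'm lowering it to just above contact.

Request:
{"name": "apply_moves", "arguments": {
  "moves": [
    [[-1.0,-0.5,0.4],[0,0,0],0],
    [[-2.0,-0.55,0.7],[0,0,0],0],
    [[-3.0,-0.55,1.1],[0,0,0],0],
    [[-4.0,-0.55,1.5],[0,0,0],0],
    [[-5.0,-0.55,1.8],[0,0,0],0],
    [[-6.0,-0.55,2.2],[0,0,0],0],
    [[-6.6,-0.55,2.4],[0,0,0],0],
    [[-6.6,-0.55,2.4],[0,0,0],0],
    [[-6.6,-0.55,2.4],[0,0,0],0],
    [[-6.6,-0.55,2.4],[0,0,0],0]
  ]
}}

```text
time: 6.18
tool_pos: [0.6487, -0.0647, 0.0709]
ee_rot: [3.109, -1.224, -0.03]
wrist_force: [-0.3, -0.7, -1.6]
width: 0.0479
```

```bash
python3 - <<'E'
from h import *
st(); placehead([.648,-.067,.062],-.06,'place',dz=.0); 
im,c=snap('side','s3.png'); cv2.imwrite('pics/s3c.png',cv2.resize(im[140:300,240:400,::-1],None,fx=4,fy=3.75))
im,c=snap('top','t3.png'); cv2.imwrite('pics/t3c.png',cv2.resize(im[160:320,260:420,::-1],None,fx=4,fy=3.75))
E
```

```text
t 6.18 pos [ 0.6487 -0.0647  0.0709] rot [ 3.109 -1.224 -0.03 ] w 0.0479 F [-0.3 -0.7 -1.6] j [-0.3   0.08  2.25  2.61  0.45 -1.18]
place shift [-1.5, 0.05, 0.26] turn [0.005, -0.004, 0.004]
  tcp target [ 0.646  -0.0652  0.0559] z dir [ 0.938 -0.056 -0.343]
```

View pics/s3c.png

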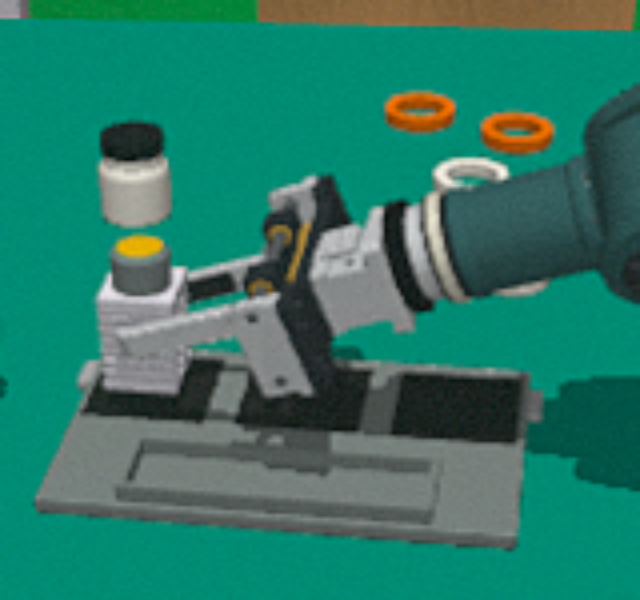

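View pics/t3c.png

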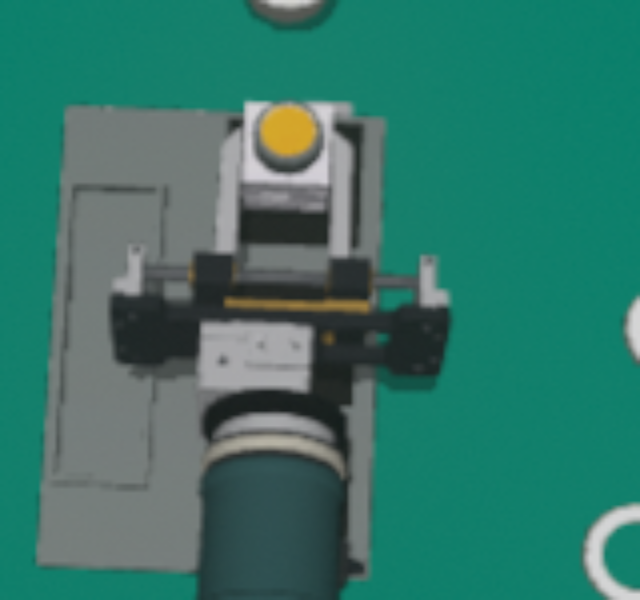

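```bash
python3 - <<'E'
from h import *
ct=optics.get_calibration('top');cs=optics.get_calibration('side')
print(tri(ct,(332.2,194.7),cs,(275,205.3)))
E
```

```text
(array([ 0.64901056, -0.06452583,  0.1261441 ]), np.float64(0.0020361209988919537))
```

Request:
{"name": "apply_moves", "arguments": {
  "moves": [
    [[-0.5,0.1,0.1],[0,0,0],0],
    [[-0.9,0.1,0.2],[0,0,0],0],
    [[-1.2,0.1,0.3],[0,0,0],0],
    [[-1.4,0.1,0.4],[0,0,0],0],
    [[-1.4,0.1,0.4],[0,0,0],0],
    [[-1.4,0.1,0.4],[0,0,0],0],
    [[-1.4,0.1,0.4],[0,0,0],0],
    [[-1.4,0.1,0.4],[0,0,0],0],
    [[-1.4,0.1,0.4],[0,0,0],0],
    [[-1.4,0.1,0.4],[0,0,0],0]
  ]
}}

```text
time: 7.12
tool_pos: [0.6474, -0.0659, 0.0562]
ee_rot: [3.109, -1.224, -0.031]
wrist_force: [0.0, -0.1, -0.1]
width: 0.0481
```

```bash
python3 - <<'E'
from h import *
st(); placehead([.648,-.067,.062],-.06,'place',dz=.0); 
E
```

```text
t 7.12 pos [ 0.6474 -0.0659  0.0562] rot [ 3.109 -1.224 -0.031] w 0.0481 F [ 0.  -0.1 -0.1] j [-0.31  0.12  2.25  2.65  0.49 -1.22]
place shift [-0.07, -0.06, -0.13] turn [0.005, -0.003, 0.004]
  tcp target [ 0.646  -0.0652  0.0559] z dir [ 0.938 -0.056 -0.343]
```

Request:
{"name": "apply_moves", "arguments": {
  "moves": [
    [[-0.1,0,0],[0,0,0],0],
    [[-0.1,0,0],[0,0,0],0],
    [[-0.1,0,0],[0,0,0],0.3],
    [[-0.1,0,0],[0,0,0],0.6],
    [[-0.1,0,0],[0,0,0],1],
    [[-0.1,0,0],[0,0,0],1],
    [[-0.1,0,0],[0,0,0],1],
    [[-0.1,0,0],[0,0,0],1],
    [[-0.1,0,0],[0,0,0],1],
    [[-0.1,0,0],[0,0,0],1]
  ]
}}

```text
time: 7.95
tool_pos: [0.6469, -0.0659, 0.0549]
ee_rot: [3.109, -1.223, -0.031]
wrist_force: [-0.0, -0.0, -0.1]
width: 0.091
```

```bash
python3 - <<'E'
from h import *
st()
im,c=snap('side','s4.png'); cv2.imwrite('pics/s4c.png',cv2.resize(im[140:300,240:400,::-1],None,fx=4,fy=3.75))
E
```

```text
t 7.95 pos [ 0.6469 -0.0659  0.0549] rot [ 3.109 -1.223 -0.031] w 0.091 F [-0.  -0.  -0.1] j [-0.31  0.12  2.25  2.65  0.49 -1.23]
```

View pics/s4c.png

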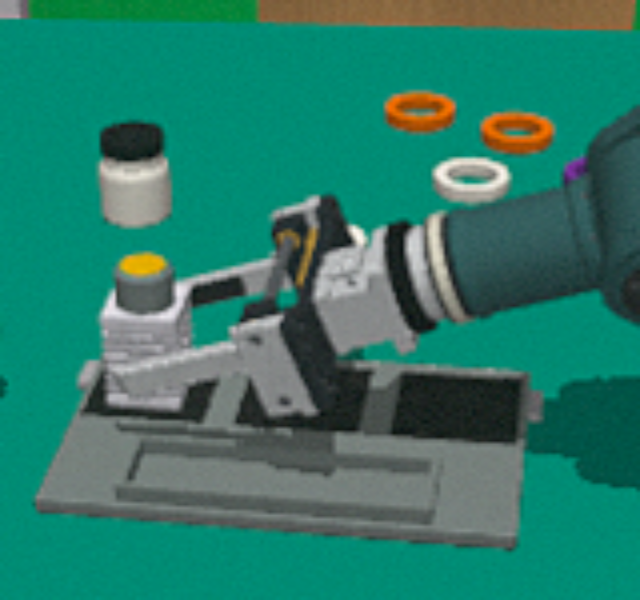

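```bash
python3 - <<'E'
from h import *
p,Rc,o=cur(); 
go(p+Rc.apply([0,0,-.12])+[0,0,.12],Rc,'retreat')
E
```

```text
retreat shift [11.28, 0.13, -16.09] turn [0.0, 0.0, 0.0]
```

Request:
{"name": "apply_moves", "arguments": {
  "moves": [
    [[0,0,-2],[0,0,0],1],
    [[0,0,-5],[0,0,0],1],
    [[0,0,-8],[0,0,0],1],
    [[0.5,0,-11],[0,0,0],1],
    [[3,0,-13],[0,0,0],1],
    [[6,0,-14],[0,0,0],1],
    [[9,0,-15],[0,0,0],1],
    [[11,0,-16],[0,0,0],1],
    [[11,0,-16],[0,0,0],1],
    [[11,0,-16],[0,0,0],1]
  ]
}}

```text
time: 8.83
tool_pos: [0.5358, -0.0539, 0.2021]
ee_rot: [3.117, -1.223, -0.03]
wrist_force: [-0.3, 0.5, 0.1]
width: 0.094
```

```bash
python3 - <<'E'
from h import *
st()
im,c=snap('top','t5.png')
go(*headpick([.5518,.2809,.024],2.4725,.5,1,.10),'preA')
Rt=headpick([.5518,.2809,.024],2.4725,.5,1,.10)[1]
go([.47,.15,.22],Rt,'mid')
E
```

```text
t 8.83 pos [ 0.5358 -0.0539  0.2021] rot [ 3.117 -1.223 -0.03 ] w 0.094 F [-0.3  0.5  0.1] j [-0.42 -0.59  2.38  1.18  0.37  0.28]
preA shift [-10.53, -36.39, -0.63] turn [0.957, -0.633, -2.486]
mid shift [-1.33, -20.12, -7.84] turn [0.957, -0.633, -2.486]
```

View pics/t5.png

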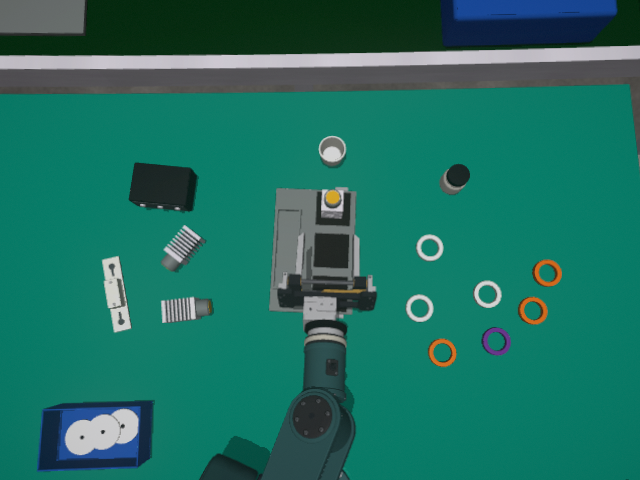

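```bash
python3 - <<'E'
from h import *
go([.47,.10,.24],frame([0,0,-1],[-.1,-1,0]),'down')
E
```

```text
down shift [0.59, -15.1, -8.23] turn [-0.018, -1.231, 0.046]
```

Request:
{"name": "apply_moves", "arguments": {
  "moves": [
    [[0.6,-15,-8.2],[-0.018,-1.231,0.046],1],
    [[0.6,-15,-8.2],[-0.018,-1.231,0.046],1],
    [[0.6,-15,-8.2],[-0.018,-1.231,0.046],1],
    [[0.6,-15,-8.2],[-0.018,-1.231,0.046],1],
    [[0.6,-15,-8.2],[-0.018,-1.231,0.046],1],
    [[0.6,-15,-8.2],[-0.018,-1.231,0.046],1],
    [[0.6,-15,-8.2],[-0.018,-1.231,0.046],1],
    [[0.6,-15,-8.2],[-0.018,-1.231,0.046],1],
    [[0.6,-15,-8.2],[-0.018,-1.231,0.046],1],
    [[0.6,-15,-8.2],[-0.018,-1.231,0.046],1]
  ]
}}

```text
time: 9.72
tool_pos: [0.4683, 0.1036, 0.2362]
ee_rot: [-3.092, -0.479, -0.041]
wrist_force: [-0.6, -0.8, 0.4]
width: 0.0939
```

```bash
python3 - <<'E'
from h import *
st()
go(*headpick([.5518,.2809,.024],2.4725,.5,1,.12),'preA')
E
```

```text
t 9.72 pos [0.4683 0.1036 0.2362] rot [-3.092 -0.479 -0.041] w 0.0939 F [-0.6 -0.8  0.4] j [ 0.12 -0.43  1.85 -0.02  1.24  1.72]
preA shift [-2.33, -20.71, 12.37] turn [-0.045, -0.454, -2.549]
```

Request:
{"name": "apply_moves", "arguments": {
  "moves": [
    [[-2.3,-20.7,9],[-0.045,-0.454,-2.549],1],
    [[-2.3,-20.7,9],[-0.045,-0.454,-2.549],1],
    [[-2.3,-20.7,9],[-0.045,-0.454,-2.549],1],
    [[-2.3,-20.7,9],[-0.045,-0.454,-2.549],1],
    [[-2.3,-20.7,9],[-0.045,-0.454,-2.549],1],
    [[-2.3,-20.7,9],[-0.045,-0.454,-2.549],1],
    [[-2.3,-20.7,9],[-0.045,-0.454,-2.549],1],
    [[-2.3,-20.7,9],[-0.045,-0.454,-2.549],1],
    [[-2.3,-20.7,9],[-0.045,-0.454,-2.549],1],
    [[-2.3,-20.7,9],[-0.045,-0.454,-2.549],1]
  ]
}}

```text
time: 10.55
tool_pos: [0.4952, 0.3107, 0.1504]
ee_rot: [2.811, -0.023, 1.182]
wrist_force: [-0.3, 0.4, 0.0]
width: 0.0938
```

```bash
python3 - <<'E'
from h import *
st()
go(*headpick([.5518,.2809,.024],2.4725,.5,1,.12),'preA')
E
```

```text
t 10.55 pos [0.4952 0.3107 0.1504] rot [ 2.811 -0.023  1.182] w 0.0938 F [-0.3  0.4  0. ] j [ 0.61  0.06  1.58 -0.27  1.32  1.05]
preA shift [0.86, 0.18, 2.78] turn [-0.028, -0.232, -1.316]
```

Request:
{"name": "apply_moves", "arguments": {
  "moves": [
    [[0.9,0.2,2],[-0.028,-0.232,-1.316],1],
    [[0.9,0.2,2],[-0.028,-0.232,-1.316],1],
    [[0.9,0.2,2],[-0.028,-0.232,-1.316],1],
    [[0.9,0.2,2],[-0.028,-0.232,-1.316],1],
    [[0.9,0.2,2],[-0.028,-0.232,-1.316],1],
    [[0.9,0.2,2],[-0.028,-0.232,-1.316],1],
    [[0.9,0.2,2],[-0.028,-0.232,-1.316],1],
    [[0.9,0.2,2],[-0.028,-0.232,-1.316],1],
    [[0.9,0.2,2],[-0.028,-0.232,-1.316],1],
    [[0.9,0.2,2],[-0.028,-0.232,-1.316],1]
  ]
}}

```text
time: 11.38
tool_pos: [0.5067, 0.3157, 0.1324]
ee_rot: [3.099, 0.483, 2.375]
wrist_force: [-0.3, 0.5, -0.8]
width: 0.0942
```

```bash
python3 - <<'E'
from h import *
st(); snap('wrist','w6.png'); c=optics.get_calibration('wrist')
import pickle; pickle.dump(c,open('pics/w6.pkl','wb'))
go(*headpick([.5518,.2809,.024],2.4725,.5,1,.0),'A')
E
```

```text
t 11.38 pos [0.5067 0.3157 0.1324] rot [3.099 0.483 2.375] w 0.0942 F [-0.3  0.5 -0.8] j [ 0.72  0.18  1.52 -0.49  1.38 -0.01]
A shift [-0.08, 0.15, 12.72] turn [-0.004, -0.015, -0.081]
```

View pics/w6.png

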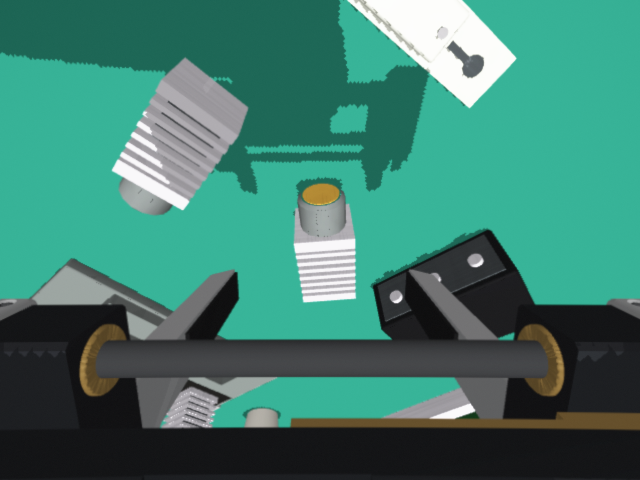

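```bash
python3 - <<'E'
from h import *
import pickle; c=pickle.load(open('pics/w6.pkl','rb'))
P=plane(c,[(294,245),(355,240),(355,298),(304,301)],.048); s=(P[0]+P[1])/2;f=(P[2]+P[3])/2;a=s-f
ang=np.arctan2(a[1],a[0]);w=P[0]-P[1]
print(P,np.linalg.norm(a),ang,np.arctan2(w[1],w[0])+np.pi/2,(s+f)/2+a/np.linalg.norm(a)*.014)
print('pb',plane(c,[(376,287)],.06),plane(c,[(385,322)],0))
E
```

```text
[[0.52185897 0.27541138 0.048     ]
 [0.55130693 0.31305478 0.048     ]
 [0.60601714 0.26905414 0.048     ]
 [0.57613525 0.23304066 0.048     ]] 0.06953068565950882 2.4714440297052005 -0.6638468589004014 [0.55285736 0.28133567 0.048     ]
pb [[0.59507612 0.29869005 0.06      ]] [[0.71700644 0.2339069  0.        ]]
```

```bash
python3 - <<'E'
from h import *
c=optics.get_calibration('top')
t=cv2.imread('pics/top0.png'); cv2.imwrite('pics/pb.png',cv2.resize(t[150:280,120:220],None,fx=5,fy=4.6))
im=cv2.imread('pics/side0.png'); cv2.imwrite('pics/pbs.png',cv2.resize(im[300:400,170:330],None,fx=5,fy=5))
E
```

```text
(no output)
```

View pics/pb.png

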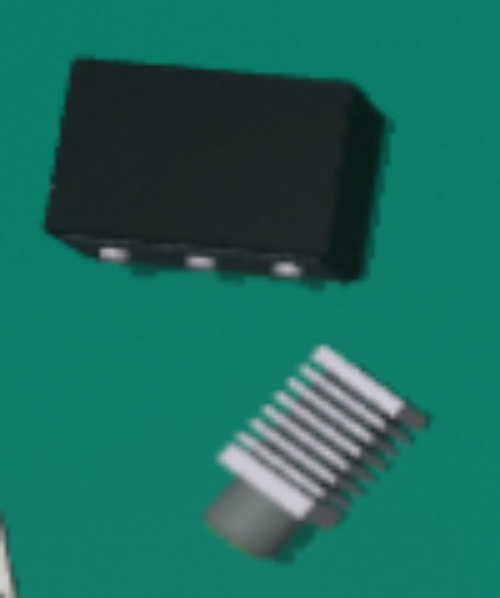

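View pics/pbs.png

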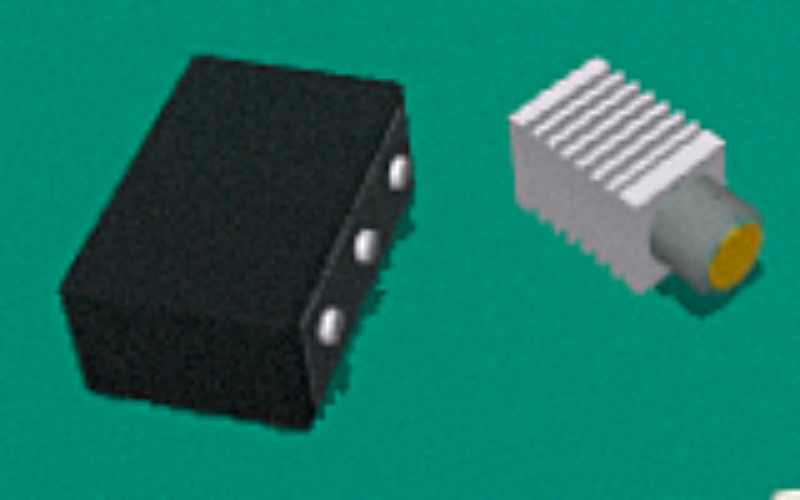

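```bash
python3 - <<'E'
from h import *
c=optics.get_calibration('top')
P=np.r_[plane(c,[(186,205.4)],.06),plane(c,[(192.4,210.9),(131,202)],0)]; print(P)
P=np.r_[P[0:1]*0+P.mean(0)*0+P[0],P[1]].reshape(-1,3)
s=optics.get_calibration('side')
g=np.array([.5525,.2811]);a=np.array([np.cos(2.4725),np.sin(2.4725)]);n=np.array([a[1],-a[0]])
for q in P: print('along a',(q[:2]-g)@a,'perp',(q[:2]-g)@n)
print(plane(s,[(170+300/5,300+325/5)],.06), plane(s,[(170+400/5,300+88/5)],.06))
E
```

```text
[[0.64807095 0.26419321 0.06      ]
 [0.64948325 0.26508548 0.        ]
 [0.67325418 0.4102402  0.        ]]Traceback (most recent call last):
  File "<stdin>", line 4, in <module>
    res = self.concatenate(tuple(objs), axis=axis)
ValueError: all the input arrays must have same number of dimensions, but the array at index 0 has 2 dimension(s) and the array at index 1 has 1 dimension(s)
```

Request:
{"name": "apply_moves", "arguments": {
  "moves": [
    [[0,0.1,4],[0,-0.015,-0.081],1],
    [[0,0.1,8],[0,-0.015,-0.081],1],
    [[0,0.1,11],[0,-0.015,-0.081],1],
    [[0,0.1,12.9],[0,-0.015,-0.081],1],
    [[0,0.1,12.9],[0,-0.015,-0.081],1],
    [[0,0.1,12.9],[0,-0.015,-0.081],0],
    [[0,0.1,12.9],[0,-0.015,-0.081],0],
    [[0,0.1,12.9],[0,-0.015,-0.081],0],
    [[0,0.1,12.9],[0,-0.015,-0.081],0],
    [[0,0.1,12.9],[0,-0.015,-0.081],0]
  ]
}}

```text
time: 12.27
tool_pos: [0.556, 0.2786, 0.021]
ee_rot: [3.134, 0.503, 2.454]
wrist_force: [0.3, -0.8, 0.6]
width: 0.064
```

```bash
python3 - <<'E'
from h import *
st()
go(*headpick([.5525,.2811,.024],2.4725,.5,1,.0),'A')
E
```

```text
t 12.27 pos [0.556  0.2786 0.021 ] rot [3.134 0.503 2.454] w 0.064 F [ 0.3 -0.8  0.6] j [ 0.63  0.3   1.62 -0.54  1.14 -0.05]
A shift [0.23, -0.02, 0.03] turn [-0.001, 0.003, -0.016]
```

Request:
{"name": "apply_moves", "arguments": {
  "moves": [
    [[0,0,0],[0,0,0],0],
    [[0,0,0],[0,0,0],0],
    [[0,0,0],[0,0,0],0],
    [[0,0,0],[0,0,0],0],
    [[0,0,0],[0,0,0],0],
    [[0,0,0],[0,0,0],0],
    [[0,0,0],[0,0,0],0],
    [[0,0,0],[0,0,0],0],
    [[0,0,0],[0,0,0],0],
    [[0,0,0],[0,0,0],0]
  ]
}}

```text
time: 13.1
tool_pos: [0.5563, 0.2786, 0.021]
ee_rot: [3.133, 0.504, 2.454]
wrist_force: [-0.3, 3.2, 1.6]
width: 0.0473
```

```bash
python3 - <<'E'
from h import *
st()
savehead([.5525,.2811,.024],2.4725)
p,Rc,o=cur()
go([.46,.20,.22],Rc,'lift')
E
```

```text
t 13.1 pos [0.5563 0.2786 0.021 ] rot [3.133 0.504 2.454] w 0.0473 F [-0.3  3.2  1.6] j [ 0.63  0.3   1.61 -0.54  1.14 -0.05]
off [ 0.0025 -0.0004 -0.0048] axis in tool [ 0.876 -0.014 -0.483]
lift shift [-7.45, -12.03, -18.71] turn [0.0, 0.0, 0.0]
```

Request:
{"name": "apply_moves", "arguments": {
  "moves": [
    [[-1.5,0,-2.6],[0,0,0],0],
    [[-2.5,-2,-5.5],[0,0,0],0],
    [[-4,-4,-8.5],[0,0,0],0],
    [[-5,-6,-12],[0,0,0],0],
    [[-6,-8,-15],[0,0,0],0],
    [[-7,-10,-18],[0,0,0],0],
    [[-7.5,-12,-18.7],[0,0,0],0],
    [[-7.5,-12,-18.7],[0,0,0],0],
    [[-7.5,-12,-18.7],[0,0,0],0],
    [[-7.5,-12,-18.7],[0,0,0],0]
  ]
}}

```text
time: 13.93
tool_pos: [0.4597, 0.1993, 0.2178]
ee_rot: [3.138, 0.502, 2.456]
wrist_force: [-0.3, -0.4, -2.6]
width: 0.0478
```

```bash
python3 - <<'E'
from h import *
st(); off,az=json.load(open('head.json')); az[1]=0; json.dump([off,az],open('head.json','w'))
pos,Rt=placehead([.5475,-.061,.062],-.06,'place+8',dz=.08)
go([.43,.10,.24],frame([0,0,-1],[0,-1,0]),'down,x out')
E
```

```text
t 13.93 pos [0.4597 0.1993 0.2178] rot [3.138 0.502 2.456] w 0.0478 F [-0.3 -0.4 -2.6] j [ 0.61 -0.13  1.67 -0.48  1.46 -0.26]
place+8 shift [-16.79, -14.51, 18.31] turn [-0.734, 0.597, 2.53]
  tcp target [ 0.5504 -0.0616  0.1375] z dir [ 0.874 -0.053 -0.483]
down,x out shift [-4.57, -9.57, -0.07] turn [0.614, 0.214, 2.392]
```

Request:
{"name": "apply_moves", "arguments": {
  "moves": [
    [[-4.6,-9.6,0],[0.614,0.214,2.392],0],
    [[-4.6,-9.6,0],[0.614,0.214,2.392],0],
    [[-4.6,-9.6,0],[0.614,0.214,2.392],0],
    [[-4.6,-9.6,0],[0.614,0.214,2.392],0],
    [[-4.6,-9.6,0],[0.614,0.214,2.392],0],
    [[-4.6,-9.6,0],[0.614,0.214,2.392],0],
    [[-4.6,-9.6,0],[0.614,0.214,2.392],0],
    [[-4.6,-9.6,0],[0.614,0.214,2.392],0],
    [[-4.6,-9.6,0],[0.614,0.214,2.392],0],
    [[-4.6,-9.6,0],[0.614,0.214,2.392],0]
  ]
}}

```text
time: 14.77
tool_pos: [0.4311, 0.0999, 0.2389]
ee_rot: [2.958, 0.242, 1.168]
wrist_force: [-0.1, -0.6, -3.0]
width: 0.0478
```

```bash
python3 - <<'E'
from h import *
st(); 
pos,Rt=placehead([.5475,-.061,.062],-.06,'place+8',dz=.08)
go([.43,.0,.24],Rt,'mid')
E
```

```text
t 14.77 pos [0.4311 0.0999 0.2389] rot [2.958 0.242 1.168] w 0.0478 F [-0.1 -0.6 -3. ] j [ 0.33 -0.14  1.58 -0.31  1.71  0.67]
place+8 shift [-7.45, 14.78, 15.23] turn [-0.385, 1.009, 1.289]
  tcp target [ 0.5504 -0.0616  0.1375] z dir [ 0.874 -0.053 -0.483]
mid shift [-8.99, 3.37, 2.77] turn [-0.385, 1.009, 1.289]
```

Request:
{"name": "apply_moves", "arguments": {
  "moves": [
    [[-9,3.4,2.8],[-0.385,1.009,1.289],0],
    [[-9,3.4,2.8],[-0.385,1.009,1.289],0],
    [[-9,3.4,2.8],[-0.385,1.009,1.289],0],
    [[-9,3.4,2.8],[-0.385,1.009,1.289],0],
    [[-9,3.4,2.8],[-0.385,1.009,1.289],0],
    [[-9,3.4,2.8],[-0.385,1.009,1.289],0],
    [[-9,3.4,2.8],[-0.385,1.009,1.289],0],
    [[-9,3.4,2.8],[-0.385,1.009,1.289],0],
    [[-9,3.4,2.8],[-0.385,1.009,1.289],0],
    [[-9,3.4,2.8],[-0.385,1.009,1.289],0]
  ]
}}

```text
time: 15.6
tool_pos: [0.4473, -0.002, 0.237]
ee_rot: [2.873, -0.745, 0.407]
wrist_force: [0.0, 0.8, -4.8]
width: 0.0476
```

```bash
python3 - <<'E'
from h import *
st(); 
pos,Rt=placehead([.5475,-.061,.062],-.06,'place+8',dz=.08)
E
```

```text
t 15.6 pos [ 0.4473 -0.002   0.237 ] rot [ 2.873 -0.745  0.407] w 0.0476 F [ 0.   0.8 -4.8] j [-0.31 -0.75  2.13  0.27  1.02  0.91]
place+8 shift [-1.51, 5.99, 14.24] turn [-0.104, 0.274, 0.327]
  tcp target [ 0.5504 -0.0616  0.1375] z dir [ 0.874 -0.053 -0.483]
```

Request:
{"name": "apply_moves", "arguments": {
  "moves": [
    [[-1,4,9],[-0.05,0.13,0.16],0],
    [[-1,4,9],[-0.05,0.13,0.16],0],
    [[-1,4,9],[-0.05,0.13,0.16],0],
    [[-1.5,6,14.2],[-0.104,0.274,0.327],0],
    [[-1.5,6,14.2],[-0.104,0.274,0.327],0],
    [[-1.5,6,14.2],[-0.104,0.274,0.327],0],
    [[-1.5,6,14.2],[-0.104,0.274,0.327],0],
    [[-1.5,6,14.2],[-0.104,0.274,0.327],0],
    [[-1.5,6,14.2],[-0.104,0.274,0.327],0],
    [[-1.5,6,14.2],[-0.104,0.274,0.327],0]
  ]
}}

```text
time: 16.43
tool_pos: [0.5532, -0.0606, 0.1457]
ee_rot: [3.13, -1.076, -0.043]
wrist_force: [0.2, -0.5, -2.3]
width: 0.0481
```

```bash
python3 - <<'E'
from h import *
st(); 
pos,Rt=placehead([.5475,-.061,.062],-.06,'place+8',dz=.015)
im,c=snap('side','s7.png'); cv2.imwrite('pics/s7c.png',cv2.resize(im[140:300,240:400,::-1],None,fx=4,fy=3.75))
im,c=snap('top','t7.png'); cv2.imwrite('pics/t7c.png',cv2.resize(im[160:320,260:420,::-1],None,fx=4,fy=3.75))
E
```

```text
t 16.43 pos [ 0.5532 -0.0606  0.1457] rot [ 3.13  -1.076 -0.043] w 0.0481 F [ 0.2 -0.5 -2.3] j [-0.39 -0.43  2.32  1.    0.35  0.43]
place+8 shift [-6.57, 0.08, 3.24] turn [-0.004, -0.009, 0.008]
  tcp target [ 0.5504 -0.0616  0.0725] z dir [ 0.874 -0.053 -0.483]
```

View pics/s7c.png

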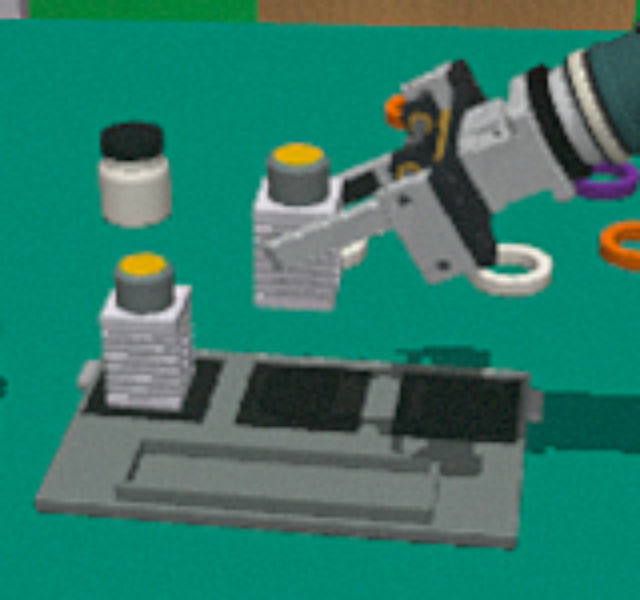

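View pics/t7c.png

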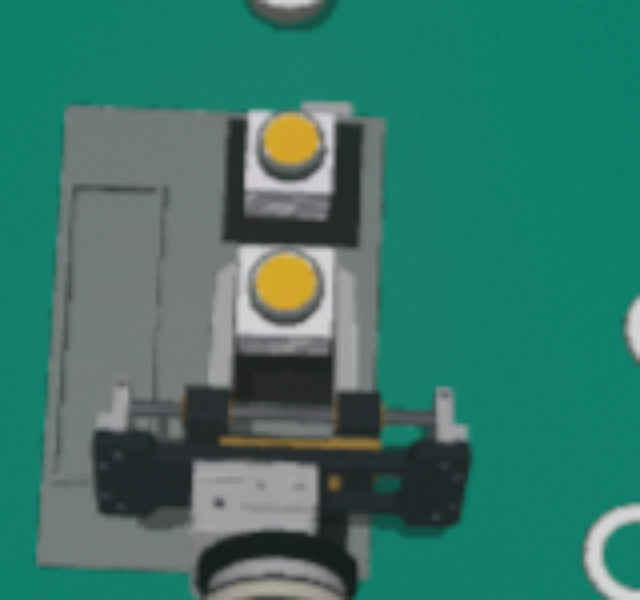

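The first head stands on the far pad, lens at (291,139) in the top crop. The second is held upright over the middle pad with its lens at (286,283). I'll check it by two views and lower it.

```bash
python3 - <<'E'
from h import *
ct=optics.get_calibration('top');cs=optics.get_calibration('side')
print(tri(ct,(331.5,235.5),cs,(314.75,181)))
print('C',tri(ct,(332.7,197),cs,(275.2,210.3)))
E
```

```text
(array([ 0.5476452 , -0.05954486,  0.19839476]), np.float64(0.0011973492135755018))
C (array([ 0.64881506, -0.06588352,  0.1108319 ]), np.float64(0.00041969510380663135))
```

Request:
{"name": "apply_moves", "arguments": {
  "moves": [
    [[-1,0,0.5],[0,0,0],0],
    [[-2,0,1],[0,0,0],0],
    [[-3,0.1,1.5],[0,0,0],0],
    [[-4,0.1,2],[0,0,0],0],
    [[-5,0.1,2.5],[0,0,0],0],
    [[-6,0.1,3],[0,0,0],0],
    [[-6.6,0.1,3.2],[0,0,0],0],
    [[-6.6,0.1,3.2],[0,0,0],0],
    [[-6.6,0.1,3.2],[0,0,0],0],
    [[-6.6,0.1,3.2],[0,0,0],0]
  ]
}}

```text
time: 17.37
tool_pos: [0.55, -0.0621, 0.0726]
ee_rot: [3.13, -1.077, -0.044]
wrist_force: [0.9, -1.5, -3.0]
width: 0.0482
```

```bash
python3 - <<'E'
from h import *
st(); 
pos,Rt=placehead([.5475,-.061,.062],-.06,'place',dz=.0)
E
```

```text
t 17.37 pos [ 0.55   -0.0621  0.0726] rot [ 3.13  -1.077 -0.044] w 0.0482 F [ 0.9 -1.5 -3. ] j [-0.4  -0.26  2.4   1.74  0.3  -0.35]
place shift [-1.31, -0.06, 0.75] turn [-0.002, -0.01, 0.008]
  tcp target [ 0.5504 -0.0616  0.0575] z dir [ 0.874 -0.053 -0.483]
```

Request:
{"name": "apply_moves", "arguments": {
  "moves": [
    [[-0.5,0,0.3],[0,0,0],0],
    [[-0.9,0,0.5],[0,0,0],0],
    [[-1.2,0,0.7],[0,0,0],0],
    [[-1.35,0,0.76],[0,0,0],0],
    [[-1.35,0,0.76],[0,0,0],0],
    [[-1.35,0,0.76],[0,0,0],0],
    [[-1.35,0,0.76],[0,0,0],0],
    [[-1.35,0,0.76],[0,0,0],0.3],
    [[-1.35,0,0.76],[0,0,0],0.6],
    [[-1.35,0,0.76],[0,0,0],1]
  ]
}}

```text
time: 18.2
tool_pos: [0.5491, -0.0616, 0.055]
ee_rot: [3.132, -1.074, -0.045]
wrist_force: [-0.0, -0.5, -0.2]
width: 0.0579
```

```bash
python3 - <<'E'
from h import *
st(); 
E
```

```text
t 18.2 pos [ 0.5491 -0.0616  0.055 ] rot [ 3.132 -1.074 -0.045] w 0.0579 F [-0.  -0.5 -0.2] j [-0.4  -0.21  2.41  1.91  0.32 -0.53]
```

Request:
{"name": "apply_moves", "arguments": {
  "moves": [
    [[0,0,0],[0,0,0],1],
    [[0,0,0],[0,0,0],1],
    [[0,0,-3],[0,0,0],1],
    [[0,0,-6],[0,0,0],1],
    [[0,0,-9],[0,0,0],1],
    [[1,0,-11],[0,-0.1,0],1],
    [[2,0,-11],[0,-0.2,0],1],
    [[4,0,-11],[0,-0.3,0],1],
    [[6,0,-11],[0,-0.4,0],1],
    [[8,0,-11],[0,-0.5,0],1]
  ]
}}

```text
time: 19.03
tool_pos: [0.4867, -0.0544, 0.1673]
ee_rot: [-3.118, -0.819, -0.028]
wrist_force: [0.9, 1.0, -0.2]
width: 0.0941
```

```bash
python3 - <<'E'
from h import *
st(); im,c=snap('top','t8.png'); snap('side','s8.png')
go([.43,.08,.24],frame([0,0,-1],[0,-1,0]),'down')
E
```

```text
t 19.03 pos [ 0.4867 -0.0544  0.1673] rot [-3.118 -0.819 -0.028] w 0.0941 F [ 0.9  1.  -0.2] j [-0.46 -0.6   2.22  0.47  0.81  0.93]
down shift [-0.03, -13.64, -8.76] turn [-0.004, -0.842, -0.01]
```

View pics/t8.png

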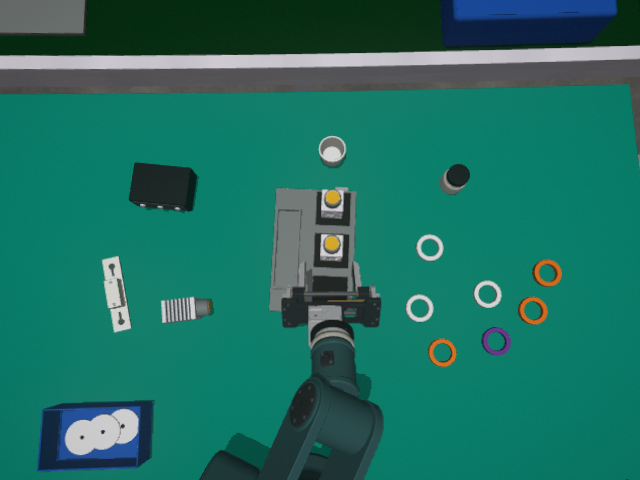

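```bash
cat > kin.py <<'E'
from h import *
from scipy.optimize import least_squares
D=[([-1.216,.087,1.371,0,1.684,-.103],[.243,-.493,.2186],[-3.14,0,.458]),
([-.53,.67,.86,-.33,1.73,.31],[.613,-.4201,.1079],[-3.136,.35,.697]),
([-.56,.46,.98,-.34,1.81,.26],[.5414,-.3993,.202],[-3.137,.352,.692]),
([-.32,-.1,2.22,2.23,.29,-.78],[.646,-.0699,.1356],[3.112,-1.216,-.037]),
([-.31,.12,2.25,2.65,.49,-1.23],[.6469,-.0659,.0549],[3.109,-1.223,-.031]),
([-.42,-.59,2.38,1.18,.37,.28],[.5358,-.0539,.2021],[3.117,-1.223,-.03]),
([.12,-.43,1.85,-.02,1.24,1.72],[.4683,.1036,.2362],[-3.092,-.479,-.041]),
([.72,.18,1.52,-.49,1.38,-.01],[.5067,.3157,.1324],[3.099,.483,2.375]),
([.63,.3,1.62,-.54,1.14,-.05],[.556,.2786,.021],[3.134,.503,2.454]),
([-.31,-.75,2.13,.27,1.02,.91],[.4473,-.002,.237],[2.873,-.745,.407]),
([-.4,-.21,2.41,1.91,.32,-.53],[.5491,-.0616,.055],[3.132,-1.074,-.045])]
def Ry(a):return R.from_rotvec([0,a,0])
def Rz(a):return R.from_rotvec([0,0,a])
def fk(q,p):
    h,a1,d,L1,L2,e,L3,r6=p
    T=Rz(q[0]); x=np.array([0,0,h])+T.apply([a1,d,0])
    T=T*Ry(q[1]); x=x+T.apply([0,0,L1])
    T=T*Ry(q[2]); x=x+T.apply([e,0,L2])
    T=T*Rz(q[3])*Ry(q[4]); x=x+T.apply([0,0,L3])
    T=T*Rz(q[5]+r6); return x,T
def res(p):
    r=[]
    for q,x,e in D:
        X,T=fk(q,p); r+=list((X-x)*1)+list((T.inv()*R.from_euler('xyz',e)).as_rotvec()*.1)
    return r
if __name__=='__main__':
    best=None
    for r6 in(0,np.pi/2,np.pi,-np.pi/2):
        s=least_squares(res,[.3,0,.05,.35,.35,0,.2,r6]); 
        if best is None or s.cost<best.cost: best=s
    print(best.cost,best.x.round(4),np.abs(np.array(res(best.x)).reshape(-1,6)).max(0)); np.save('kin.npy',best.x)
E
python3 kin.py
```

```text
4.0009242700122135e-05 [1.4970e-01 3.0000e-04 5.7200e-02 4.5200e-01 4.9920e-01 1.0110e-01
 3.3730e-01 1.5709e+00] [0.00338405 0.00397132 0.00216406 0.00071265 0.00039033 0.0005303 ]
```

```bash
cat >> kin.py <<'E'
LO=np.array([-3.1,-.76,.27,-1.08,.17,-2.57]);HI=np.array([3.1,2.03,2.55,4.22,2.65,2.57])
P=np.load('kin.npy') if __import__('os').path.exists('kin.npy') else None
def ik(pos,Rt,q0=None):
    out=[]
    rng=np.random.default_rng(0)
    seeds=[q0] if q0 is not None else [np.clip([np.arctan2(pos[1],pos[0]),-.2,2.0,j4,1,j6],LO+.01,HI-.01) for j4 in(0,1.5,3) for j6 in(-1.5,0,1.5)]
    for s in seeds:
        f=lambda q:np.r_[fk(q,P)[0]-pos,(fk(q,P)[1].inv()*Rt).as_rotvec()*.2]
        r=least_squares(f,np.clip(s,LO+1e-3,HI-1e-3),bounds=(LO,HI)); out.append((r.cost,r.x))
    out.sort(key=lambda t:t[0]); return out[0]
E
python3 - <<'E'
from kin import *
org=[.4161,.2625,.024]
for t in (.5,.6,.7,.785,.9):
  for sgn in (-1,1):
    for b in(0,.1):
        c,q=ik(*headpick(org,-1.463,t,sgn,b)); print('pick',t,sgn,b,round(np.sqrt(2*c),4),q.round(2))
    for hd in (-.06,-.3,.3):
     for dz in(0,.08):
        c,q=ik(*headplace([.448,-.055,.062+dz],hd,t,sgn)); print('  place',hd,dz,round(np.sqrt(2*c),4),q.round(2))
E
```

```text
pick 0.5 -1 0 0.0 [ 0.11  0.04  1.92  0.53  1.23 -0.2 ]
pick 0.5 -1 0.1 0.0 [-0.   -0.07  1.84  0.5   1.45 -0.19]
  place -0.06 0 0.0199 [-0.45 -0.64  2.55  0.83  0.38 -2.57]
  place -0.06 0.08 0.0135 [-0.57 -0.76  2.47  0.83  0.62 -2.57]
  place -0.3 0 0.0098 [-0.11 -0.54  2.55 -1.04  0.21 -0.44]
  place -0.3 0.08 0.0031 [-0.13 -0.76  2.48 -0.42  0.39 -1.1 ]
  place 0.3 0 0.0136 [-1.   -0.27  2.5   1.35  1.1   2.57]
  place 0.3 0.08 0.0452 [-1.09 -0.36  2.47  1.35  1.28  2.57]
pick 0.5 1 0 0.0471 [-0.02  0.06  2.01  0.72  1.22  2.57]
pick 0.5 1 0.1 0.0542 [-0.15 -0.06  1.92  0.66  1.45  2.57]
  place -0.06 0 0.0157 [-0.57 -0.6   2.55  1.08  0.5   0.25]
  place -0.06 0.08 0.0131 [-0.61 -0.76  2.48  0.89  0.65  0.5 ]
  place -0.3 0 0.01 [-0.13 -0.55  2.55 -0.92  0.2   2.57]
  place -0.3 0.08 0.0031 [-0.13 -0.76  2.48 -0.42  0.39  2.05]
  place 0.3 0 0.0 [-0.96 -0.35  2.49  1.27  1.06 -0.41]
  place 0.3 0.08 0.0 [-0.96 -0.56  2.4   1.13  1.17 -0.1 ]
pick 0.6 -1 0 0.0 [ 0.04  0.06  1.94  0.64  1.25 -0.31]
pick 0.6 -1 0.1 0.0 [-0.08 -0.05  1.86  0.59  1.47 -0.3 ]
  place -0.06 0 0.0063 [
[... 2932 characters left out ...]
  place -0.3 0 0.0 [-0.21 -0.49  2.32 -0.1   0.64 -1.42]
  place -0.3 0.08 0.0 [-0.21 -0.59  2.2  -0.08  0.86 -1.45]
  place 0.3 0 0.0202 [-0.52 -0.43  2.25  0.5   0.9  -2.57]
  place 0.3 0.08 0.0098 [-0.59 -0.51  2.15  0.52  1.1  -2.57]
pick 0.9 1 0 0.0 [-0.12  0.19  1.98  0.89  1.37  2.54]
pick 0.9 1 0.1 0.0 [-0.29  0.11  1.91  0.81  1.58  2.55]
  place -0.06 0 0.0 [-0.41 -0.51  2.33  0.33  0.71  1.03]
  place -0.06 0.08 0.0 [-0.41 -0.6   2.21  0.27  0.91  1.12]
  place -0.3 0 0.0 [-0.21 -0.49  2.32 -0.1   0.64  1.72]
  place -0.3 0.08 0.0 [-0.21 -0.59  2.2  -0.08  0.86  1.69]
  place 0.3 0 0.0 [-0.64 -0.4   2.27  0.66  0.95  0.32]
  place 0.3 0.08 0.0 [-0.64 -0.51  2.16  0.59  1.13  0.47]
```

Request:
{"name": "apply_moves", "arguments": {
  "moves": [
    [[0,-13.6,-8.7],[0,-0.842,0],1],
    [[0,-13.6,-8.7],[0,-0.842,0],1],
    [[0,-13.6,-8.7],[0,-0.842,0],1],
    [[0,-13.6,-8.7],[0,-0.842,0],1],
    [[0,-13.6,-8.7],[0,-0.842,0],1],
    [[0,-13.6,-8.7],[0,-0.842,0],1],
    [[0,-13.6,-8.7],[0,-0.842,0],1],
    [[0,-13.6,-8.7],[0,-0.842,0],1],
    [[0,-13.6,-8.7],[0,-0.842,0],1],
    [[0,-13.6,-8.7],[0,-0.842,0],1]
  ]
}}

```text
time: 19.97
tool_pos: [0.4266, 0.0818, 0.2296]
ee_rot: [-3.125, 0.016, -0.006]
wrist_force: [-0.0, 0.5, 0.6]
width: 0.0941
```

```bash
python3 - <<'E'
from h import *
st(); 
go(*headpick([.4161,.2625,.024],-1.463,.8,-1,.13),'preB')
E
```

```text
t 19.97 pos [0.4266 0.0818 0.2296] rot [-3.125  0.016 -0.006] w 0.0941 F [-0.   0.5  0.6] j [ 0.05 -0.17  1.6   0.02  1.73  1.62]
preB shift [0.05, -8.96, 12.0] turn [0.646, 0.596, -1.594]
```

Request:
{"name": "apply_moves", "arguments": {
  "moves": [
    [[0,-8,4],[0.646,0.596,-1.594],1],
    [[0,-8,4],[0.646,0.596,-1.594],1],
    [[0,-8,4],[0.646,0.596,-1.594],1],
    [[0,-8,4],[0.646,0.596,-1.594],1],
    [[0,-8,4],[0.646,0.596,-1.594],1],
    [[0,-8,4],[0.646,0.596,-1.594],1],
    [[0,-8,4],[0.646,0.596,-1.594],1],
    [[0,-8,4],[0.646,0.596,-1.594],1],
    [[0,-9,8],[0.646,0.596,-1.594],1],
    [[0,-9,8],[0.646,0.596,-1.594],1]
  ]
}}

```text
time: 20.8
tool_pos: [0.4193, 0.1737, 0.1449]
ee_rot: [-2.943, -0.556, 1.061]
wrist_force: [-1.9, 1.0, -2.0]
width: 0.0935
```

```bash
python3 - <<'E'
from h import *
st(); 
go(*headpick([.4161,.2625,.024],-1.463,.8,-1,.13),'preB')
E
```

```text
t 20.8 pos [0.4193 0.1737 0.1449] rot [-2.943 -0.556  1.061] w 0.0935 F [-1.9  1.  -2. ] j [-0.17 -0.21  1.91  0.59  1.47  0.21]
preB shift [-1.54, 1.16, 2.85] turn [0.194, 0.186, -0.501]
```

Request:
{"name": "apply_moves", "arguments": {
  "moves": [
    [[-1.5,1.2,2.8],[0.194,0.186,-0.501],1],
    [[-1.5,1.2,2.8],[0.194,0.186,-0.501],1],
    [[-1.5,1.2,2.8],[0.194,0.186,-0.501],1],
    [[-1.5,1.2,2.8],[0.194,0.186,-0.501],1],
    [[-1.5,1.2,2.8],[0.194,0.186,-0.501],1],
    [[-1.5,1.2,2.8],[0.194,0.186,-0.501],1],
    [[-1.5,1.2,2.8],[0.194,0.186,-0.501],1],
    [[-1.5,1.2,2.8],[0.194,0.186,-0.501],1],
    [[-1.5,1.2,2.8],[0.194,0.186,-0.501],1],
    [[-1.5,1.2,2.8],[0.194,0.186,-0.501],1]
  ]
}}

```text
time: 21.63
tool_pos: [0.4333, 0.1724, 0.1201]
ee_rot: [3.127, -0.795, 1.684]
wrist_force: [-0.2, -0.5, -0.7]
width: 0.0943
```

```bash
python3 - <<'E'
from h import *
st(); c=optics.get_calibration('wrist'); snap('wrist','w9.png')
import pickle; pickle.dump(c,open('pics/w9.pkl','wb'))
go(*headpick([.4161,.2625,.024],-1.463,.8,-1,.0),'B')
E
```

```text
t 21.63 pos [0.4333 0.1724 0.1201] rot [ 3.127 -0.795  1.684] w 0.0943 F [-0.2 -0.5 -0.7] j [-0.27  0.02  1.85  0.73  1.6  -0.48]
B shift [-0.45, -0.9, 13.74] turn [0.011, 0.005, 0.004]
```

View pics/w9.png

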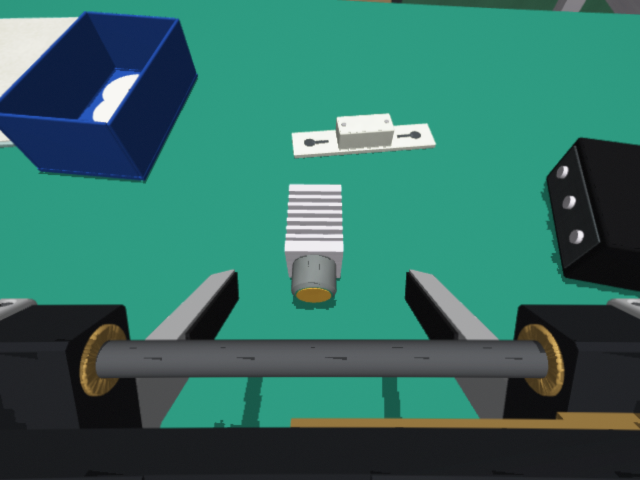

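```bash
python3 - <<'E'
from h import *
import pickle; c=pickle.load(open('pics/w9.pkl','rb'))
P=plane(c,[(285.5,249.5),(343,249),(342,184.5),(289.5,185.5)],.048); s=(P[0]+P[1])/2;f=(P[2]+P[3])/2;a=s-f
print(P,np.linalg.norm(a),np.arctan2(a[1],a[0]),(s+f)/2+a/np.linalg.norm(a)*.014)
E
```

```text
[[0.39781924 0.239015   0.048     ]
 [0.44430006 0.24454336 0.048     ]
 [0.43861493 0.31401771 0.048     ]
 [0.39060835 0.30742391 0.048     ]] 0.06924250630857808 -1.477539149292332 [0.41913935 0.26231083 0.048     ]
```

Request:
{"name": "apply_moves", "arguments": {
  "moves": [
    [[-0.2,-0.7,4],[0.01,0,0],1],
    [[-0.4,-0.75,8],[0.01,0,0],1],
    [[-0.45,-0.75,12],[0.01,0,0],1],
    [[-0.45,-0.75,13.8],[0.01,0,0],1],
    [[-0.45,-0.75,13.8],[0.01,0,0],1],
    [[-0.45,-0.75,13.8],[0.01,0,0],1],
    [[-0.45,-0.75,13.8],[0.01,0,0],0],
    [[-0.45,-0.75,13.8],[0.01,0,0],0],
    [[-0.45,-0.75,13.8],[0.01,0,0],0],
    [[-0.45,-0.75,13.8],[0.01,0,0],0]
  ]
}}

```text
time: 22.52
tool_pos: [0.4184, 0.2657, 0.0206]
ee_rot: [3.136, -0.796, 1.683]
wrist_force: [-0.5, -0.3, -0.4]
width: 0.0706
```

```bash
python3 - <<'E'
from h import *
st(); go(*headpick([.4175,.2625,.024],-1.463,.8,-1,.0),'B')
E
```

```text
t 22.52 pos [0.4184 0.2657 0.0206] rot [ 3.136 -0.796  1.683] w 0.0706 F [-0.5 -0.3 -0.4] j [-0.07  0.14  1.97  0.81  1.32 -0.51]
B shift [0.03, -0.12, 0.04] turn [0.003, 0.004, 0.003]
```

Request:
{"name": "apply_moves", "arguments": {
  "moves": [
    [[0,0,0],[0,0,0],0],
    [[0,0,0],[0,0,0],0],
    [[0,0,0],[0,0,0],0],
    [[0,0,0],[0,0,0],0],
    [[0,0,0],[0,0,0],0],
    [[0,0,0],[0,0,0],0],
    [[0,0,0],[0,0,0],0],
    [[0,0,0],[0,0,0],0],
    [[0,0,0],[0,0,0],0],
    [[0,0,0],[0,0,0],0]
  ]
}}

```text
time: 23.35
tool_pos: [0.4175, 0.2664, 0.0198]
ee_rot: [3.138, -0.796, 1.683]
wrist_force: [0.7, -2.0, 1.0]
width: 0.0477
```

```bash
python3 - <<'E'
from h import *
st()
savehead([.4175,.2625,.024],-1.463)
off,az=json.load(open('head.json')); az[1]=0; json.dump([off,az],open('head.json','w'))
p,Rc,o=cur()
go([.43,.10,.24],Rc,'lift')
E
```

```text
t 23.35 pos [0.4175 0.2664 0.0198] rot [ 3.138 -0.796  1.683] w 0.0477 F [ 0.7 -2.   1. ] j [-0.07  0.14  1.97  0.81  1.32 -0.51]
off [ 0.0003 -0.0004 -0.0057] axis in tool [-0.7   -0.002 -0.715]
lift shift [4.07, -0.52, -27.32] turn [0.0, 0.0, 0.0]
```

Request:
{"name": "apply_moves", "arguments": {
  "moves": [
    [[0.4,0,-2.5],[0,0,0],0],
    [[0.8,0,-5],[0,0,0],0],
    [[1.2,-0.1,-8],[0,0,0],0],
    [[1.7,-0.2,-11],[0,0,0],0],
    [[2.2,-0.3,-14],[0,0,0],0],
    [[2.5,-0.3,-17],[0,0,0],0],
    [[2.8,-0.4,-19],[0,0,0],0],
    [[2.8,-0.4,-19],[0,0,0],0],
    [[2.8,-0.4,-19],[0,0,0],0],
    [[2.8,-0.4,-19],[0,0,0],0]
  ]
}}

```text
time: 24.18
tool_pos: [0.4246, 0.151, 0.1709]
ee_rot: [-3.14, -0.797, 1.68]
wrist_force: [-1.1, 0.5, -2.7]
width: 0.0476
```

```bash
python3 - <<'E'
from kin import *
from scipy.spatial.transform import Slerp
st()
pos,Rt=placehead([.448,-.055,.062],-.3,'place+8',dz=.08)
p,Rc,o=cur(); p1=np.array([.46,.02,.20])
go(p1,Rt,'mid')
q=o['joint_positions']; S=Slerp([0,1],R.concatenate([Rc,Rt]))
for u in np.linspace(0,1,9):
    c,q=ik(p+(p1-p)*u,S(u),q); print(round(u,2),round(np.sqrt(2*c),4),q.round(2),S(u).apply([0,0,1]).round(2))
for u in np.linspace(0,1,4):
    c,q=ik(p1+(pos-p1)*u,Rt,q); print(round(u,2),round(np.sqrt(2*c),4),q.round(2))
E
```

```text
t 24.18 pos [0.4246 0.151  0.1709] rot [-3.14  -0.797  1.68 ] w 0.0476 F [-1.1  0.5 -2.7] j [-0.32 -0.03  1.8   0.72  1.73 -0.44]
place+8 shift [-16.93, 0.47, -12.62] turn [0.013, -1.377, -1.276]
  tcp target [ 0.4522 -0.0559  0.1382] z dir [ 0.668 -0.207 -0.715]
mid shift [-7.29, 2.07, -11.62] turn [0.013, -1.377, -1.276]
0.0 0.0 [-0.32 -0.03  1.8   0.72  1.73 -0.44] [-0.08  0.71 -0.7 ]
0.12 0.0 [-0.26 -0.09  1.76  0.59  1.69 -0.52] [-0.05  0.58 -0.81]
0.25 0.0 [-0.2  -0.15  1.75  0.45  1.63 -0.61] [ 0.    0.44 -0.9 ]
0.38 0.0 [-0.14 -0.21  1.76  0.31  1.56 -0.69] [ 0.08  0.3  -0.95]
0.5 0.0 [-0.07 -0.28  1.79  0.18  1.46 -0.77] [ 0.18  0.16 -0.97]
0.62 0.0 [-0.   -0.36  1.85  0.04  1.35 -0.83] [ 0.3   0.04 -0.95]
0.75 0.0 [ 0.06 -0.44  1.93 -0.1   1.22 -0.9 ] [ 0.42 -0.07 -0.9 ]
0.88 0.0 [ 0.11 -0.52  2.03 -0.24  1.08 -0.95] [ 0.55 -0.15 -0.82]
1.0 0.0 [ 0.14 -0.61  2.14 -0.38  0.92 -1.01] [ 0.67 -0.21 -0.71]
0.0 0.0 [ 0.14 -0.61  2.14 -0.38  0.92 -1.01]
0.33 0.0 [ 0.03 -0.63  2.19 -0.3   0.86 -1.13]
0.67 0.0 [-0.08 -0.65  2.24 -0.22  0.8  -1.26]
1.0 0.0 [-0.19 -0.65  2.28 -0.11  0.74 -1.41]
```

Request:
{"name": "apply_moves", "arguments": {
  "moves": [
    [[-0.7,0.2,-1.2],[0.001,-0.138,-0.128],0],
    [[-1.2,0.35,-1.9],[0.002,-0.23,-0.213],0],
    [[-1.7,0.5,-2.7],[0.003,-0.32,-0.298],0],
    [[-2.2,0.6,-3.5],[0.004,-0.41,-0.383],0],
    [[-2.7,0.7,-4.3],[0.005,-0.5,-0.465],0],
    [[-3.2,0.9,-5.1],[0.006,-0.59,-0.55],0],
    [[-3.7,1,-5.9],[0.007,-0.68,-0.63],0],
    [[-4.2,1.2,-6.7],[0.008,-0.77,-0.715],0],
    [[-4.7,1.3,-7.5],[0.008,-0.86,-0.8],0],
    [[-5.1,1.5,-8.2],[0.009,-0.95,-0.88],0]
  ]
}}

```text
time: 25.02
tool_pos: [0.4497, 0.0593, 0.1913]
ee_rot: [2.919, 0.264, 2.423]
wrist_force: [0.1, -0.1, -1.6]
width: 0.0477
```

```bash
python3 - <<'E'
from kin import *
st()
pos,Rt=placehead([.448,-.055,.062],-.3,'place+8',dz=.08)
go([.46,.02,.2],Rt,'mid')
E
```

```text
t 25.02 pos [0.4497 0.0593 0.1913] rot [2.919 0.264 2.423] w 0.0477 F [ 0.1 -0.1 -1.6] j [ 0.01 -0.39  1.88 -0.01  1.31 -0.87]
place+8 shift [-6.11, -9.87, 5.11] turn [0.005, -0.458, -0.42]
  tcp target [ 0.4522 -0.0559  0.1382] z dir [ 0.668 -0.207 -0.715]
mid shift [-3.47, -2.23, -0.46] turn [0.005, -0.458, -0.42]
```

Request:
{"name": "apply_moves", "arguments": {
  "moves": [
    [[-1.5,-1,0],[0.001,-0.115,-0.105],0],
    [[-2.5,-1.8,0],[0.003,-0.23,-0.21],0],
    [[-3.5,-3,0.5],[0.004,-0.34,-0.315],0],
    [[-4,-5,1.5],[0.005,-0.458,-0.42],0],
    [[-5,-7.5,3],[0.005,-0.458,-0.42],0],
    [[-6.1,-9.8,5.1],[0.005,-0.458,-0.42],0],
    [[-6.1,-9.8,5.1],[0.005,-0.458,-0.42],0],
    [[-6.1,-9.8,5.1],[0.005,-0.458,-0.42],0],
    [[-6.1,-9.8,5.1],[0.005,-0.458,-0.42],0],
    [[-6.1,-9.8,5.1],[0.005,-0.458,-0.42],0]
  ]
}}

```text
time: 25.85
tool_pos: [0.4541, -0.0547, 0.1414]
ee_rot: [3.135, 0.776, 2.834]
wrist_force: [0.8, -0.2, -2.0]
width: 0.0479
```

```bash
python3 - <<'E'
from kin import *
st()
pos,Rt=placehead([.448,-.055,.062],-.3,'place+1.5',dz=.015)
im,c=snap('side','s10.png'); cv2.imwrite('pics/s10c.png',cv2.resize(im[140:300,240:400,::-1],None,fx=4,fy=3.75))
im,c=snap('top','t10.png'); cv2.imwrite('pics/t10c.png',cv2.resize(im[160:320,260:420,::-1],None,fx=4,fy=3.75))
E
```

```text
t 25.85 pos [ 0.4541 -0.0547  0.1414] rot [3.135 0.776 2.834] w 0.0479 F [ 0.8 -0.2 -2. ] j [-0.19 -0.65  2.28 -0.12  0.74 -1.4 ]
place+1.5 shift [4.89, -0.2, 4.77] turn [0.001, 0.001, -0.006]
  tcp target [ 0.4522 -0.0559  0.0732] z dir [ 0.668 -0.207 -0.715]
```

View pics/s10c.png

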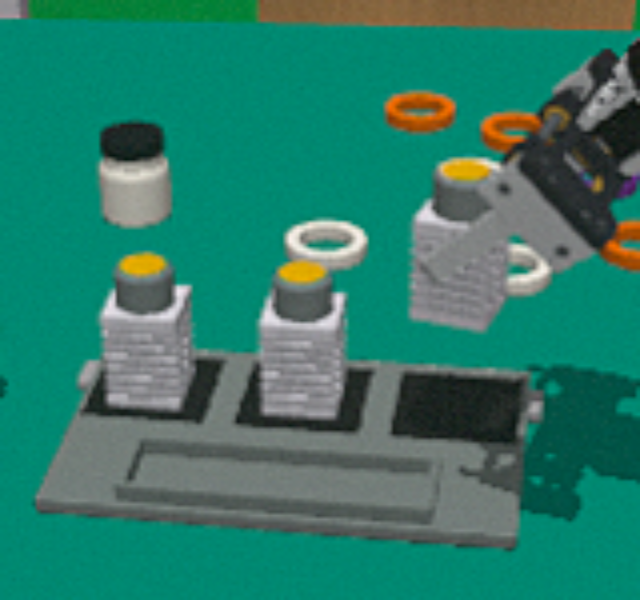

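View pics/t10c.png

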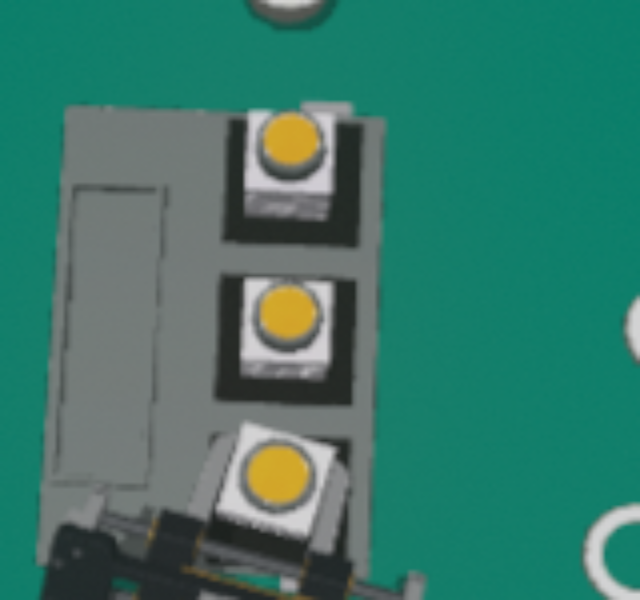

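Two heads stand on the far and middle pads, with lenses at (291,139) and (289,311) in the top crop. The third is held upright over the near pad, lens at (279,474). Lowering it.

```bash
python3 - <<'E'
from h import *
ct=optics.get_calibration('top');cs=optics.get_calibration('side')
print(tri(ct,(329.75,286.4),cs,(356.75,185.3)))
print('A',tri(ct,(260+289/4,160+311/3.75),cs,(240+303/4,140+272/3.75)))
E
```

```text
(array([ 0.44787481, -0.05422161,  0.19282318]), np.float64(0.002159037339690055))
A (array([ 0.54706421, -0.0628859 ,  0.10998879]), np.float64(0.002466314217691576))
```

Request:
{"name": "apply_moves", "arguments": {
  "moves": [
    [[1,0,1],[0,0,0],0],
    [[2,-0.1,2],[0,0,0],0],
    [[3,-0.2,2.9],[0,0,0],0],
    [[4,-0.2,3.9],[0,0,0],0],
    [[4.9,-0.2,4.8],[0,0,0],0],
    [[4.9,-0.2,4.8],[0,0,0],0],
    [[4.9,-0.2,4.8],[0,0,0],0],
    [[4.9,-0.2,4.8],[0,0,0],0],
    [[4.9,-0.2,4.8],[0,0,0],0],
    [[4.9,-0.2,4.8],[0,0,0],0]
  ]
}}

```text
time: 26.78
tool_pos: [0.4523, -0.0572, 0.0734]
ee_rot: [3.136, 0.778, 2.832]
wrist_force: [0.2, 0.7, -2.3]
width: 0.0482
```

```bash
python3 - <<'E'
from kin import *
st()
pos,Rt=placehead([.448,-.055,.062],-.3,'place',dz=.0)
E
```

```text
t 26.78 pos [ 0.4523 -0.0572  0.0734] rot [3.136 0.778 2.832] w 0.0482 F [ 0.2  0.7 -2.3] j [-0.2  -0.57  2.38 -0.14  0.56 -1.37]
place shift [1.11, 0.12, 1.05] turn [-0.001, 0.003, -0.007]
  tcp target [ 0.4522 -0.0559  0.0582] z dir [ 0.668 -0.207 -0.715]
```

Request:
{"name": "apply_moves", "arguments": {
  "moves": [
    [[0.4,0.1,0.4],[0,0,0],0],
    [[0.7,0.1,0.7],[0,0,0],0],
    [[0.9,0.1,0.9],[0,0,0],0],
    [[1,0.1,1],[0,0,0],0],
    [[1.1,0.1,1.05],[0,0,0],0],
    [[1.1,0.1,1.05],[0,0,0],0],
    [[1.1,0.1,1.05],[0,0,0],0],
    [[1.1,0.1,1.05],[0,0,0],0],
    [[1.1,0.1,1.05],[0,0,0],0],
    [[1.1,0.1,1.05],[0,0,0],0]
  ]
}}

```text
time: 27.62
tool_pos: [0.4528, -0.0564, 0.0588]
ee_rot: [3.136, 0.78, 2.833]
wrist_force: [-2.5, -0.2, 6.4]
width: 0.0481
```

```bash
python3 - <<'E'
from kin import *
st()
im,c=snap('side','s11.png'); cv2.imwrite('pics/s11c.png',cv2.resize(im[140:300,240:400,::-1],None,fx=4,fy=3.75))
E
```

```text
t 27.62 pos [ 0.4528 -0.0564  0.0588] rot [3.136 0.78  2.833] w 0.0481 F [-2.5 -0.2  6.4] j [-0.19 -0.54  2.4  -0.16  0.51 -1.35]
```

View pics/s11c.png

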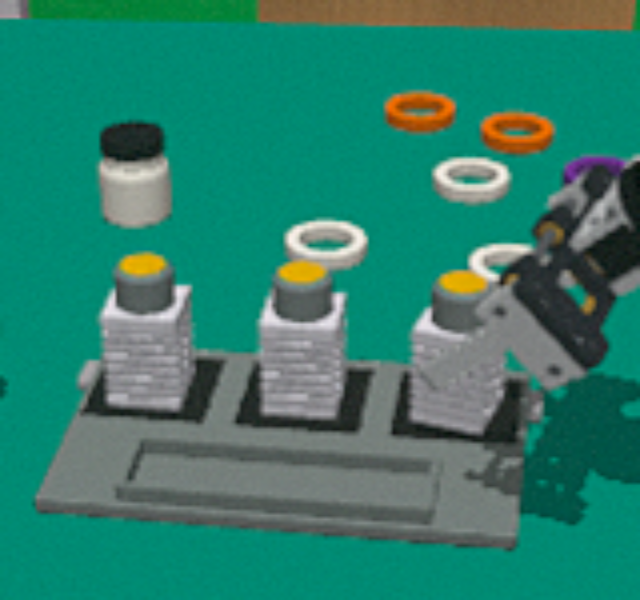

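Contact: +8 N change. I'll release and back off.

Request:
{"name": "apply_moves", "arguments": {
  "moves": [
    [[0,0,0],[0,0,0],0.3],
    [[0,0,0],[0,0,0],0.6],
    [[0,0,0],[0,0,0],1],
    [[0,0,0],[0,0,0],1],
    [[0,0,0],[0,0,0],1],
    [[0,0,-2.5],[0,0,0],1],
    [[0,0,-5],[0,0,0],1],
    [[0,0,-8],[0,0,0],1],
    [[0,0,-11],[0,0,0],1],
    [[0,0,-12],[0,0,0],1]
  ]
}}

```text
time: 28.5
tool_pos: [0.4119, -0.0193, 0.1363]
ee_rot: [-3.128, 0.762, 2.832]
wrist_force: [0.7, 0.6, 1.1]
width: 0.0935
```

```bash
python3 - <<'E'
from kin import *
st(); 
p,Rc,o=cur()
for yt in (0,np.pi/2,-np.pi/2):
    f=frame([0,0,-1],[np.cos(.0+yt),np.sin(yt),0]); c,q=ik(np.array([.44,.25,.2]),f); print(yt,c,q.round(2)); go([.40,.05,.25],f)
snap('top','t12.png'); snap('side','s12.png')
E
```

```text
t 28.5 pos [ 0.4119 -0.0193  0.1363] rot [-3.128  0.762  2.832] w 0.0935 F [0.7 0.6 1.1] j [-0.   -0.76  2.32 -0.3   0.86 -1.15]
0 5.557763414964504e-27 [ 0.4  -0.01  1.5   0.    1.64  0.4 ]
 shift [-5.5, 6.09, -10.56] turn [0.467, 0.664, 1.191]
1.5707963267948966 2.5926792794860308e-27 [ 0.4  -0.01  1.5   0.    1.64 -1.17]
 shift [-5.5, 6.09, -10.56] turn [-0.131, 0.754, -0.3]
-1.5707963267948966 1.2405191122635808e-27 [ 0.4  -0.01  1.5   0.    1.64  1.97]
 shift [-5.5, 6.09, -10.56] turn [1.055, 0.184, 2.64]
```

View pics/t12.png

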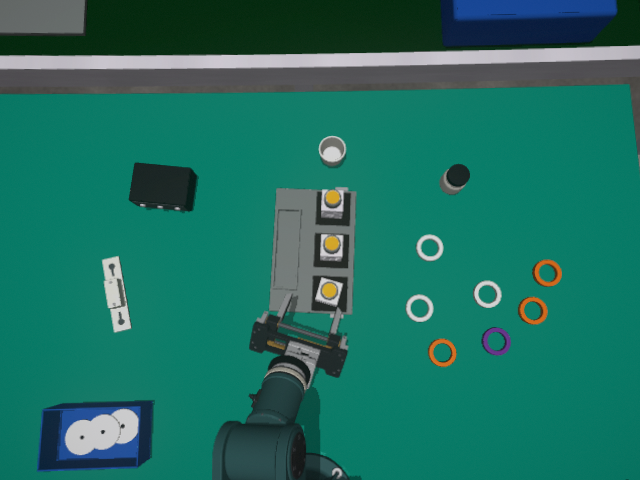

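```bash
python3 - <<'E'
from kin import *
c=optics.get_calibration('top')
P=plane(c,[(102,259.5),(118.75,256.25),(131.5,328),(114.25,332.5)],.005)
u=((P[0]+P[1])-(P[2]+P[3]))[:2]; print('strip',P.mean(0),np.linalg.norm(u)/2,np.arctan2(u[1],u[0]),np.linalg.norm(P[0]-P[1]))
B=np.array([(57,285),(107,272),(130,383),(75,393)])/4+[90,210]
P=plane(c,B,.028);u=((P[0]+P[1])-(P[2]+P[3]))[:2]; print('box',P.mean(0),np.linalg.norm(u)/2,np.arctan2(u[1],u[0]),np.linalg.norm(P[0]-P[1]))
s=optics.get_calibration('side')
B=np.array([(258,433),(405,417),(418,470),(268,490)])/4+[260,290]; P=plane(s,B,.028);print('side box',P.mean(0),P)
B=np.array([(137,472),(522,425),(540,500),(147,550)])/4+[260,290]; P=plane(s,B,.005);print('side strip',P.mean(0))
th=.13
f=frame([0,0,-1],[-np.sin(th),np.cos(th),0]); go([.42,.2,.28],f,'hub')
E
```

```text
strip [0.45638206 0.43118957 0.005     ] 0.1700599642951109 0.21879279370629554 0.0384555568922195
box [0.45568196 0.42980895 0.028     ] 0.06330128812703457 0.23320471123189174 0.02820365123272555
side box [0.4569974  0.43373041 0.028     ] [[0.49102966 0.42627663 0.028     ]
 [0.42875753 0.41361958 0.028     ]
 [0.42323176 0.44045467 0.028     ]
 [0.48497067 0.45457076 0.028     ]]
side strip [0.45575635 0.43429446 0.005     ]
hub shift [-5.72, 20.89, -14.78] turn [-0.18, 0.747, -0.421]
```

Request:
{"name": "apply_moves", "arguments": {
  "moves": [
    [[-1,4,-3],[-0.03,0.12,-0.07],1],
    [[-2,8,-6],[-0.06,0.24,-0.14],1],
    [[-3,12,-9],[-0.09,0.36,-0.2],1],
    [[-4,15,-12],[-0.12,0.48,-0.27],1],
    [[-5,18,-14],[-0.15,0.6,-0.34],1],
    [[-5.7,20.9,-14.8],[-0.18,0.747,-0.421],1],
    [[-5.7,20.9,-14.8],[-0.18,0.747,-0.421],1],
    [[-5.7,20.9,-14.8],[-0.18,0.747,-0.421],1],
    [[-5.7,20.9,-14.8],[-0.18,0.747,-0.421],1],
    [[-5.7,20.9,-14.8],[-0.18,0.747,-0.421],1]
  ]
}}

```text
time: 29.43
tool_pos: [0.4195, 0.1981, 0.276]
ee_rot: [3.141, -0.006, -3.016]
wrist_force: [-0.5, 0.2, 0.2]
width: 0.0942
```

```bash
python3 - <<'E'
from kin import *
st(); th=.22
f=frame([0,0,-1],[-np.sin(th),np.cos(th),0]); go([.456,.431,.12],f,'bar+')
snap('top','t13.png')
E
```

```text
t 29.43 pos [0.4195 0.1981 0.276 ] rot [ 3.141 -0.006 -3.016] w 0.0942 F [-0.5  0.2  0.2] j [ 0.32 -0.11  1.45  0.    1.8  -1.38]
bar+ shift [-6.64, 22.65, 15.57] turn [0.001, -0.006, -0.094]
```

View pics/t13.png

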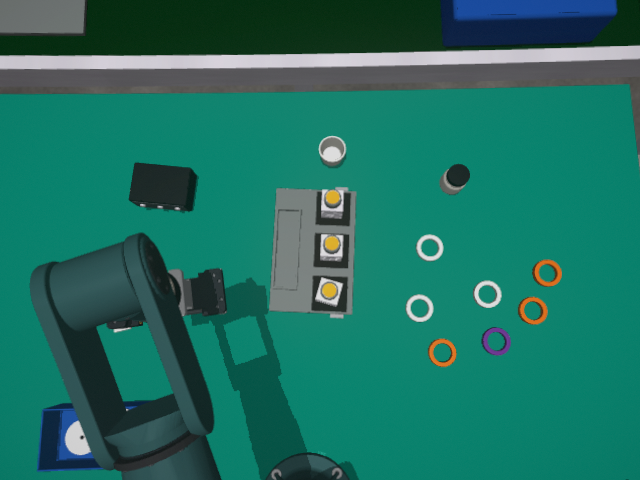

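Three heads stand with lenses at (333,199), (332,244) and (330,290), and the rings haven't moved. Moving over the bar.

Request:
{"name": "apply_moves", "arguments": {
  "moves": [
    [[-6.6,22.7,15.6],[0,0,-0.094],1],
    [[-6.6,22.7,15.6],[0,0,-0.094],1],
    [[-6.6,22.7,15.6],[0,0,-0.094],1],
    [[-6.6,22.7,15.6],[0,0,-0.094],1],
    [[-6.6,22.7,15.6],[0,0,-0.094],1],
    [[-6.6,22.7,15.6],[0,0,-0.094],1],
    [[-6.6,22.7,15.6],[0,0,-0.094],1],
    [[-6.6,22.7,15.6],[0,0,-0.094],1],
    [[-6.6,22.7,15.6],[0,0,-0.094],1],
    [[-6.6,22.7,15.6],[0,0,-0.094],1]
  ]
}}

```text
time: 30.32
tool_pos: [0.4556, 0.4314, 0.1232]
ee_rot: [3.14, -0.002, -2.921]
wrist_force: [-0.9, -0.2, 0.6]
width: 0.094
```

```bash
python3 - <<'E'
from kin import *
st(); c=optics.get_calibration('wrist'); snap('wrist','w14.png')
import pickle; pickle.dump(c,open('pics/w14.pkl','wb'))
E
```

```text
t 30.32 pos [0.4556 0.4314 0.1232] rot [ 3.140e+00 -2.000e-03 -2.921e+00] w 0.094 F [-0.9 -0.2  0.6] j [ 0.67  0.29  1.32  0.    1.53 -1.12]
```

View pics/w14.png

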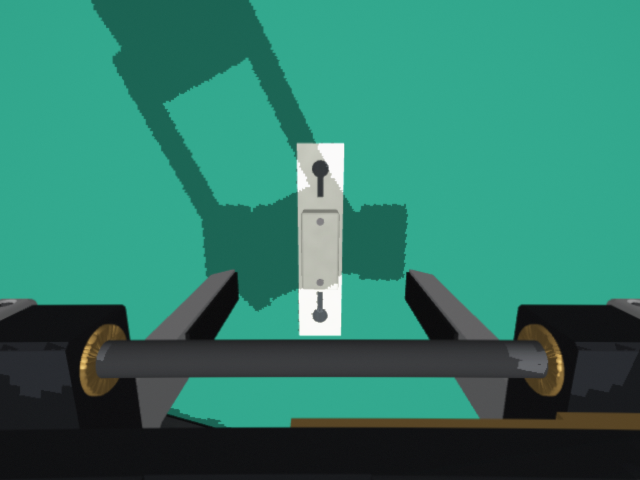

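```bash
python3 - <<'E'
from kin import *
import pickle; c=pickle.load(open('pics/w14.pkl','rb'))
P=plane(c,[(302,210.5),(338.5,210.5),(339,288),(301.5,288)],.028); print(P.mean(0),np.linalg.norm(P[0]-P[1]),np.linalg.norm(P[1]-P[2]))
u=P[0]-P[3]; print(np.arctan2(u[1],u[0])-np.pi*0)
P=plane(c,[(297,143),(344,143),(341,335),(299.5,335)],.005); print(P.mean(0),np.linalg.norm(P[0]-P[1]),np.linalg.norm(P[1]-P[2]))
p,Rc,o=cur(); go([P.mean(0)[0],P.mean(0)[1],.0285],Rc)
E
```

```text
[0.45645946 0.43005485 0.028     ] 0.028289840679854916 0.06371187978324604
-2.9405877018535516
[0.45799017 0.43043718 0.005     ] 0.037848894106492025 0.16975143465994663
 shift [-0.16, -0.16, 9.56] turn [0.0, 0.0, 0.0]
```

Request:
{"name": "apply_moves", "arguments": {
  "moves": [
    [[-0.1,-0.1,4],[0,0,0],1],
    [[-0.1,-0.1,7],[0,0,0],1],
    [[-0.1,-0.1,9],[0,0,0],1],
    [[-0.1,-0.1,9.4],[0,0,0],1],
    [[-0.1,-0.1,9.4],[0,0,0],1],
    [[-0.1,-0.1,9.4],[0,0,0],0.3],
    [[-0.1,-0.1,9.4],[0,0,0],0],
    [[-0.1,-0.1,9.4],[0,0,0],0],
    [[-0.1,-0.1,9.4],[0,0,0],0],
    [[-0.1,-0.1,9.4],[0,0,0],0]
  ]
}}

```text
time: 31.2
tool_pos: [0.4573, 0.4324, 0.0291]
ee_rot: [3.139, -0.002, -2.92]
wrist_force: [-0.5, -0.4, 1.0]
width: 0.0641
```

Request:
{"name": "apply_moves", "arguments": {
  "moves": [
    [[0,0,0],[0,0,0],0],
    [[0,0,0],[0,0,0],0],
    [[0,0,0],[0,0,0],0],
    [[0,0,0],[0,0,0],0],
    [[0,0,0],[0,0,0],0],
    [[0,0,0],[0,0,0],0],
    [[0,0,0],[0,0,0],0],
    [[0,0,0],[0,0,0],0],
    [[0,0,0],[0,0,0],0],
    [[0,0,0],[0,0,0],0]
  ]
}}

```text
time: 32.03
tool_pos: [0.4567, 0.4317, 0.0277]
ee_rot: [3.14, -0.004, -2.921]
wrist_force: [-0.1, -0.1, -1.0]
width: 0.0299
```

```bash
python3 - <<'E'
from kin import *
st(); p,Rc,o=cur(); print('bar off along tool', Rc.inv().apply(np.array([.457,.4305,0])-p))
th=-.062
f=frame([0,0,-1],[-np.sin(th),np.cos(th),0]); go([.554,.0428,.0285+.012+.08],f,'bay+'); go(p+[0,0,.12],Rc,'lift')
E
```

```text
t 32.03 pos [0.4567 0.4317 0.0277] rot [ 3.14  -0.004 -2.921] w 0.0299 F [-0.1 -0.1 -1. ] j [ 0.67  0.37  1.42  0.    1.35 -1.13]
bar off along tool [-0.00011295 -0.00126279  0.02771238]
bay+ shift [-0.93, -40.07, -9.33] turn [0.001, -0.004, 0.283]
lift shift [0.05, 0.01, -12.0] turn [0.0, 0.0, 0.0]
```

```bash
python3 - <<'E'
from kin import *
c=optics.get_calibration('top')
f=lambda L:np.array(L)/[4,3.75]+[260,160]
P=plane(c,f([(66,106),(385,118),(370,577),(38,565)]),.012); print(P,P.mean(0))
u=((P[0]+P[1])-(P[2]+P[3]))[:2]; th=np.arctan2(u[1],u[0]); print(th); print('bay',P.mean(0)[:2]+.062*np.array([-np.sin(th),np.cos(th)]))
P=plane(c,f([(75,188),(167,188),(150,487),(53,483)]),.024); print('baywall',P.mean(0),np.linalg.norm(P[0]-P[1]),np.linalg.norm(P[1]-P[2]))
E
```

```text
[[ 0.69860401  0.06441475  0.012     ]
 [ 0.68766089 -0.12473014  0.012     ]
 [ 0.40012611 -0.10813387  0.012     ]
 [ 0.41056227  0.08094908  0.012     ]] [ 0.54923832 -0.02187505  0.012     ]
-0.05749728146425089
bay [0.55280119 0.0400225 ]
baywall [0.54980375 0.03757809 0.024     ] 0.05365985137593254 0.18605951951331282
```

Request:
{"name": "apply_moves", "arguments": {
  "moves": [
    [[0,0,-3],[0,0,0],0],
    [[0,0,-6],[0,0,0],0],
    [[0,-3,-9],[0,0,0.05],0],
    [[-0.1,-7,-10],[0,0,0.1],0],
    [[-0.2,-11,-10],[0,0,0.15],0],
    [[-0.3,-15,-10],[0,0,0.2],0],
    [[-0.4,-19,-10],[0,0,0.25],0],
    [[-0.5,-23,-10],[0,0,0.283],0],
    [[-0.6,-27,-10],[0,0,0.283],0],
    [[-0.7,-30,-10],[0,0,0.283],0]
  ]
}}

```text
time: 32.87
tool_pos: [0.5299, 0.1378, 0.1271]
ee_rot: [-3.141, -0.004, 3.078]
wrist_force: [0.7, 0.2, -2.0]
width: 0.0296
```

```bash
python3 - <<'E'
from kin import *
st()
th=-.06
f=frame([0,0,-1],[-np.sin(th),np.cos(th),0]); go([.554,.0428,.0285+.012+.07],f,'bay+')
E
```

```text
t 32.87 pos [0.5299 0.1378 0.1271] rot [-3.141 -0.004  3.078] w 0.0296 F [ 0.7  0.2 -2. ] j [ 0.15  0.12  1.52  0.    1.51 -1.36]
bay+ shift [-3.02, -9.33, 1.65] turn [-0.0, -0.004, -0.003]
```

Request:
{"name": "apply_moves", "arguments": {
  "moves": [
    [[-1,-4,0.5],[0,0,0],0],
    [[-2,-7,1],[0,0,0],0],
    [[-3,-9.4,1.6],[0,0,0],0],
    [[-3,-9.4,1.6],[0,0,0],0],
    [[-3,-9.4,1.6],[0,0,0],0],
    [[-3,-9.4,4],[0,0,0],0],
    [[-3,-9.4,6],[0,0,0],0],
    [[-3,-9.4,6],[0,0,0],0],
    [[-3,-9.4,6],[0,0,0],0],
    [[-3,-9.4,6],[0,0,0],0]
  ]
}}

```text
time: 33.7
tool_pos: [0.5541, 0.046, 0.0684]
ee_rot: [3.141, -0.002, 3.081]
wrist_force: [0.4, -0.4, -2.5]
width: 0.0294
```

```bash
python3 - <<'E'
from kin import *
st()
th=-.06
f=frame([0,0,-1],[-np.sin(th),np.cos(th),0]); go([.5535,.0418,.0397],f,'bay')
im,c=snap('side','s15.png'); cv2.imwrite('pics/s15c.png',cv2.resize(im[140:300,240:400,::-1],None,fx=4,fy=3.75))
snap('wrist','w15.png')
E
```

```text
t 33.7 pos [0.5541 0.046  0.0684] rot [ 3.141e+00 -2.000e-03  3.081e+00] w 0.0294 F [ 0.4 -0.4 -2.5] j [-0.02  0.18  1.57  0.    1.39 -1.53]
bay shift [0.03, -0.43, 2.87] turn [0.001, -0.002, -0.001]
```

View pics/s15c.png

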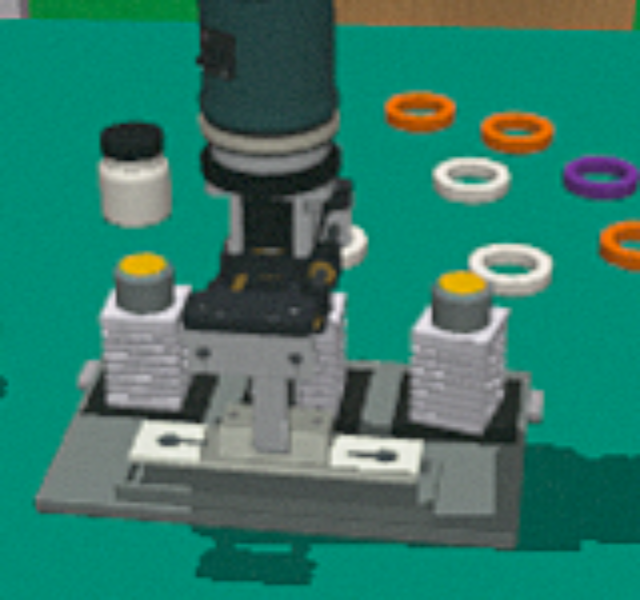

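View pics/w15.png

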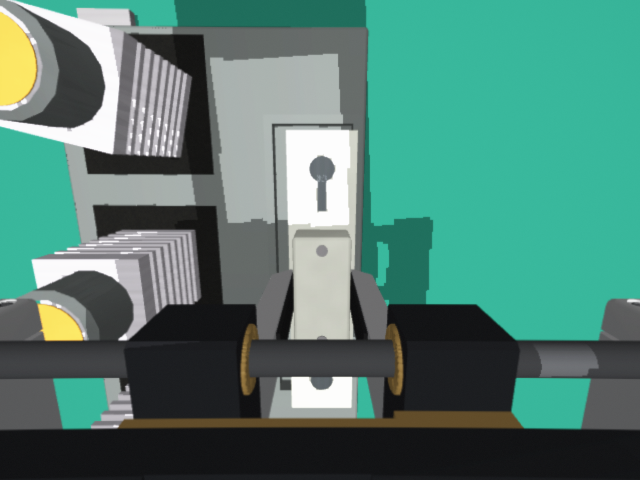

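```bash
python3 - <<'E'
from kin import *
c=optics.get_calibration('wrist')
P=plane(c,[(275,126),(352,126)],.012); Q=plane(c,[(275,126),(352,126)],.024)
print(P,Q,np.linalg.norm(P[0]-P[1]),np.linalg.norm(Q[0]-Q[1]))
B=plane(c,[(286.5,131),(357,131)],.045);print('bar end',B,B.mean(0),np.linalg.norm(B[0]-B[1]))
u=np.array([1,-.06])
for M in (P,Q): print('bay centre est',M.mean(0)[:2]-.09*u)
print('bar centre est',B.mean(0)[:2]-.085*u, cur()[0])
E
```

```text
[[0.46401839 0.02150289 0.012     ]
 [0.46693744 0.06946857 0.012     ]] [[0.46532392 0.02299281 0.024     ]
 [0.46808536 0.06836858 0.024     ]] 0.04805441868843597 0.04545971461086511
bar end [[0.47048615 0.03148097 0.045     ]
 [0.4727799  0.06900553 0.045     ]] [0.47163302 0.05024325 0.045     ] 0.037594598838952685
bay centre est [0.37547791 0.05088573]
bay centre est [0.37670464 0.05108069]
bar centre est [0.38663302 0.05534325] [0.55481491 0.04566088 0.06917178]
```

Request:
{"name": "apply_moves", "arguments": {
  "moves": [
    [[0.05,-0.45,0],[0,0,0],0],
    [[0.05,-0.45,0],[0,0,0],0],
    [[0.05,-0.45,1],[0,0,0],0],
    [[0.05,-0.45,1.8],[0,0,0],0],
    [[0.05,-0.45,2.4],[0,0,0],0],
    [[0.05,-0.45,2.8],[0,0,0],0],
    [[0.05,-0.45,2.85],[0,0,0],0],
    [[0.05,-0.45,2.85],[0,0,0],0],
    [[0.05,-0.45,2.85],[0,0,0],0],
    [[0.05,-0.45,2.85],[0,0,0],0]
  ]
}}

```text
time: 34.63
tool_pos: [0.5518, 0.0405, 0.0394]
ee_rot: [3.142, -0.006, 3.08]
wrist_force: [-5.0, -0.1, 5.1]
width: 0.0296
```

```bash
python3 - <<'E'
from kin import *
st()
snap('wrist','w16.png')
E
```

```text
t 34.63 pos [0.5518 0.0405 0.0394] rot [ 3.142 -0.006  3.08 ] w 0.0296 F [-5.  -0.1  5.1] j [-0.03  0.2   1.61  0.    1.34 -1.54]
```

View pics/w16.png

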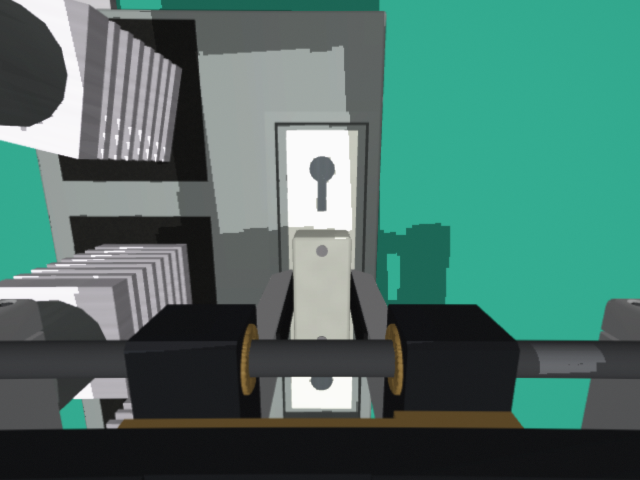

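The bar is inside the bay walls (bar end at v=130, bay end at v=124). I'll open slightly, rise clear of the walls, then open fully.

Request:
{"name": "apply_moves", "arguments": {
  "moves": [
    [[0,0,0],[0,0,0],0.37],
    [[0,0,0],[0,0,0],0.37],
    [[0,0,-0.4],[0,0,0],0.37],
    [[0,0,-0.8],[0,0,0],0.5],
    [[0,0,-2],[0,0,0],0.7],
    [[0,0,-4],[0,0,0],1],
    [[0,0,-7],[0,0,0],1],
    [[0,0,-10],[0,0,0],1],
    [[0,0,-13],[0,0,0],1],
    [[0,0,-16],[0,0,0],1]
  ]
}}

```text
time: 35.52
tool_pos: [0.5534, 0.0405, 0.2015]
ee_rot: [3.141, -0.002, 3.08]
wrist_force: [0.5, -0.3, 0.2]
width: 0.0777
```

```bash
python3 - <<'E'
from kin import *
st()
snap('wrist','w17.png')
im,c=snap('side','s17.png'); cv2.imwrite('pics/s17c.png',cv2.resize(im[140:300,240:400,::-1],None,fx=4,fy=3.75))
E
```

```text
t 35.52 pos [0.5534 0.0405 0.2015] rot [ 3.141e+00 -2.000e-03  3.080e+00] w 0.0777 F [ 0.5 -0.3  0.2] j [-0.03  0.1   1.39  0.    1.65 -1.54]
```

View pics/s17c.png

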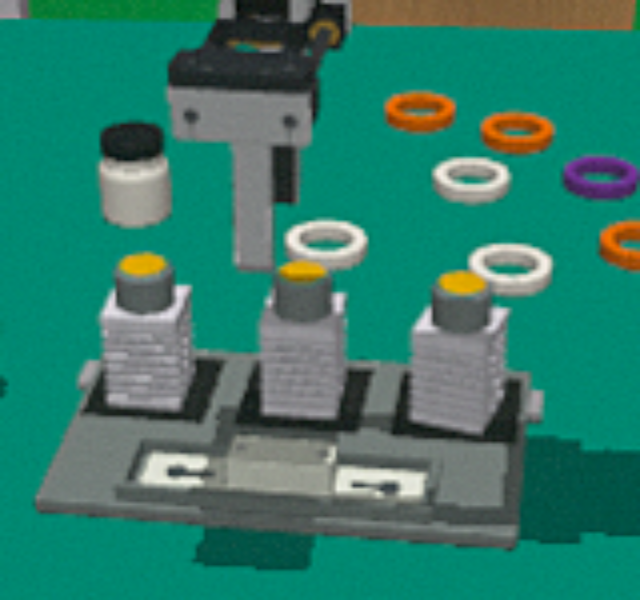

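View pics/w17.png

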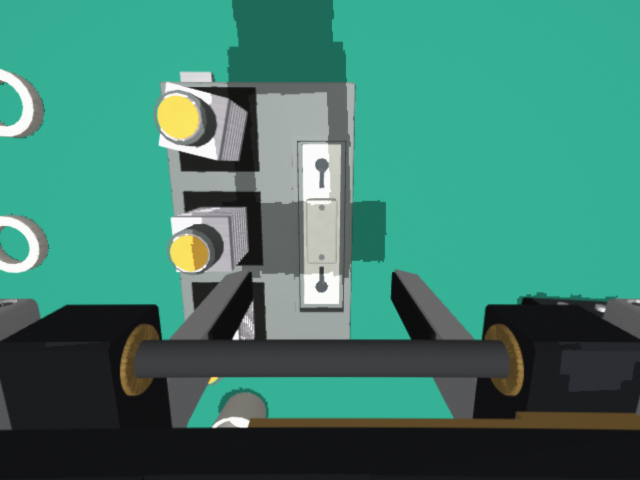

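The bar lies in the bay: bar spans (302–342, 143–306) inside the bay outline (298–346, 141–310) in the wrist view. Next I'll measure the lens centres from all three views, and the rings again.

```bash
cat >> h.py <<'E'
def yellow(im):
    h=cv2.cvtColor(im,cv2.COLOR_RGB2HSV); return ((h[...,0]>15)&(h[...,0]<35)&(h[...,1]>140)&(h[...,2]>140))
def ell(m):
    cs=cv2.findContours(m.astype(np.uint8),cv2.RETR_EXTERNAL,cv2.CHAIN_APPROX_NONE)[0]; k=max(cs,key=len); return cv2.fitEllipse(k)
def wring(im,amin=80,amax=1e5):
    h=cv2.cvtColor(im,cv2.COLOR_RGB2HSV); m=(h[...,1]<70)&(h[...,2]>110); out=[]
    for i,s,ce,b in blobs(m,amin,amax):
        cs,hi=cv2.findContours(b.astype(np.uint8),cv2.RETR_CCOMP,cv2.CHAIN_APPROX_NONE)
        if len(cs)<2 or max(len(cs[j]) for j in range(len(cs)) if hi[0][j][3]>=0) <12: continue
        out.append((s,cv2.fitEllipse(max(cs,key=len))))
    return out
E
python3 - <<'E'
from h import *
for n,f in(('top','t13.png'),('side','s17.png'),('wrist','w17.png')):
    im=cv2.imread('pics/'+f)[:,:,::-1].copy(); c=optics.get_calibration(n)
    for i,s,ce,m in blobs(yellow(im),40,5000):
        e=ell(m); print(n,s[:4],np.round(e[0],1),np.round(e[1],1),plane(c,e[0],.112)[0].round(4))
c=optics.get_calibration('top');im=np.asarray(optics.snapshot('top'));cv2.imwrite('pics/t18.png',im[:,:,::-1])
im[:100]=0
for s,e in wring(im): print('ring',s[:4],np.round(e[0],1),np.round(e[1],1),plane(c,e[0],.010)[0].round(4))
E
```

```text
top [326 191  13  13] [332.4 196.8] [11.6 12.1] [ 0.6491 -0.0652  0.112 ]
top [325 237  13  13] [331.4 243. ] [11.9 12.1] [ 0.5479 -0.061   0.112 ]
top [323 284  13  13] [329.  289.9] [12.3 12.6] [ 0.4482 -0.054   0.112 ]
side [270 208  11   6] [275.2 210.1] [ 4.7 10.7] [ 0.6484 -0.0646  0.112 ]
side [350 212  11   6] [355.  214.9] [ 4.7 10.6] [ 0.4481 -0.0536  0.112 ]
wrist [158  96  41  42] [177.6 116.5] [37.6 42.7] [ 0.4524 -0.0576  0.112 ]
wrist [171 236  37  35] [188.8 252.7] [32.8 36.5] [ 0.5539 -0.0658  0.112 ]
ring [319 136  27  27] [332.  148.8] [26.  26.7] [ 0.7951 -0.0693  0.01  ]
ring [416 234  27  27] [429.2 247.4] [25.8 26.5] [ 0.5509 -0.2911  0.01  ]
ring [316 277  27  30] [328.9 291.4] [25.4 27.4] [ 0.4523 -0.0554  0.01  ]
ring [474 281  28  27] [487.2 293.9] [25.9 27.5] [ 0.4409 -0.4174  0.01  ]
ring [406 294  28  28] [419.1 307.8] [26.6 27.1] [ 0.4116 -0.2607  0.01  ]
ring [ 65 409  74  46] [101.8 431.5] [34.9 83.1] [0.1582 0.4439 0.01  ]
```

```bash
python3 - <<'E'
from kin import *
st(); a=1.3
f=frame([0,0,-1],[np.cos(a),np.sin(a),0]); go([.5512,-.2912,.12],f,'ring+')
E
```

```text
t 35.67 pos [0.5554 0.0404 0.2034] rot [3.141 0.005 3.08 ] w 0.09 F [ 0.2 -0.8 -0.1] j [-0.03  0.1   1.39  0.    1.65 -1.54]
ring+ shift [-1.59, -33.13, 8.33] turn [0.001, 0.005, 0.209]
```

Request:
{"name": "apply_moves", "arguments": {
  "moves": [
    [[-0.3,-4,0],[0,0,0.05],1],
    [[-0.5,-8,0],[0,0,0.1],1],
    [[-0.7,-12,0],[0,0,0.15],1],
    [[-0.9,-16,0],[0,0,0.2],1],
    [[-1,-20,1],[0,0,0.209],1],
    [[-1.2,-24,4],[0,0,0.209],1],
    [[-1.4,-28,6],[0,0,0.209],1],
    [[-1.6,-32,8.3],[0,0,0.209],1],
    [[-1.6,-33.1,8.3],[0,0,0.209],1],
    [[-1.6,-33.1,8.3],[0,0,0.209],1]
  ]
}}

```text
time: 36.5
tool_pos: [0.5451, -0.2944, 0.1097]
ee_rot: [3.141, -0.013, 2.865]
wrist_force: [-0.0, 1.1, 0.4]
width: 0.094
```

```bash
python3 - <<'E'
from kin import *
st(); c=optics.get_calibration('wrist'); im,_=snap('wrist','w19.png')
for s,e in wring(im,400): print('ring',s[:4],np.round(e[0],1),np.round(e[1],1),plane(c,e[0],.010)[0].round(4))
E
```

```text
t 36.5 pos [ 0.5451 -0.2944  0.1097] rot [ 3.141 -0.013  2.865] w 0.094 F [-0.   1.1  0.4] j [-0.58  0.29  1.35 -0.    1.51 -1.88]
ring [583   0  57  64] [614.2  33.3] [51.6 67.9] [ 0.4517 -0.0569  0.01  ]
ring [272  14  87  98] [314.8  62. ] [85.8 95.9] [ 0.4108 -0.2619  0.01  ]
ring [ 85 122  89  85] [128.8 163.8] [79.9 90.6] [ 0.4405 -0.418   0.01  ]
ring [288 217  77  76] [326.  254.8] [74.6 75.3] [ 0.5505 -0.2928  0.01  ]
```

View pics/w19.png

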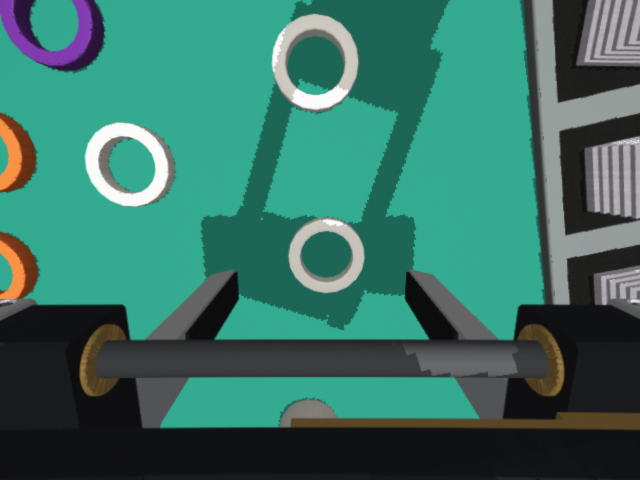

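```bash
python3 - <<'E'
from kin import *
st(); a=1.28
f=frame([0,0,-1],[np.cos(a),np.sin(a),0]); go([.5506,-.2924,.04],f,'ring')
E
```

```text
t 36.55 pos [ 0.5463 -0.2921  0.1116] rot [ 3.14  -0.01   2.867] w 0.0941 F [ 1.3 -0.4  0.1] j [-0.58  0.29  1.35 -0.    1.51 -1.88]
ring shift [-0.5, 0.07, 7.15] turn [0.002, -0.01, 0.016]
```

Request:
{"name": "apply_moves", "arguments": {
  "moves": [
    [[-0.4,0,3],[0,0,0],1],
    [[-0.4,0,6],[0,0,0],1],
    [[-0.4,0,7],[0,0,0],1],
    [[-0.4,0,7],[0,0,0],1],
    [[-0.4,0,7],[0,0,0],1],
    [[-0.4,0,7],[0,0,0],1],
    [[-0.4,0,7],[0,0,0],1],
    [[-0.4,0,7],[0,0,0],1],
    [[-0.4,0,7],[0,0,0],1],
    [[-0.4,0,7],[0,0,0],1]
  ]
}}

```text
time: 37.38
tool_pos: [0.5525, -0.2921, 0.0465]
ee_rot: [-3.141, -0.002, 2.871]
wrist_force: [-0.7, 1.0, -0.6]
width: 0.0941
```

```bash
python3 - <<'E'
from kin import *
st(); p,Rc,o=cur()
go([.5506,-.2924,.0175],Rc,'ring')
E
```

```text
t 37.38 pos [ 0.5525 -0.2921  0.0465] rot [-3.141e+00 -2.000e-03  2.871e+00] w 0.0941 F [-0.7  1.  -0.6] j [-0.58  0.34  1.42 -0.    1.38 -1.88]
ring shift [0.17, -0.08, 2.9] turn [0.0, 0.0, 0.0]
```

Request:
{"name": "apply_moves", "arguments": {
  "moves": [
    [[0.15,-0.05,1.5],[0,0,0],1],
    [[0.15,-0.05,2.7],[0,0,0],1],
    [[0.15,-0.05,2.9],[0,0,0],1],
    [[0.15,-0.05,2.9],[0,0,0],0.8],
    [[0.15,-0.05,2.9],[0,0,0],0],
    [[0.15,-0.05,2.9],[0,0,0],0],
    [[0.15,-0.05,2.9],[0,0,0],0],
    [[0.15,-0.05,2.9],[0,0,0],0],
    [[0.15,-0.05,2.9],[0,0,0],0],
    [[0.15,-0.05,2.9],[0,0,0],0]
  ]
}}

```text
time: 38.22
tool_pos: [0.5507, -0.292, 0.0169]
ee_rot: [-3.141, -0.003, 2.871]
wrist_force: [1.0, 0.4, 0.1]
width: 0.0598
```

```bash
python3 - <<'E'
from kin import *
st(); p,Rc,o=cur()
f=frame([0,0,-1],[.06,1,0]); go([.6488,-.0649,.20],f,'over C')
E
```

```text
t 38.22 pos [ 0.5507 -0.292   0.0169] rot [-3.141e+00 -3.000e-03  2.871e+00] w 0.0598 F [1.  0.4 0.1] j [-0.58  0.37  1.45 -0.    1.33 -1.88]
over C shift [-3.32, 24.5, -18.34] turn [-0.0, -0.003, -0.211]
```

Request:
{"name": "apply_moves", "arguments": {
  "moves": [
    [[0,0,-3],[0,0,0],0],
    [[0,0,-6],[0,0,0],0],
    [[0,0,-10],[0,0,0],0],
    [[0,0,-14],[0,0,0],0],
    [[-0.5,3,-18],[0,0,0],0],
    [[-1,7,-18.3],[0,0,-0.1],0],
    [[-1.5,11,-18.3],[0,0,-0.21],0],
    [[-2,15,-18.3],[0,0,-0.21],0],
    [[-2.5,19,-18.3],[0,0,-0.21],0],
    [[-3.3,23,-18.3],[0,0,-0.21],0]
  ]
}}

```text
time: 39.05
tool_pos: [0.6447, -0.0773, 0.1998]
ee_rot: [3.141, -0.003, 3.081]
wrist_force: [0.4, -0.1, 0.1]
width: 0.0602
```

```bash
python3 - <<'E'
from kin import *
st(); p,Rc,o=cur()
f=frame([0,0,-1],[.06,1,0]); go([.6488,-.0649,.16],f,'over C')
snap('wrist','w20.png')
E
```

```text
t 39.05 pos [ 0.6447 -0.0773  0.1998] rot [ 3.141e+00 -3.000e-03  3.081e+00] w 0.0602 F [ 0.4 -0.1  0.1] j [-0.21  0.32  1.14 -0.    1.69 -1.72]
over C shift [-0.35, 1.26, 3.98] turn [0.0, -0.003, -0.001]
```

View pics/w20.png

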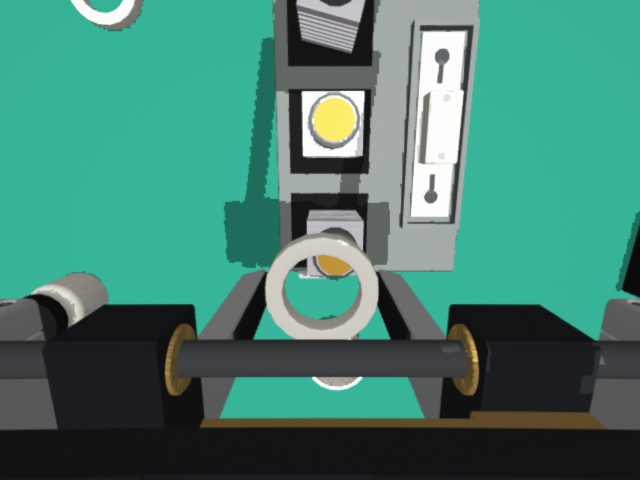

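The ring is held squarely between the jaws, centred near (322,291), with lens C visible below it at (335,262). I'll measure the ring centre in the tool frame and head C in the same picture.

```bash
cat >> h.py <<'E'
def heldring(im,c,zoff=-.0169,top=.014):
    # ring top-face centre in tool frame, from wrist view
    p,Rc,o=cur(); h=cv2.cvtColor(im,cv2.COLOR_RGB2HSV); res=[]
    m=((h[...,1]<60)&(h[...,2]>90)).astype(np.uint8)
    return m
E
python3 - <<'E'
from kin import *
im=cv2.imread('pics/w20.png')[:,:,::-1].copy(); c=optics.get_calibration('wrist'); p,Rc,o=cur()
# inner top edge / outer edge points read by hand: outer ellipse left,right,top ; 
h=cv2.cvtColor(im,cv2.COLOR_RGB2HSV)
for v in (270,285,295,305): print(v,''.join('#' if (h[v,u,1]<50 and h[v,u,2]>120) else '.' for u in range(255,390,2)), h[v,275], h[v,372])
E
python3 - <<'E'
import cv2
im=cv2.imread('pics/w20.png'); cv2.imwrite('pics/w20c.png',cv2.resize(im[200:350,240:400],None,fx=5,fy=4,interpolation=cv2.INTER_CUBIC))
E
```

```text
270 .......###########........######.#.............##.############..#### [ 21  16 209] [ 23  15 206]
285 ......#########.....................................##########...... [ 23  15 207] [ 20  15 207]
295 .....###########....................................##########...... [ 23  15 207] [ 21  16 208]
305 ......############...............................############....... [ 20  15 207] [ 20  15 206]
```

View pics/w20c.png

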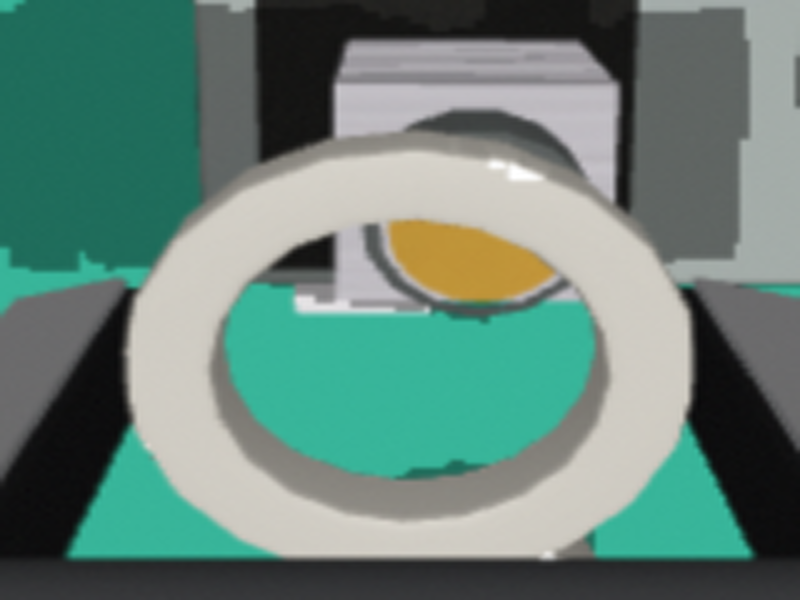

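```bash
python3 - <<'E'
from kin import *
c=optics.get_calibration('wrist'); p,Rc,o=cur()
pts=[(322.2,200+218/4),(322.2,200+520/4),(240+212/5,290),(240+610/5,290)]
for dz in (-.006,-.003,0):
    z=p[2]+dz; P=plane(c,pts,z); T=[Rc.inv().apply(q-p) for q in P]
    print(dz,'diam',np.linalg.norm(P[0]-P[1]),np.linalg.norm(P[2]-P[3]),'ctr tool',((T[0]+T[1])/2).round(4),((T[2]+T[3])/2).round(4))
print(p)
im=cv2.imread('pics/w20.png')[:,:,::-1].copy()
for i,s,ce,m in blobs(yellow(im),100,5000): e=ell(m); print(s[:4],np.round(e[0],1),plane(c,e[0],.112))
E
```

```text
-0.006 diam 0.04334181462835331 0.04287385461842939 ctr tool [-0.0016 -0.0003  0.006 ] [ 0.0002 -0.0002  0.006 ]
-0.003 diam 0.04258196974581909 0.04212221375369698 ctr tool [-0.0004 -0.0003  0.003 ] [ 0.0014 -0.0003  0.003 ]
0 diam 0.04182212486328499 0.04137057288896459 ctr tool [ 0.0008 -0.0003 -0.    ] [ 0.0026 -0.0003  0.    ]
[ 0.64760168 -0.0689617   0.19905349]
[315  99  39  41] [333.8 119.1] [[ 0.55127805 -0.05522775  0.112     ]]
[318 255  32  20] [332.4 264.9] [[ 0.65848113 -0.06106356  0.112     ]]
```

```bash
python3 - <<'E'
from kin import *
st(); f=frame([0,0,-1],[.06,1,0]); go([.6488,-.0649,.15],f,'over C')
E
```

```text
t 39.1 pos [ 0.6476 -0.069   0.1991] rot [ 3.134e+00 -1.000e-03  3.089e+00] w 0.0599 F [ 0.9  3.3 -0.3] j [-0.2   0.32  1.14  0.01  1.69 -1.71]
over C shift [-0.11, 0.38, 4.91] turn [0.007, -0.001, 0.007]
```

Request:
{"name": "apply_moves", "arguments": {
  "moves": [
    [[0,0.8,2],[0,0,0],0],
    [[0,1.4,4],[0,0,0],0],
    [[0,1.4,4.5],[0,0,0],0],
    [[0,1.4,4.5],[0,0,0],0],
    [[0,1.4,4.5],[0,0,0],0],
    [[0,1.4,4.5],[0,0,0],0],
    [[0,1.4,4.5],[0,0,0],0],
    [[0,1.4,4.5],[0,0,0],0],
    [[0,1.4,4.5],[0,0,0],0],
    [[0,1.4,4.5],[0,0,0],0]
  ]
}}

```text
time: 39.93
tool_pos: [0.6454, -0.0656, 0.155]
ee_rot: [3.141, -0.003, 3.08]
wrist_force: [0.1, -0.7, 0.5]
width: 0.0603
```

```bash
python3 - <<'E'
from kin import *
for i in range(3): 
    st(); c=optics.get_calibration('wrist'); im,_=snap('wrist','w21.png')
f=frame([0,0,-1],[.06,1,0]); go([.6488,-.0649,.13],f,'over C')
E
```

```text
t 39.93 pos [ 0.6454 -0.0656  0.155 ] rot [ 3.141e+00 -3.000e-03  3.080e+00] w 0.0603 F [ 0.1 -0.7  0.5] j [-0.19  0.33  1.21 -0.    1.6  -1.7 ]
t 39.98 pos [ 0.6453 -0.0655  0.1548] rot [ 3.141e+00 -3.000e-03  3.080e+00] w 0.0603 F [ 0.   0.4 -0. ] j [-0.19  0.33  1.21 -0.    1.6  -1.7 ]
t 40.03 pos [ 0.6452 -0.0654  0.1546] rot [ 3.141e+00 -3.000e-03  3.081e+00] w 0.0601 F [ 0.2  0.1 -0.9] j [-0.19  0.33  1.21 -0.    1.6  -1.7 ]
over C shift [-0.36, 0.06, 2.45] turn [0.0, -0.004, -0.001]
```

View pics/w21.png

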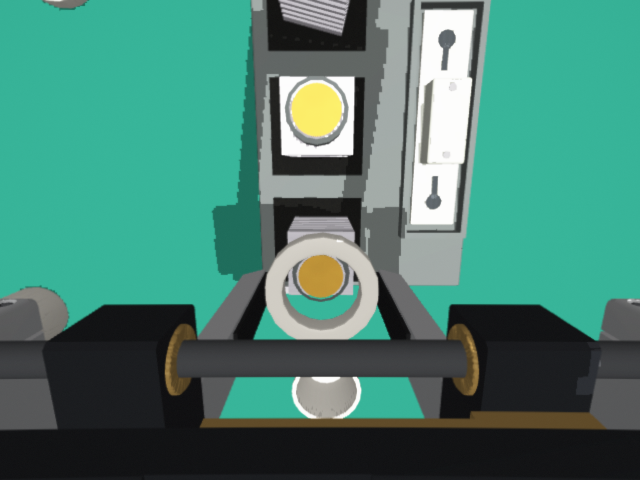

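```bash
cat > over.py <<'E'
from kin import *
import sys
def over(f,zl=.112):
    c=optics.get_calibration('wrist'); p,Rc,o=cur(); im,_=snap('wrist',f)
    best=None
    for i,s,ce,m in blobs(yellow(im),100,5000):
        e=ell(m); P=plane(c,e[0],zl)[0]; d=Rc.inv().apply(P-p); print('lens',s[:4],np.round(e[0],1),np.round(e[1],1),P.round(4),'from tcp in tool cm',(d*100).round(2))
if __name__=='__main__': st(); over(sys.argv[1])
E
python3 over.py w22.png; python3 - <<'E'
import cv2
im=cv2.imread('pics/w22.png'); cv2.imwrite('pics/w22c.png',cv2.resize(im[200:350,240:400],None,fx=5,fy=4,interpolation=cv2.INTER_CUBIC))
E
```

```text
t 40.08 pos [ 0.6452 -0.0653  0.1545] rot [ 3.141 -0.004  3.081] w 0.0604 F [ 0.4 -1.1 -0.8] j [-0.19  0.33  1.21 -0.    1.6  -1.7 ]
lens [292  84  49  51] [315.9 109.2] [47.2 50.3] [ 0.5481 -0.0633  0.112 ] from tcp in tool cm [ 9.69 -0.39  4.28]
lens [299 256  44  41] [320.2 275.9] [40.8 42.8] [ 0.6493 -0.067   0.112 ] from tcp in tool cm [-0.43 -0.15  4.25]
```

View pics/w22c.png

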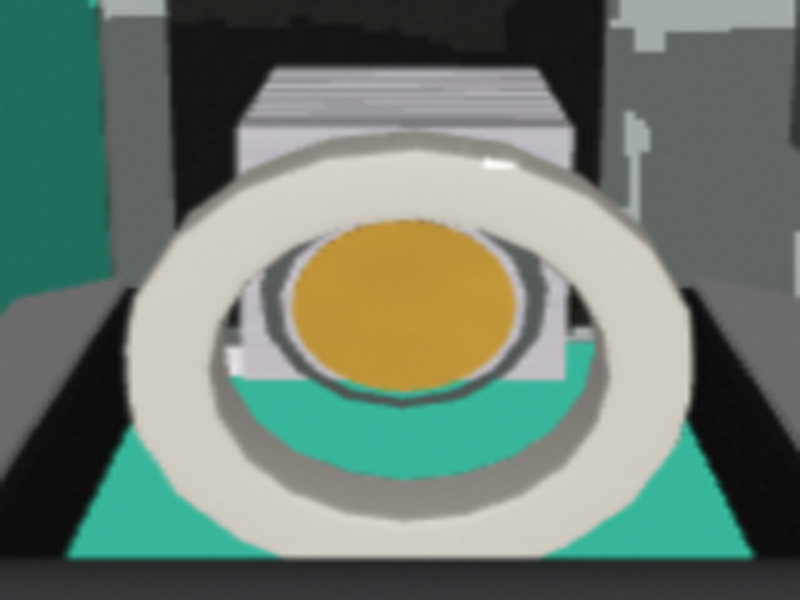

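Request:
{"name": "apply_moves", "arguments": {
  "moves": [
    [[-0.4,-0.06,0],[0,0,0],0],
    [[-0.4,-0.06,0.5],[0,0,0],0],
    [[-0.4,-0.06,1],[0,0,0],0],
    [[-0.4,-0.06,1.5],[0,0,0],0],
    [[-0.4,-0.06,1.9],[0,0,0],0],
    [[-0.4,-0.06,1.9],[0,0,0],0],
    [[-0.4,-0.06,1.9],[0,0,0],0],
    [[-0.4,-0.06,1.9],[0,0,0],0],
    [[-0.4,-0.06,1.9],[0,0,0],0],
    [[-0.4,-0.06,1.9],[0,0,0],0]
  ]
}}

```text
time: 40.97
tool_pos: [0.6493, -0.0661, 0.1358]
ee_rot: [3.141, -0.003, 3.081]
wrist_force: [0.4, -0.5, 0.0]
width: 0.0596
```

```bash
python3 over.py w23.png; python3 - <<'E'
import cv2
im=cv2.imread('pics/w23.png'); cv2.imwrite('pics/w23c.png',cv2.resize(im[200:350,240:400],None,fx=5,fy=4,interpolation=cv2.INTER_CUBIC))
E
```

```text
t 40.97 pos [ 0.6493 -0.0661  0.1358] rot [ 3.141e+00 -3.000e-03  3.081e+00] w 0.0596 F [ 0.4 -0.5  0. ] j [-0.19  0.34  1.23 -0.    1.57 -1.7 ]
lens [290  66  54  58] [316.5  94.8] [52.6 57.1] [ 0.5481 -0.0632  0.112 ] from tcp in tool cm [10.11 -0.33  2.41]
lens [297 257  49  46] [321.1 279.4] [45. 47.] [ 0.6493 -0.067   0.112 ] from tcp in tool cm [-0.01 -0.09  2.38]
```

View pics/w23c.png

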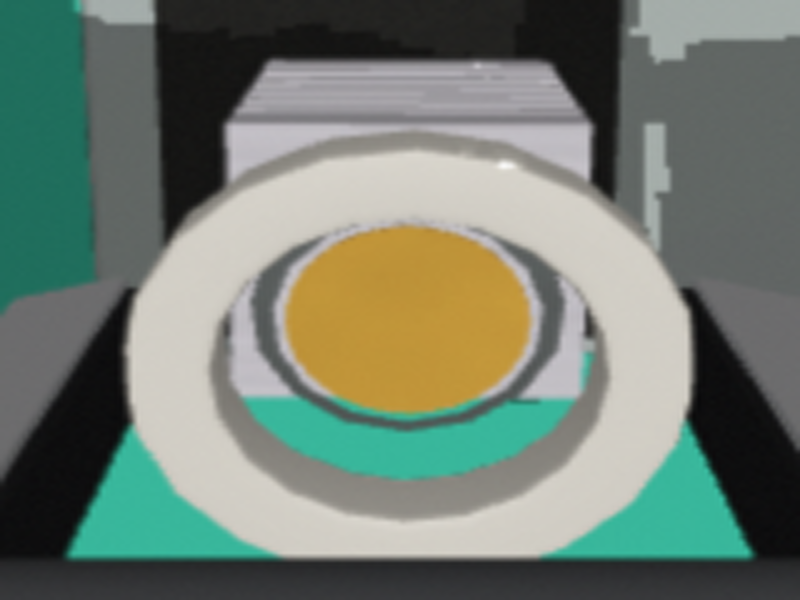

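Request:
{"name": "apply_moves", "arguments": {
  "moves": [
    [[0,-0.04,0.4],[0,0,0],0],
    [[0,-0.04,0.8],[0,0,0],0],
    [[0,-0.04,1.2],[0,0,0],0],
    [[0,-0.04,1.6],[0,0,0],0],
    [[0,-0.04,2.0],[0,0,0],0],
    [[0,-0.04,2.4],[0,0,0],0],
    [[0,-0.04,2.8],[0,0,0],0],
    [[0,-0.04,3.2],[0,0,0],0],
    [[0,-0.04,3.2],[0,0,0],0],
    [[0,-0.04,3.2],[0,0,0],0]
  ]
}}

```text
time: 41.85
tool_pos: [0.6487, -0.0664, 0.1029]
ee_rot: [3.141, -0.005, 3.081]
wrist_force: [0.5, -0.3, -0.5]
width: 0.0602
```

```bash
python3 - <<'E'
from kin import *
st(); im,_=snap('wrist','w24.png'); cv2.imwrite('pics/w24c.png',cv2.resize(im[200:350,240:400,::-1],None,fx=5,fy=4,interpolation=cv2.INTER_CUBIC)); st()
im,_=snap('side','s24.png'); cv2.imwrite('pics/s24c.png',cv2.resize(im[140:300,240:400,::-1],None,fx=4,fy=3.75))
E
```

```text
t 41.85 pos [ 0.6487 -0.0664  0.1029] rot [ 3.141 -0.005  3.081] w 0.0602 F [ 0.5 -0.3 -0.5] j [-0.19  0.36  1.27 -0.    1.51 -1.7 ]
t 41.9 pos [ 0.6489 -0.0664  0.1033] rot [ 3.141 -0.004  3.081] w 0.06 F [ 1.1 -0.1 -0.7] j [-0.19  0.36  1.27 -0.    1.51 -1.7 ]
```

View pics/w24c.png

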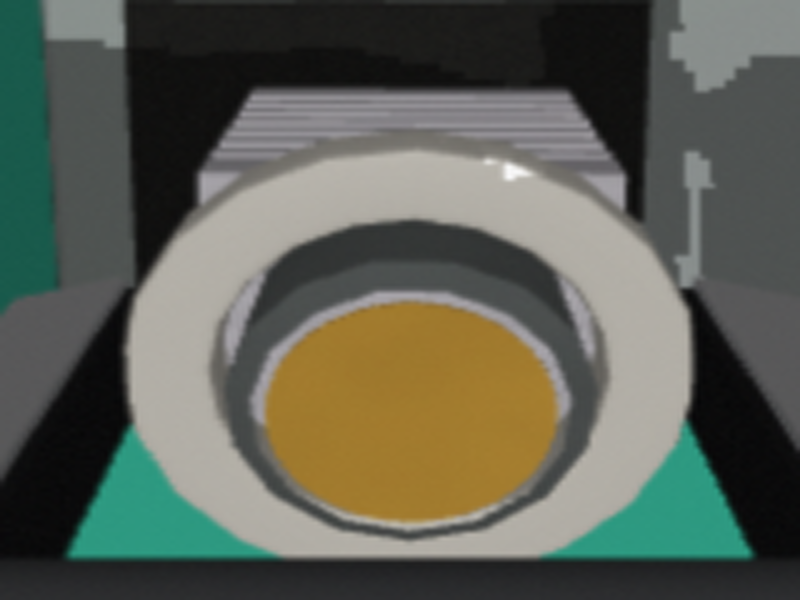

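View pics/s24c.png

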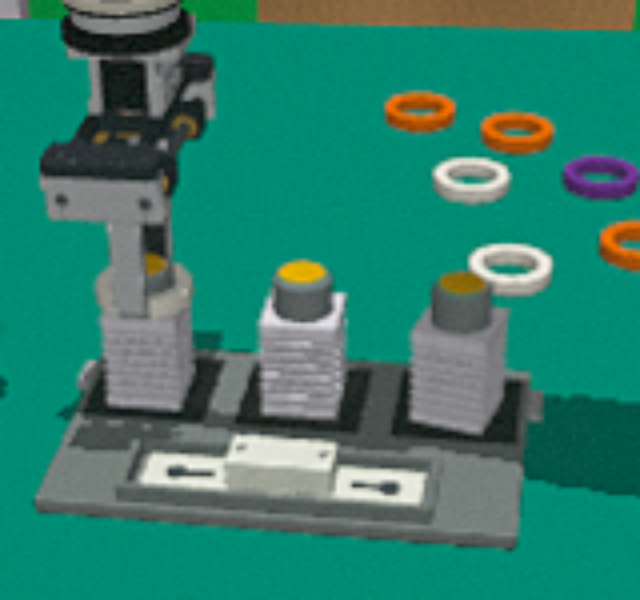

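The ring is over neck C with no contact force. I'll lower the last bit, release and rise.

Request:
{"name": "apply_moves", "arguments": {
  "moves": [
    [[0,0,0.15],[0,0,0],0],
    [[0,0,0.2],[0,0,0],0.66],
    [[0,0,0.2],[0,0,0],0.75],
    [[0,0,0.2],[0,0,0],0.9],
    [[0,0,0.2],[0,0,0],1],
    [[0,0,0.2],[0,0,0],1],
    [[0,0,-2],[0,0,0],1],
    [[0,0,-5],[0,0,0],1],
    [[0,0,-8],[0,0,0],1],
    [[0,0,-8],[0,0,0],1]
  ]
}}

```text
time: 42.78
tool_pos: [0.6524, -0.0671, 0.1917]
ee_rot: [-3.14, 0.009, 3.081]
wrist_force: [1.1, -0.0, 1.6]
width: 0.0939
```

```bash
python3 - <<'E'
from kin import *
st(); c=optics.get_calibration('top');im,_=snap('top','t25.png');im=im.copy();im[:100]=0
for s,e in wring(im): print('ring',s[:4],np.round(e[0],1),np.round(e[1],1),plane(c,e[0],.010)[0].round(4))
im,_=snap('side','s25.png'); cv2.imwrite('pics/s25c.png',cv2.resize(im[140:300,240:400,::-1],None,fx=4,fy=3.75)); st()
f=frame([0,0,-1],[np.cos(1.3),np.sin(1.3),0]);go([.4112,-.2615,.10],f,'ring3')
E
```

```text
t 42.78 pos [ 0.6524 -0.0671  0.1917] rot [-3.14   0.009  3.081] w 0.0939 F [ 1.1 -0.   1.6] j [-0.19  0.32  1.15 -0.    1.66 -1.7 ]
ring [319 186  29  32] [332.6 200.3] [26.7 33.9] [ 0.6675 -0.0682  0.01  ]
ring [474 281  28  27] [487.2 293.9] [25.9 27.5] [ 0.4409 -0.4174  0.01  ]
ring [406 294  28  28] [419.1 307.8] [26.6 27.1] [ 0.4116 -0.2607  0.01  ]
ring [ 65 409  74  46] [101.8 431.5] [34.9 83.1] [0.1582 0.4439 0.01  ]
t 42.88 pos [ 0.6503 -0.0667  0.1856] rot [-3.141e+00  1.000e-03  3.081e+00] w 0.0938 F [-0.  -0.2  0.3] j [-0.19  0.33  1.15 -0.    1.66 -1.7 ]
ring3 shift [22.68, -20.9, 8.55] turn [-0.0, 0.001, 0.21]
```

View pics/s25c.png

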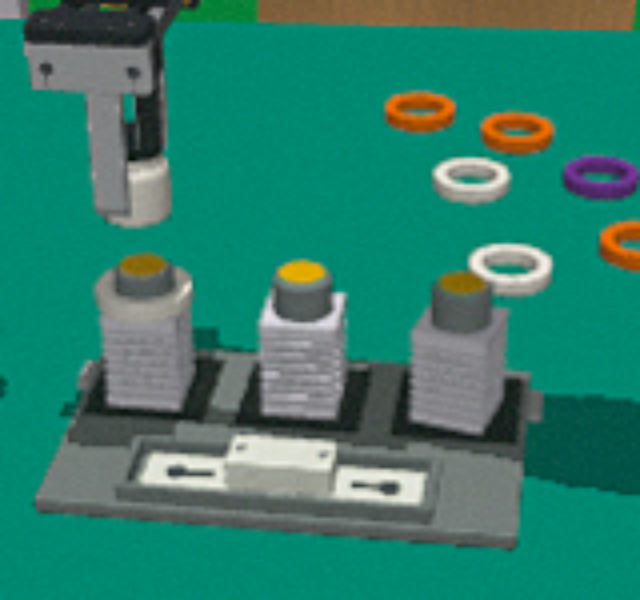

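Ring seated on head C (side crop: ring at (144,292), lens poking through). Going for the ring at (419,308).

Request:
{"name": "apply_moves", "arguments": {
  "moves": [
    [[2,-3,0],[0,0,0.03],1],
    [[4,-6,0],[0,0,0.06],1],
    [[6,-9,0],[0,0,0.1],1],
    [[8.5,-12,0],[0,0,0.15],1],
    [[11,-15,0],[0,0,0.21],1],
    [[14,-18,1],[0,0,0.21],1],
    [[17,-20.9,3],[0,0,0.21],1],
    [[20.5,-20.9,6],[0,0,0.21],1],
    [[22.7,-20.9,8.5],[0,0,0.21],1],
    [[22.7,-20.9,8.5],[0,0,0.21],1]
  ]
}}

```text
time: 43.72
tool_pos: [0.3965, -0.254, 0.0853]
ee_rot: [3.131, -0.032, 2.867]
wrist_force: [-1.5, 1.7, -2.9]
width: 0.0937
```

Request:
{"name": "apply_moves", "arguments": {
  "moves": [
    [[0,0,2],[0,0,0],1],
    [[0,0,4],[0,0,0],1],
    [[0,0,5],[0,0,0],1],
    [[0,0,5],[0,0,0],1],
    [[0,0,5],[0,0,0],1],
    [[0,0,5],[0,0,0],1],
    [[0,0,5],[0,0,0],1],
    [[0,0,5],[0,0,0],1],
    [[0,0,5],[0,0,0],1],
    [[0,0,5],[0,0,0],1]
  ]
}}

```text
time: 44.55
tool_pos: [0.4098, -0.2615, 0.0498]
ee_rot: [-3.141, -0.003, 2.871]
wrist_force: [-0.4, 0.8, -1.2]
width: 0.0942
```

```bash
python3 - <<'E'
from kin import *
st(); c=optics.get_calibration('wrist'); p,Rc,o=cur(); im,_=snap('wrist','w26.png')
for s,e in wring(im,400): print('ring',s[:4],np.round(e[0],1),np.round(e[1],1),plane(c,e[0],.010)[0].round(4))
go([.4112,-.2615,.0172],Rc,'ring3')
E
```

```text
t 44.55 pos [ 0.4098 -0.2615  0.0498] rot [-3.141e+00 -3.000e-03  2.871e+00] w 0.0942 F [-0.4  0.8 -1.2] j [-0.68  0.05  1.76 -0.    1.34 -1.98]
ring [274 225  98  96] [322.4 272.9] [94.9 96.3] [ 0.4112 -0.2619  0.01  ]
ring3 shift [-0.16, 0.03, 3.24] turn [0.0, -0.0, -0.0]
```

View pics/w26.png

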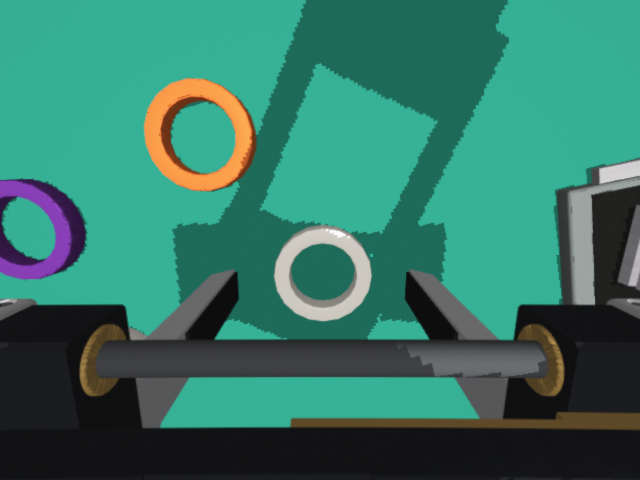

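The white ring is centred between the fingers at (322,273). Descend and close.

Request:
{"name": "apply_moves", "arguments": {
  "moves": [
    [[-0.15,0,1.5],[0,0,0],1],
    [[-0.15,0,2.8],[0,0,0],1],
    [[-0.15,0,3.2],[0,0,0],1],
    [[-0.15,0,3.2],[0,0,0],1],
    [[-0.15,0,3.2],[0,0,0],0],
    [[-0.15,0,3.2],[0,0,0],0],
    [[-0.15,0,3.2],[0,0,0],0],
    [[-0.15,0,3.2],[0,0,0],0],
    [[-0.15,0,3.2],[0,0,0],0],
    [[-0.15,0,3.2],[0,0,0],0]
  ]
}}

```text
time: 45.43
tool_pos: [0.411, -0.2618, 0.0176]
ee_rot: [-3.141, -0.003, 2.871]
wrist_force: [-0.1, 0.8, 1.3]
width: 0.0616
```

```bash
python3 - <<'E'
from kin import *
st(); f=frame([0,0,-1],[.06,1,0]); go([.4482,-.0545,.155],f,'over B')
E
```

```text
t 45.43 pos [ 0.411  -0.2618  0.0176] rot [-3.141e+00 -3.000e-03  2.871e+00] w 0.0616 F [-0.1  0.8  1.3] j [-0.68  0.09  1.79 -0.    1.27 -1.98]
over B shift [2.01, 20.96, -13.75] turn [-0.0, -0.003, -0.211]
```

Request:
{"name": "apply_moves", "arguments": {
  "moves": [
    [[0,0,-3],[0,0,0],0],
    [[0,0,-7],[0,0,0],0],
    [[0,0,-11],[0,0,0],0],
    [[0.3,3,-14],[0,0,-0.05],0],
    [[0.8,7,-14],[0,0,-0.1],0],
    [[1.2,11,-13.8],[0,0,-0.15],0],
    [[1.6,15,-13.8],[0,0,-0.21],0],
    [[2,19,-13.8],[0,0,-0.21],0],
    [[2,20.9,-13.8],[0,0,-0.21],0],
    [[2,20.9,-13.8],[0,0,-0.21],0]
  ]
}}

```text
time: 46.27
tool_pos: [0.4483, -0.0515, 0.1552]
ee_rot: [3.14, -0.003, 3.086]
wrist_force: [-0.8, 0.3, 0.0]
width: 0.0619
```

Request:
{"name": "apply_moves", "arguments": {
  "moves": [
    [[0,0,0],[0,0,0],0],
    [[0,0,0],[0,0,0],0],
    [[0,0,0],[0,0,0],0],
    [[0,0,0],[0,0,0],0],
    [[0,0,0],[0,0,0],0],
    [[0,0,0],[0,0,0],0],
    [[0,0,0],[0,0,0],0],
    [[0,0,0],[0,0,0],0],
    [[0,0,0],[0,0,0],0],
    [[0,0,0],[0,0,0],0]
  ]
}}

```text
time: 47.1
tool_pos: [0.4479, -0.055, 0.1551]
ee_rot: [3.141, -0.004, 3.081]
wrist_force: [-0.2, 0.0, -0.4]
width: 0.0617
```

```bash
python3 over.py w27.png; python3 - <<'E'
import cv2
im=cv2.imread('pics/w27.png'); cv2.imwrite('pics/w27c.png',cv2.resize(im[200:350,240:400],None,fx=5,fy=4,interpolation=cv2.INTER_CUBIC))
E
```

```text
t 47.1 pos [ 0.4479 -0.055   0.1551] rot [ 3.141 -0.004  3.081] w 0.0617 F [-0.2  0.  -0.4] j [-0.25 -0.11  1.69 -0.    1.56 -1.76]
lens [300 256  44  37] [321.4 272.9] [36.1 43.8] [ 0.4502 -0.0559  0.112 ] from tcp in tool cm [-0.24 -0.07  4.31]
lens [300 388  40  31] [319.5 404.1] [31.8 39.3] [ 0.5477 -0.0632  0.112 ] from tcp in tool cm [-10.02  -0.21   4.27]
```

View pics/w27c.png

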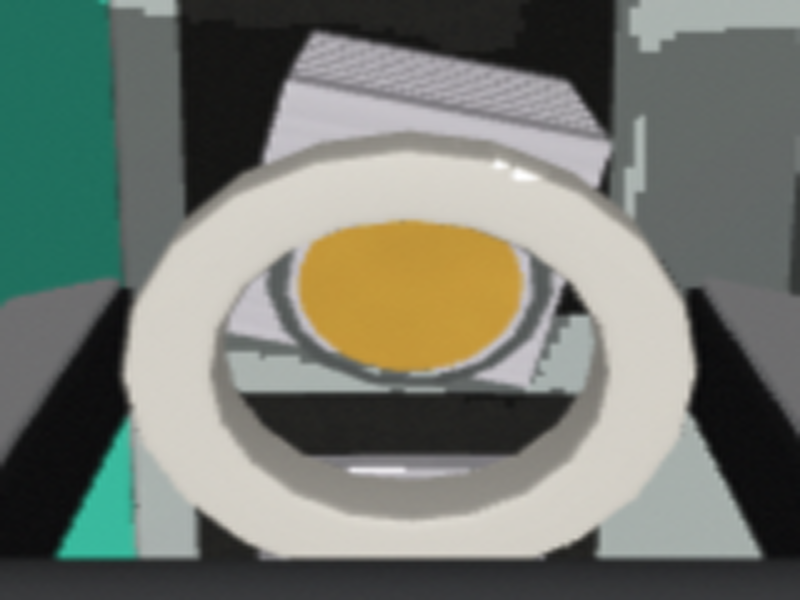

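Request:
{"name": "apply_moves", "arguments": {
  "moves": [
    [[-0.15,0,0],[0,0,0],0],
    [[-0.15,0,0.5],[0,0,0],0],
    [[-0.15,0,1],[0,0,0],0],
    [[-0.15,0,1.5],[0,0,0],0],
    [[-0.15,0,1.9],[0,0,0],0],
    [[-0.15,0,1.9],[0,0,0],0],
    [[-0.15,0,1.9],[0,0,0],0],
    [[-0.15,0,1.9],[0,0,0],0],
    [[-0.15,0,1.9],[0,0,0],0],
    [[-0.15,0,1.9],[0,0,0],0]
  ]
}}

```text
time: 47.98
tool_pos: [0.4496, -0.0551, 0.1364]
ee_rot: [3.141, -0.003, 3.081]
wrist_force: [0.3, 0.4, 0.2]
width: 0.0621
```

```bash
python3 over.py w28.png; python3 - <<'E'
import cv2
im=cv2.imread('pics/w28.png'); cv2.imwrite('pics/w28c.png',cv2.resize(im[200:350,240:400],None,fx=5,fy=4,interpolation=cv2.INTER_CUBIC))
E
```

```text
t 47.98 pos [ 0.4496 -0.0551  0.1364] rot [ 3.141e+00 -3.000e-03  3.081e+00] w 0.0621 F [0.3 0.4 0.2] j [-0.25 -0.1   1.72 -0.    1.52 -1.76]
lens [298 256  48  45] [321.5 277.8] [44.6 47.2] [ 0.4488 -0.0557  0.112 ] from tcp in tool cm [ 0.07 -0.06  2.44]
lens [299 404  42  15] [319.4 412.2] [14.6 43.2] [ 0.5405 -0.0627  0.112 ] from tcp in tool cm [-9.13 -0.2   2.41]
```

View pics/w28c.png

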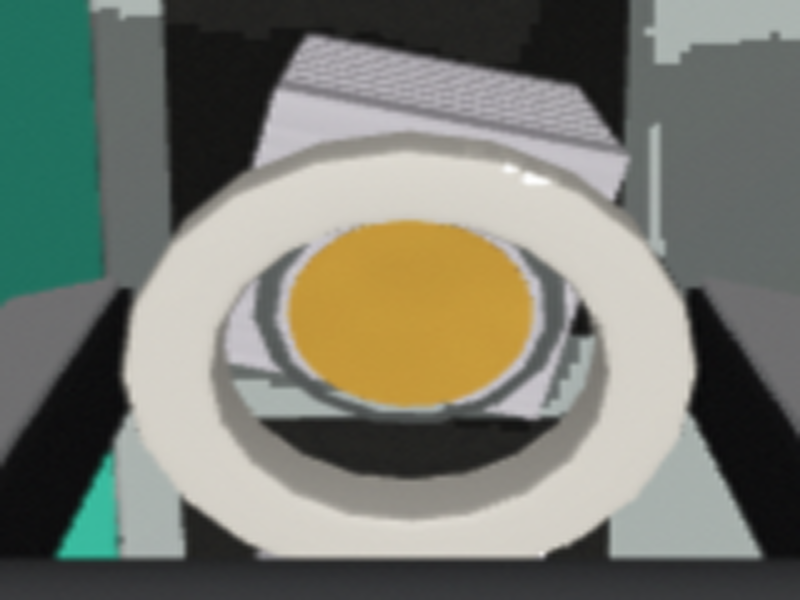

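Lens B sits 0.7 mm from the ring centre along tool x. Correcting and lowering.

Request:
{"name": "apply_moves", "arguments": {
  "moves": [
    [[0.08,-0.03,0.3],[0,0,0],0],
    [[0.08,-0.03,0.8],[0,0,0],0],
    [[0.08,-0.03,1.2],[0,0,0],0],
    [[0.08,-0.03,1.6],[0,0,0],0],
    [[0.08,-0.03,2.0],[0,0,0],0],
    [[0.08,-0.03,2.4],[0,0,0],0],
    [[0.08,-0.03,2.8],[0,0,0],0],
    [[0.08,-0.03,3.2],[0,0,0],0],
    [[0.08,-0.03,3.2],[0,0,0],0],
    [[0.08,-0.03,3.2],[0,0,0],0]
  ]
}}

```text
time: 48.87
tool_pos: [0.4482, -0.0552, 0.1038]
ee_rot: [3.141, -0.004, 3.081]
wrist_force: [0.2, -0.0, -0.7]
width: 0.0616
```

```bash
python3 - <<'E'
from kin import *
st(); im,_=snap('wrist','w29.png'); cv2.imwrite('pics/w29c.png',cv2.resize(im[200:350,240:400,::-1],None,fx=5,fy=4,interpolation=cv2.INTER_CUBIC)); st()
E
```

```text
t 48.87 pos [ 0.4482 -0.0552  0.1038] rot [ 3.141 -0.004  3.081] w 0.0616 F [ 0.2 -0.  -0.7] j [-0.25 -0.08  1.77 -0.    1.46 -1.76]
t 48.92 pos [ 0.4485 -0.0553  0.1041] rot [ 3.141 -0.004  3.081] w 0.0617 F [ 0.3  0.  -0.2] j [-0.25 -0.08  1.77 -0.    1.46 -1.76]
```

View pics/w29c.png

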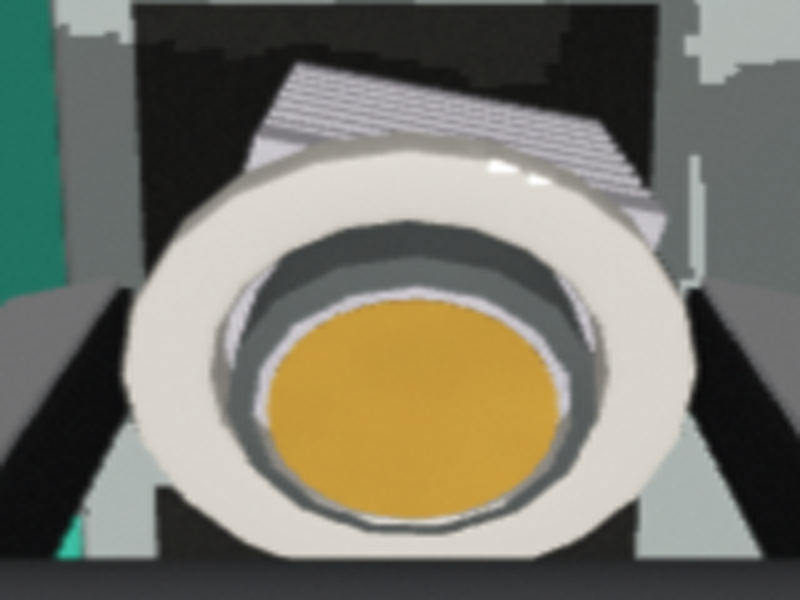

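Over neck B with no force. Lower the last 2 mm and release.

Request:
{"name": "apply_moves", "arguments": {
  "moves": [
    [[0,0,0.15],[0,0,0],0],
    [[0,0,0.22],[0,0,0],0.67],
    [[0,0,0.22],[0,0,0],0.75],
    [[0,0,0.22],[0,0,0],0.9],
    [[0,0,0.22],[0,0,0],1],
    [[0,0,0.22],[0,0,0],1],
    [[0,0,-2],[0,0,0],1],
    [[0,0,-5],[0,0,0],1],
    [[0,0,-8],[0,0,0],1],
    [[0,0,-8],[0,0,0],1]
  ]
}}

```text
time: 49.75
tool_pos: [0.452, -0.0561, 0.1909]
ee_rot: [-3.14, 0.008, 3.081]
wrist_force: [1.0, 0.0, 0.1]
width: 0.094
```

Request:
{"name": "apply_moves", "arguments": {
  "moves": [
    [[0,0,0],[0,0,0],1],
    [[0,0,0],[0,0,0],1],
    [[0,0,0],[0,0,0],1],
    [[0,0,0],[0,0,0],1],
    [[0,0,0],[0,0,0],1],
    [[0,0,0],[0,0,0],1],
    [[0,0,0],[0,0,0],1],
    [[0,0,0],[0,0,0],1],
    [[0,0,0],[0,0,0],1],
    [[0,0,0],[0,0,0],1]
  ]
}}

```text
time: 50.58
tool_pos: [0.4487, -0.0553, 0.1841]
ee_rot: [3.141, -0.004, 3.081]
wrist_force: [-0.6, 0.6, -0.7]
width: 0.0939
```

```bash
python3 - <<'E'
from kin import *
st(); c=optics.get_calibration('top');im,_=snap('top','t30.png');im=im.copy();im[:100]=0
for s,e in wring(im): print('ring',s[:4],np.round(e[0],1),np.round(e[1],1),plane(c,e[0],.010)[0].round(4))
im,_=snap('side','s30.png'); cv2.imwrite('pics/s30c.png',cv2.resize(im[140:300,240:400,::-1],None,fx=4,fy=3.75)); st()
a=1.2
f=frame([0,0,-1],[np.cos(a),np.sin(a),0]);go([.4408,-.4178,.10],f,'ring2'); print(ik(np.array([.4408,-.4178,.02]),f))
E
```

```text
t 50.58 pos [ 0.4487 -0.0553  0.1841] rot [ 3.141 -0.004  3.081] w 0.0939 F [-0.6  0.6 -0.7] j [-0.25 -0.12  1.65 -0.    1.62 -1.76]
ring [319 136  27  27] [332.  148.8] [25.9 26.7] [ 0.7951 -0.0693  0.01  ]
ring [269 185  87 126] [311.2 250.3] [ 82.2 150.7] [ 0.5486 -0.016   0.01  ]
ring [474 281  28  27] [487.2 293.9] [25.7 27.5] [ 0.441  -0.4175  0.01  ]
ring [ 65 409  74  46] [101.8 431.5] [34.9 83.1] [0.1582 0.4439 0.01  ]
t 50.68 pos [ 0.4487 -0.0553  0.1841] rot [ 3.141 -0.004  3.081] w 0.0939 F [-1.2 -0.5  0.4] j [-0.25 -0.12  1.65 -0.    1.62 -1.76]
ring2 shift [-1.44, -36.23, 8.39] turn [-0.0, -0.004, 0.31]
(np.float64(8.653849478461714e-27), array([-8.52993788e-01,  3.26974241e-01,  1.49147830e+00,  1.75837312e-14,
        1.32314011e+00, -2.05312826e+00]))
```

View pics/s30c.png

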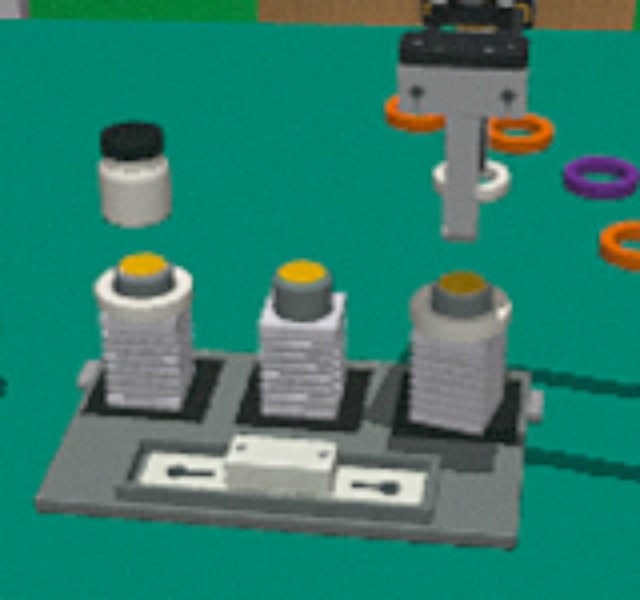

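Both rings are seated (side crop (144,290) and (461,307)). The last white ring is at (487,294), with an orange one near the jaw line, so I'll pick it with the jaws turned and opened less.

```bash
python3 - <<'E'
from kin import *
a=.6
f=frame([0,0,-1],[np.cos(a),np.sin(a),0]);go([.4409,-.4178,.10],f,'ring2'); print(ik(np.array([.4408,-.4178,.02]),f)[1].round(2))
E
```

```text
ring2 shift [-1.45, -36.23, 8.39] turn [-0.001, -0.004, 0.91]
[-0.85  0.33  1.49  0.    1.32 -1.45]
```

Request:
{"name": "apply_moves", "arguments": {
  "moves": [
    [[0,-4,0],[0,0,0.1],1],
    [[-0.3,-8,0],[0,0,0.2],1],
    [[-0.5,-12,0],[0,0,0.3],1],
    [[-0.7,-16,0],[0,0,0.4],1],
    [[-0.9,-20,1],[0,0,0.5],0.85],
    [[-1.1,-24,3],[0,0,0.6],0.85],
    [[-1.3,-28,5],[0,0,0.7],0.85],
    [[-1.4,-32,7],[0,0,0.8],0.85],
    [[-1.4,-36.2,8.4],[0,0,0.91],0.85],
    [[-1.4,-36.2,8.4],[0,0,0.91],0.85]
  ]
}}

```text
time: 51.52
tool_pos: [0.438, -0.4213, 0.096]
ee_rot: [-3.136, -0.006, 2.164]
wrist_force: [-0.1, 0.3, -1.4]
width: 0.08
```

Request:
{"name": "apply_moves", "arguments": {
  "moves": [
    [[0,0,2],[0,0,0],0.85],
    [[0,0,4],[0,0,0],0.85],
    [[0,0,5],[0,0,0],0.85],
    [[0,0,5],[0,0,0],0.85],
    [[0,0,5],[0,0,0],0.85],
    [[0,0,5],[0,0,0],0.85],
    [[0,0,5],[0,0,0],0.85],
    [[0,0,5],[0,0,0],0.85],
    [[0,0,5],[0,0,0],0.85],
    [[0,0,5],[0,0,0],0.85]
  ]
}}

```text
time: 52.35
tool_pos: [0.4404, -0.4176, 0.0507]
ee_rot: [-3.139, -0.001, 2.171]
wrist_force: [0.3, 0.2, -1.0]
width: 0.0798
```

```bash
python3 - <<'E'
from kin import *
st(); c=optics.get_calibration('wrist'); p,Rc,o=cur(); im,_=snap('wrist','w31.png')
for s,e in wring(im,400): print('ring',s[:4],np.round(e[0],1),np.round(e[1],1),plane(c,e[0],.010)[0].round(4))
go([.4409,-.4178,.0172],Rc,'ring2')
E
```

```text
t 52.35 pos [ 0.4404 -0.4176  0.0507] rot [-3.139e+00 -1.000e-03  2.171e+00] w 0.0798 F [ 0.3  0.2 -1. ] j [-0.85  0.3   1.46 -0.    1.38 -1.45]
ring [275 223  97  95] [323. 270.] [94.5 96.2] [ 0.441  -0.4175  0.01  ]
ring2 shift [-0.06, 0.04, 3.32] turn [-0.0, -0.0, -0.0]
```

View pics/w31.png

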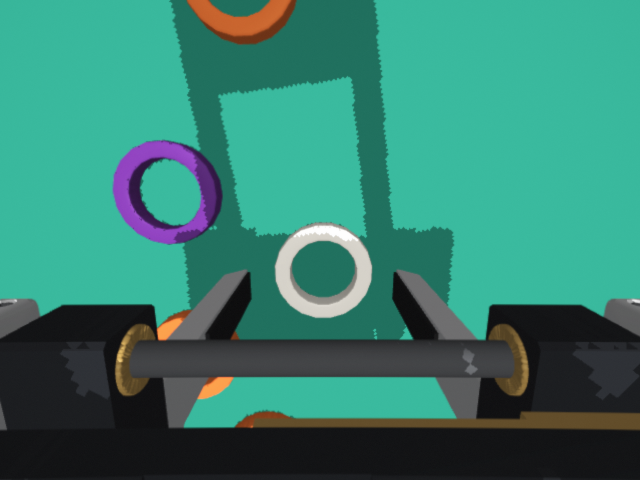

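```bash
python3 - <<'E'
from kin import *
c=optics.get_calibration('wrist'); p,Rc,o=cur()
for u in [(236,350),(205,310),(222,320)]: print((Rc.inv().apply(plane(c,[u],.014)[0]-p)*1000).round(1))
t=optics.get_calibration('top')
im=cv2.imread('pics/t30.png')[:,:,::-1].copy(); h=cv2.cvtColor(im,cv2.COLOR_RGB2HSV)
for i,s,ce,m in blobs((h[...,0]<20)&(h[...,1]>180)&(h[...,2]>150),100,3000):
    P=plane(t,ell(m)[0],.01)[0]; print(s[:4],P.round(4),(Rc.inv().apply(P-p)*1000).round(0))
E
```

```text
[-54.4 -57.   36.5]
[-25.9 -75.3  36.6]
[-32.9 -64.8  36.5]
[535 260  26  26] [ 0.4877 -0.5576  0.01  ] [-142.  -40.   40.]
[520 297  27  27] [ 0.4027 -0.5174  0.01  ] [-61. -87.  41.]
[429 339  27  28] [ 0.3117 -0.3072  0.01  ] [164. -44.  41.]
```

The orange ring stays 30 mm off the finger. Descend and close.

Request:
{"name": "apply_moves", "arguments": {
  "moves": [
    [[-0.04,0.02,1.5],[0,0,0],0.85],
    [[-0.04,0.02,2.8],[0,0,0],0.85],
    [[-0.04,0.02,3.3],[0,0,0],0.85],
    [[-0.04,0.02,3.3],[0,0,0],0.85],
    [[-0.04,0.02,3.3],[0,0,0],0],
    [[-0.04,0.02,3.3],[0,0,0],0],
    [[-0.04,0.02,3.3],[0,0,0],0],
    [[-0.04,0.02,3.3],[0,0,0],0],
    [[-0.04,0.02,3.3],[0,0,0],0],
    [[-0.04,0.02,3.3],[0,0,0],0]
  ]
}}

```text
time: 53.23
tool_pos: [0.4405, -0.4177, 0.0171]
ee_rot: [-3.139, -0.002, 2.171]
wrist_force: [-0.4, -0.1, 0.5]
width: 0.0611
```

```bash
python3 - <<'E'
from kin import *
st(); f=frame([0,0,-1],[.06,1,0]); go([.5478,-.0618,.155],f,'over A'); go([.5478,-.0618,.175],f,'over A')
E
```

```text
t 53.23 pos [ 0.4405 -0.4177  0.0171] rot [-3.139e+00 -2.000e-03  2.171e+00] w 0.0611 F [-0.4 -0.1  0.5] j [-0.85  0.33  1.49 -0.    1.32 -1.45]
over A shift [23.35, 28.91, -13.82] turn [-0.002, -0.003, -0.911]
over A shift [23.35, 28.91, -15.82] turn [-0.002, -0.003, -0.911]
```

Request:
{"name": "apply_moves", "arguments": {
  "moves": [
    [[0,0,-4],[0,0,0],0],
    [[0,0,-8],[0,0,0],0],
    [[0,0,-12],[0,0,-0.1],0],
    [[2,2.5,-15.8],[0,0,-0.2],0],
    [[4.5,5.5,-15.8],[0,0,-0.32],0],
    [[7,8.5,-15.8],[0,0,-0.44],0],
    [[9.5,11.7,-15.8],[0,0,-0.56],0],
    [[12,14.8,-15.8],[0,0,-0.68],0],
    [[14.5,18,-15.8],[0,0,-0.8],0],
    [[17,21,-15.8],[0,0,-0.91],0]
  ]
}}

```text
time: 54.07
tool_pos: [0.5186, -0.1568, 0.175]
ee_rot: [3.141, -0.003, 3.086]
wrist_force: [0.4, -0.2, -0.4]
width: 0.0612
```

Request:
{"name": "apply_moves", "arguments": {
  "moves": [
    [[0,1,0],[0,0,0],0],
    [[0,2,0],[0,0,0],0],
    [[0,2,0],[0,0,0],0],
    [[0,2,0],[0,0,0],0],
    [[0,2,0],[0,0,0],0],
    [[0,2,0],[0,0,0],0],
    [[0,2,0],[0,0,0],0],
    [[0,2,0],[0,0,0],0],
    [[0,2,0],[0,0,0],0],
    [[0,2,0],[0,0,0],0]
  ]
}}

```text
time: 54.9
tool_pos: [0.5195, -0.1393, 0.1747]
ee_rot: [3.141, -0.004, 3.08]
wrist_force: [0.2, -0.8, -0.6]
width: 0.0613
```

```bash
python3 - <<'E'
from kin import *
st(); f=frame([0,0,-1],[.06,1,0]); go([.5478,-.0618,.155],f,'over A')
E
```

```text
t 54.9 pos [ 0.5195 -0.1393  0.1747] rot [ 3.141 -0.004  3.08 ] w 0.0613 F [ 0.2 -0.8 -0.6] j [-0.37  0.08  1.47 -0.    1.6  -1.88]
over A shift [-2.35, 7.91, 1.97] turn [0.0, -0.004, -0.002]
```

Request:
{"name": "apply_moves", "arguments": {
  "moves": [
    [[-1,3.5,0],[0,0,0],0],
    [[-2,7,0.5],[0,0,0],0],
    [[-2.35,7.9,1.5],[0,0,0],0],
    [[-2.35,7.9,1.95],[0,0,0],0],
    [[-2.35,7.9,1.95],[0,0,0],0],
    [[-2.35,7.9,1.95],[0,0,0],0],
    [[-2.35,7.9,1.95],[0,0,0],0],
    [[-2.35,7.9,1.95],[0,0,0],0],
    [[-2.35,7.9,1.95],[0,0,0],0],
    [[-2.35,7.9,1.95],[0,0,0],0]
  ]
}}

```text
time: 55.73
tool_pos: [0.5478, -0.0621, 0.1557]
ee_rot: [3.141, -0.003, 3.08]
wrist_force: [0.7, 0.5, -0.7]
width: 0.0615
```

```bash
python3 over.py w32.png; python3 - <<'E'
import cv2
im=cv2.imread('pics/w32.png'); cv2.imwrite('pics/w32c.png',cv2.resize(im[200:350,240:400],None,fx=5,fy=4,interpolation=cv2.INTER_CUBIC))
E
```

```text
t 55.73 pos [ 0.5478 -0.0621  0.1557] rot [ 3.141e+00 -3.000e-03  3.080e+00] w 0.0615 F [ 0.7  0.5 -0.7] j [-0.22  0.11  1.47 -0.    1.56 -1.72]
lens [300  78  48  53] [323.3 104.5] [47.1 52. ] [ 0.4484 -0.0556  0.112 ] from tcp in tool cm [9.96 0.04 4.4 ]
lens [299 255  44  37] [320.9 272. ] [36.3 43.6] [ 0.5497 -0.0633  0.112 ] from tcp in tool cm [-0.2  -0.1   4.37]
lens [305 388  40  31] [324.4 404.2] [31.2 39.7] [ 0.6484 -0.067   0.112 ] from tcp in tool cm [-10.08   0.14   4.34]
```

View pics/w32c.png

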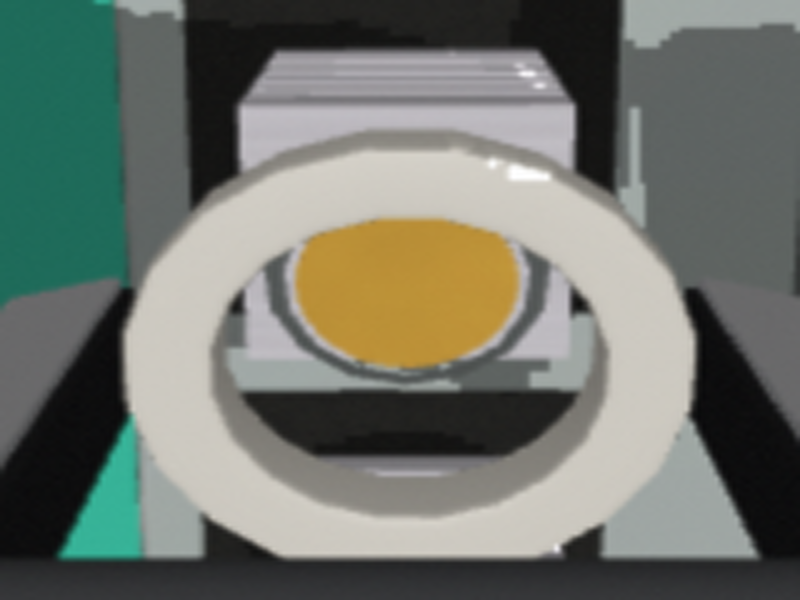

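Request:
{"name": "apply_moves", "arguments": {
  "moves": [
    [[-0.05,-0.06,0],[0,0,0],0],
    [[-0.05,-0.06,0.5],[0,0,0],0],
    [[-0.05,-0.06,1],[0,0,0],0],
    [[-0.05,-0.06,1.5],[0,0,0],0],
    [[-0.05,-0.06,1.95],[0,0,0],0],
    [[-0.05,-0.06,1.95],[0,0,0],0],
    [[-0.05,-0.06,1.95],[0,0,0],0],
    [[-0.05,-0.06,1.95],[0,0,0],0],
    [[-0.05,-0.06,1.95],[0,0,0],0],
    [[-0.05,-0.06,1.95],[0,0,0],0]
  ]
}}

```text
time: 56.62
tool_pos: [0.5484, -0.0621, 0.1361]
ee_rot: [3.141, -0.003, 3.081]
wrist_force: [0.2, 0.4, -0.6]
width: 0.0614
```

```bash
python3 over.py w33.png; python3 - <<'E'
import cv2
im=cv2.imread('pics/w33.png'); cv2.imwrite('pics/w33c.png',cv2.resize(im[200:350,240:400],None,fx=5,fy=4,interpolation=cv2.INTER_CUBIC))
E
```

```text
t 56.62 pos [ 0.5484 -0.0621  0.1361] rot [ 3.141e+00 -3.000e-03  3.081e+00] w 0.0614 F [ 0.2  0.4 -0.6] j [-0.22  0.12  1.5  -0.    1.52 -1.73]
lens [297  68  54  59] [323.4  96.9] [52.7 58.6] [ 0.4484 -0.0556  0.112 ] from tcp in tool cm [10.02  0.04  2.44]
lens [297 257  48  45] [320.6 279.1] [44.8 47.2] [ 0.5482 -0.0632  0.112 ] from tcp in tool cm [ 0.   -0.11  2.41]
lens [305 407  39  12] [324.5 413.4] [11.5 40. ] [ 0.6402 -0.0664  0.112 ] from tcp in tool cm [-9.2   0.13  2.38]
```

View pics/w33c.png

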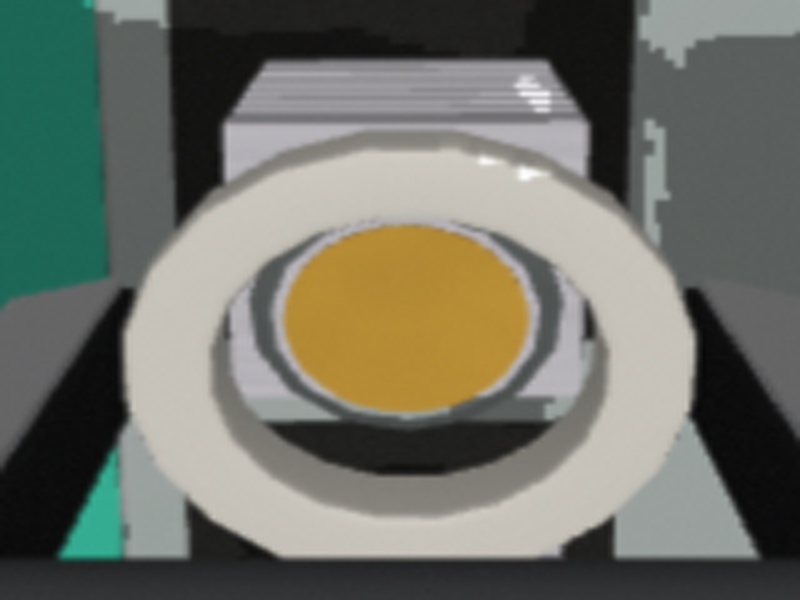

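Aligned: the lens is 0.0/−1.1 mm from the TCP and the ring centre about −0.4/−0.3 mm. Lower it.

Request:
{"name": "apply_moves", "arguments": {
  "moves": [
    [[0.02,-0.06,0.3],[0,0,0],0],
    [[0.02,-0.06,0.8],[0,0,0],0],
    [[0.02,-0.06,1.2],[0,0,0],0],
    [[0.02,-0.06,1.6],[0,0,0],0],
    [[0.02,-0.06,2.0],[0,0,0],0],
    [[0.02,-0.06,2.4],[0,0,0],0],
    [[0.02,-0.06,2.8],[0,0,0],0],
    [[0.02,-0.06,3.2],[0,0,0],0],
    [[0.02,-0.06,3.2],[0,0,0],0],
    [[0.02,-0.06,3.2],[0,0,0],0]
  ]
}}

```text
time: 57.5
tool_pos: [0.5476, -0.0626, 0.1033]
ee_rot: [3.141, -0.005, 3.081]
wrist_force: [-1.3, -0.5, 0.1]
width: 0.0613
```

```bash
python3 - <<'E'
from kin import *
st(); im,_=snap('wrist','w34.png'); cv2.imwrite('pics/w34c.png',cv2.resize(im[200:350,240:400,::-1],None,fx=5,fy=4,interpolation=cv2.INTER_CUBIC)); st()
E
```

```text
t 57.5 pos [ 0.5476 -0.0626  0.1033] rot [ 3.141 -0.005  3.081] w 0.0613 F [-1.3 -0.5  0.1] j [-0.22  0.14  1.54 -0.    1.46 -1.73]
t 57.55 pos [ 0.5478 -0.0626  0.1037] rot [ 3.141 -0.004  3.081] w 0.0616 F [0.1 0.2 0.3] j [-0.22  0.14  1.54 -0.    1.46 -1.73]
```

View pics/w34c.png

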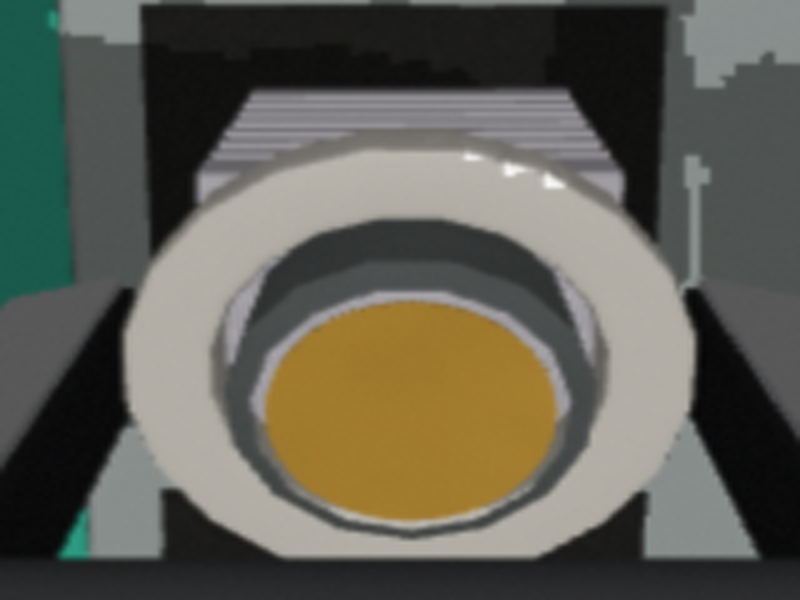

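Request:
{"name": "apply_moves", "arguments": {
  "moves": [
    [[0,0,0.15],[0,0,0],0],
    [[0,0,0.22],[0,0,0],0.67],
    [[0,0,0.22],[0,0,0],0.75],
    [[0,0,0.22],[0,0,0],0.9],
    [[0,0,0.22],[0,0,0],1],
    [[0,0,0.22],[0,0,0],1],
    [[0,0,-2],[0,0,0],1],
    [[0,0,-5],[0,0,0],1],
    [[0,0,-8],[0,0,0],1],
    [[0,0,-11],[0,0,0],1]
  ]
}}

```text
time: 58.38
tool_pos: [0.5479, -0.0626, 0.2148]
ee_rot: [3.141, -0.005, 3.081]
wrist_force: [0.7, -0.2, -0.5]
width: 0.0935
```

Request:
{"name": "apply_moves", "arguments": {
  "moves": [
    [[3,-4,-2],[0,0,0],1],
    [[5,-8,-4],[0,0,0],1],
    [[7,-12,-6],[0,0,0],1],
    [[9,-16,-6],[0,0,0],1],
    [[11,-20,-6],[0,0,0],1],
    [[11,-24,-6],[0,0,0],1],
    [[11,-28,-6],[0,0,0],1],
    [[11,-28,-6],[0,0,0],1],
    [[11,-28,-6],[0,0,0],1],
    [[11,-28,-6],[0,0,0],1]
  ]
}}

```text
time: 59.22
tool_pos: [0.4211, -0.3365, 0.2735]
ee_rot: [3.14, -0.004, 3.078]
wrist_force: [0.2, -0.6, 0.6]
width: 0.0937
```

```bash
python3 - <<'E'
from kin import *
st(); ct=optics.get_calibration('top');cs=optics.get_calibration('side')
it,_=snap('top','t35.png'); cv2.imwrite('pics/t35c.png',cv2.resize(it[160:320,260:420,::-1],None,fx=4,fy=3.75))
is_,_=snap('side','s35.png'); cv2.imwrite('pics/s35c.png',cv2.resize(is_[160:300,240:400,::-1],None,fx=5,fy=4.2))
T=sorted([ell(m)[0] for i,s,ce,m in blobs(yellow(it),40,5000)],key=lambda e:e[1]); S=sorted([ell(m)[0] for i,s,ce,m in blobs(yellow(is_),20,5000)])
for a,b in zip(T,S): print('lens',np.round(a,1),np.round(b,1),tri(ct,a,cs,b))
E
```

```text
t 59.22 pos [ 0.4211 -0.3365  0.2735] rot [ 3.14  -0.004  3.078] w 0.0937 F [ 0.2 -0.6  0.6] j [-0.78  0.06  1.29 -0.    1.79 -2.29]
lens [332.3 196.7] [275.2 210.1] (array([ 0.64890824, -0.06507174,  0.11184456]), np.float64(0.0009051041910679243))
lens [331.4 243. ] [315.2 212. ] (array([ 0.54750439, -0.06094552,  0.11232631]), np.float64(0.000709027100334143))
lens [329.  289.9] [355.2 214.7] (array([ 0.44786361, -0.05394503,  0.11252007]), np.float64(0.0006611873067241449))
```

View pics/t35c.png

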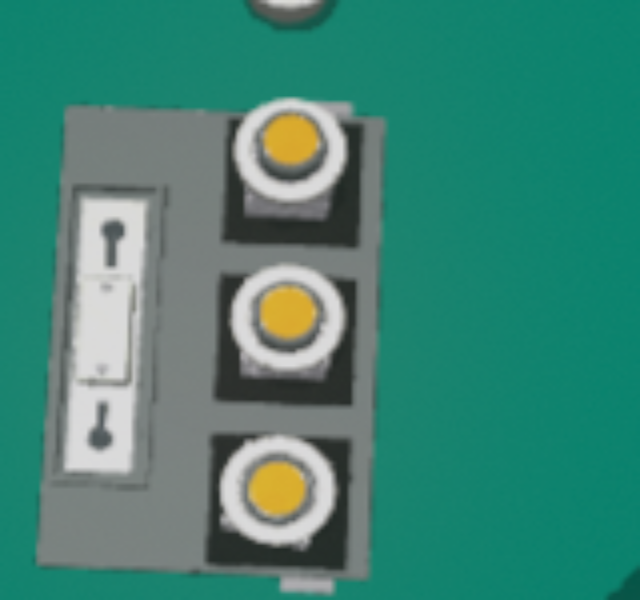

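View pics/s35c.png

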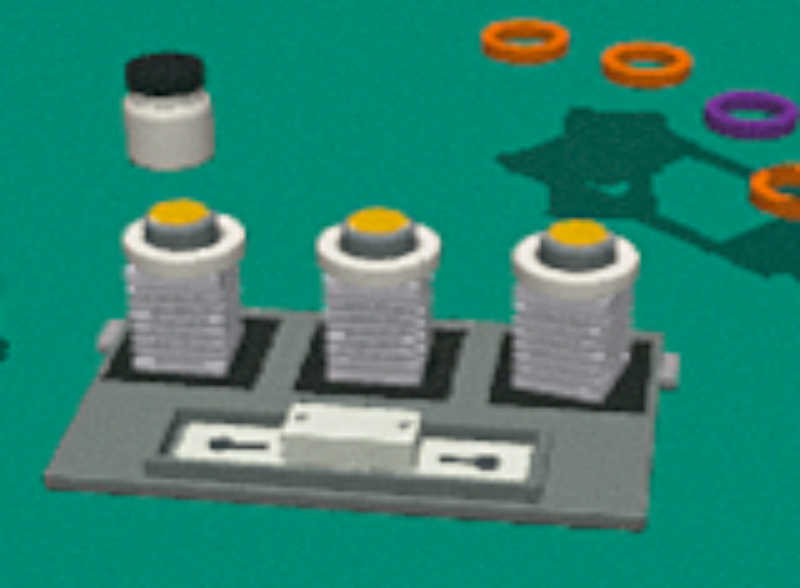

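View pics/t35.png

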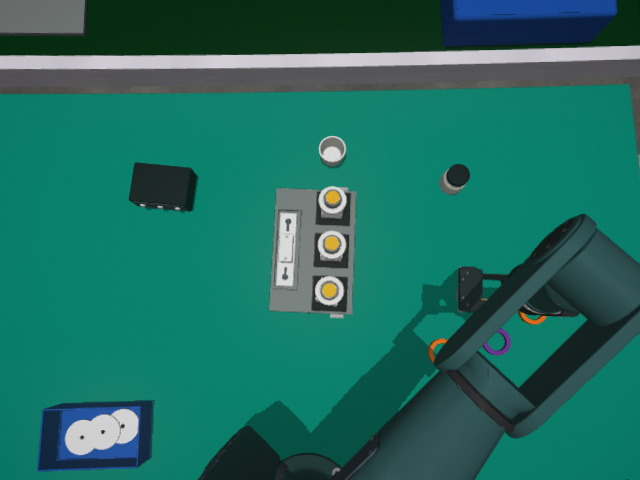

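```bash
python3 - <<'E'
from kin import *
ct=optics.get_calibration('top');cs=optics.get_calibration('side')
f=lambda L:np.array(L)/[4,3.75]+[260,160]
P=plane(ct,f([(80,198),(148,198),(132,473),(63,473)]),.017); u=((P[0]+P[1])-(P[2]+P[3]))[:2]
print('bar',P.mean(0),np.linalg.norm(u)/2,np.arctan2(u[1],u[0]))
# rings: outer top-face centres: top crop (x mid, y from left/right extreme), side crop
g=lambda x,y:(240+x/5,160+y/4.2)
# lower rim bottom-left visible points in side vs expected projection of ring rims if seated
for n,(x,y) in {'C':(.6489,-.0651),'A':(.5475,-.0612),'B':(.4479,-.054)}.items():
    th=np.linspace(0,2*np.pi,90)
    for z in(.084,.098):
        q=proj(cs,np.c_[x+.031*np.cos(th),y+.031*np.sin(th),0*th+z]); q=(q-[240,160])*[5,4.2]
        print(n,z,'side crop bbox',q.min(0).round(0),q.max(0).round(0))
E
```

```text
bar [0.5514068  0.04123703 0.017     ] 0.17219795793208734 -0.06078656816496992
C 0.084 side crop bbox [117. 225.] [239. 277.]
C 0.098 side crop bbox [115. 205.] [238. 257.]
A 0.084 side crop bbox [314. 233.] [437. 286.]
A 0.098 side crop bbox [314. 214.] [437. 266.]
B 0.084 side crop bbox [511. 245.] [636. 299.]
B 0.098 side crop bbox [512. 225.] [637. 278.]
```

All checks agree: each ring's outline in the side view matches a ring resting on its shoulder, and the bar is 2 mm from the bay centre and aligned. Handing in.

```bash
python3 - <<'E'
from h import *
print(job.close_job()); st()
E
```

```text
the job is handed in; nothing more can be done
None
the job is handed in; nothing more can be done
```

I finished the job and handed it in after about 60 s of robot time. All three heads stand lens up on their own pads, each with a white ring on its shoulder. The bar lies in the long bay with its driver box on top.

What the last checks from the top and side cameras showed:

- **Heads:** the lens centres are within about 3 mm of their pad centres. They sit at z = 0.112 m, which is the height expected for upright heads.
- **Rings:** their outlines in the side view match rings resting flat on the shoulders. I only compared outline positions, to about 1–2 mm.
- **Bar:** about 2 mm from the bay centre, with its angle matching the carrier's to within 0.01 rad.
- **Power box, pot and jar:** they look unmoved in the pictures; I did not measure them again.
- **Arm:** clear of everything, gripper empty.

Three things were not clean:

- **Camera disagreement:** the wrist camera differed from the top and side cameras by 2–6 mm when objects were off-centre or the arm was moving. I aligned the rings from still, close-up views instead.
- **Joint at its limit:** joint 2 read −0.76, the end of its range, while the arm backed away from the near pad. The move was cut short there, and I could not tell whether that counted as passing the range.
- **Bar contact:** the wrist force read about 5 N sideways and 5 N upwards as the bar reached the bay floor, well below the limits.

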